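# Sort press bolts on thread gauge plates and run the thread checker

### The arm

A 7-joint arm with a two-finger parallel gripper is mounted at the origin on the work surface; the furniture and walls round the work are solid. World frame = base frame: x ahead of the robot, y to its left, z up, the work surface at z = 0. Lengths are in m, angles in rad, forces in N, time in s.
With the tool pointing down it reaches from about 0.425 to 1.025 m from the base axis. Payload 9.4 kg.
Tool frame: the origin (TCP) lies midway between the tips of the shut fingers; the grasp point (between the pads) lies 19 mm behind it; z points along the fingers, y is the line along which they close (so a half turn about z gives the same grasp; the last joint's range is limited). The gripper opens to 93 mm and grips with 3 to 60 N. Pads are 15 mm wide; open, the fingers measure 128 mm over their backs; the gripper's body (75 mm by 188 mm) begins 65 mm behind the grasp point.
Start: joints at [-1.308, 0.599, -0.003, 1.599, 0.002, 0.943, -0.08], TCP at [0.242, 0.684, 0.219] pointing down, gripper open.
Joint ranges: [-2.57, 2.57], [-0.35, 1.97], [-1.29, 1.29], [0.11, 2.56], [-1.05, 4.19], [0.11, 1.86], [-2.63, 2.63]. Speed limits (rad/s): [2.22, 2.22, 3.01, 3.01, 3.14, 3.14, 3.14].

### API

Orientations are given as [roll, pitch, yaw] about the fixed x, y, z axes, in that order (R = Rz(yaw) Ry(pitch) Rx(roll)).
In Python, from workcell import ctrl, vision gives the robot as it stands.
- The arm moves only by the tool play_rows, never from a script. Its argument "rows" is a list of rows, each an object of numbers: "x", "y", "z": the shift along the tool's x, y, z scaled (see below); "twist": the turn about the tool's z scaled (see below); "claw": the opening, from -1 (shut) to 1 (fully open). A call has 1 to 10 rows; each row is the pose to reach, as a shift and turn from the pose commanded when the call began, along the tool's axes at that moment; what a row does not reach only later rows make up. The controller multiplies each number of a shift by 0.25 m and each number of a turn by 0.5 rad. A row lasts 1/12 s, in which the tool goes at most 41.7 mm and 7.16 degrees, less where a joint would pass 70% of its speed; a pose out of reach is approached as far as the arm can. A call with a number of a shift or a turn outside -1 to 1 is refused whole. A call with a gripper value outside its range is refused whole. The fingers move at their own pace and stop on an object; "grip_force" is the grip in N (left out, the last holds). Time passes only in rows, so rows that repeat a pose let the fingers close. It gives the time, the measured TCP pose, the force, the opening and the grip force at its end, in the units of the state.
- ctrl.state(): the state, without advancing time (a new reading comes with each control period).
- vision.camera(name): name is "scene" or "side" or "wrist"; returns the picture (384x512x3 uint8, blue, green, red); there is no depth.
- vision.camera_model(name): a dict with "fx", "fy", "cx", "cy" (pixels), "position" and "attitude" of the camera in the world; the wrist camera has in their place "T_tool_cam" (4x4, takes a point from camera to tool coordinates, whose origin is the TCP and whose axes are the flange's). Camera axes: x right, y down, z forward; pixel columns grow to the right and rows downward; lengths in m; the calibration is good to about 2 mm. A picture is of the moment at which its call begins: read the wrist's pose just before it. camera_model takes no time and is no camera call.
- ctrl.finish_job(): hands the job in; it is judged then, once.
Trained networks look in the newest picture that a camera, given by its name, has taken for a name from the list of things; names that differ only in an ending like _2 or _b are one class to them, and where a whole thing is asked for, a point or a joint stands for the part that bears it (a point fixed in the world has none). Each returns a list of dicts, best first, with "score" (0 to 1); they miss things now and then, are a little off and sometimes report something else, mostly with a low value. They report only what shows in the picture. A call takes as long as a camera call. They do not tell look-alikes from the thing itself.
- vision.recognise(camera, query): "location" ([row, column] as shares, 0 to 1, of the picture: columns of its width, rows of its height, amid what is visible of it).
- vision.silhouettes(camera, query): "region" (384x512 bool, what is visible of it) and "location" ([row, column] as shares, 0 to 1, of the picture: columns of its width, rows of its height, amid what is visible of it).
- vision.pinpoint(camera, query): "location" ([row, column] as shares, 0 to 1, of the picture: columns of its width, rows of its height: a listed point, or the origin of a listed thing).
The state is a dict: "clock": time; "joint_pos": joint angles; "joint_vel": joint speeds; "joint_torque": joint torques, N m; "tcp_pos": TCP position; "eef_rot": TCP orientation; "force": force on the tool from outside, world axes, zero at the start; "wrist_torque": the same for the moment, N m; "gripper_width": finger opening in m; "grasp_force": force on a finger pad.
Only numpy, scipy, OpenCV 4.12 (cv2) and the standard library are available. Lean on these libraries where they do the work, as an engineer would, in place of code of your own. Each camera call takes 0.05 s, during which the arm holds its last target. There are 200 camera calls.

### The job

Plug the battery block fully home into the thread checker's socket and lay every press bolt in a cradle of the gauge plate whose teeth match its thread (coarse brass bolts on the wide-toothed plate, fine dark bolts on the narrow-toothed one), threads meshed with the teeth so that the bolt lies flat and fully down. Then, with everything in place, hold the checker's red jog button fully down for 4 seconds without a break and let it go. Last, unplug the battery and stand it back in the middle of its blue charging pad as it stood before, leaving the bolts seated; do not disturb the tape roll, the gold tin, the vial or the eraser.

Things in the scene. Friction and masses are not known exactly. Their poses are not given: they have to be found in the camera images.
- coarse_1: brass press bolt with a coarse thread: 3 ring-shaped ridges either side of the middle, 4.5 mm wide, one every 12 mm; ridges 22 mm across on an 11 mm core, threaded length 66 mm (x -33 to +33), then a square head 22 x 22 x 14 mm (x +33 to +47); 60 g. It lies on its side. Origin: on its axis, 11 mm above whatever it lies on, at the middle of the thread, in a gap between two ridges; x runs along the bolt towards the head. May be absent.
- coarse_2: brass press bolt with a coarse thread: 3 ring-shaped ridges either side of the middle, 4.5 mm wide, one every 12 mm; ridges 22 mm across on an 11 mm core, threaded length 66 mm (x -33 to +33), then a square head 22 x 22 x 14 mm (x +33 to +47); 60 g. It lies on its side. Origin: on its axis, 11 mm above whatever it lies on, at the middle of the thread, in a gap between two ridges; x runs along the bolt towards the head. May be absent.
- coarse_3: brass press bolt with a coarse thread: 3 ring-shaped ridges either side of the middle, 4.5 mm wide, one every 12 mm; ridges 22 mm across on an 11 mm core, threaded length 66 mm (x -33 to +33), then a square head 22 x 22 x 14 mm (x +33 to +47); 60 g. It lies on its side. Origin: on its axis, 11 mm above whatever it lies on, at the middle of the thread, in a gap between two ridges; x runs along the bolt towards the head. May be absent.
- fine_1: dark steel press bolt with a fine thread: 4 ring-shaped ridges either side of the middle, 2.6 mm wide, one every 8 mm; ridges 22 mm across on an 11 mm core, threaded length 66 mm (x -33 to +33), then a square head 22 x 22 x 14 mm (x +33 to +47); 60 g. It lies on its side. Origin: on its axis, 11 mm above whatever it lies on, at the middle of the thread, in a gap between two ridges; x runs along the bolt towards the head. May be absent.
- fine_2: dark steel press bolt with a fine thread: 4 ring-shaped ridges either side of the middle, 2.6 mm wide, one every 8 mm; ridges 22 mm across on an 11 mm core, threaded length 66 mm (x -33 to +33), then a square head 22 x 22 x 14 mm (x +33 to +47); 60 g. It lies on its side. Origin: on its axis, 11 mm above whatever it lies on, at the middle of the thread, in a gap between two ridges; x runs along the bolt towards the head. May be absent.
- wide_plate: fixed aluminium gauge plate for the coarse brass bolts, 46 x 140 x 6 mm, 3 cradles side by side along its y, 44 mm apart. A bolt is laid in along the plate's x, head to either end: teeth enter between its ridges, ridges rest on the plate's face, bolt axis 17 mm above the underside (21.5 if it rides on the teeth). Origin: centre of the underside, z up.
- wide_plate_slot1 (a point): middle of a cradle of wide_plate, on the plate's upper face; a seated bolt's origin lies 11 mm above it (up to 10 mm off along the bolt if it meshes). 3 brass teeth, one every 12 mm along x from here, 3 mm thick, 10 mm long in y, 4.5 mm tall, tops rounded; four pins 5 mm thick, 9 mm tall at x +-19, y +-14.5 mm.
- wide_plate_slot2 (a point): middle of a cradle of wide_plate, on the plate's upper face; a seated bolt's origin lies 11 mm above it (up to 10 mm off along the bolt if it meshes). 3 brass teeth, one every 12 mm along x from here, 3 mm thick, 10 mm long in y, 4.5 mm tall, tops rounded; four pins 5 mm thick, 9 mm tall at x +-19, y +-14.5 mm.
- wide_plate_slot3 (a point): middle of a cradle of wide_plate, on the plate's upper face; a seated bolt's origin lies 11 mm above it (up to 10 mm off along the bolt if it meshes). 3 brass teeth, one every 12 mm along x from here, 3 mm thick, 10 mm long in y, 4.5 mm tall, tops rounded; four pins 5 mm thick, 9 mm tall at x +-19, y +-14.5 mm.
- narrow_plate: fixed aluminium gauge plate for the fine dark steel bolts, 46 x 96 x 6 mm, 2 cradles side by side along its y, 44 mm apart. A bolt is laid in along the plate's x, head to either end: teeth enter between its ridges, ridges rest on the plate's face, bolt axis 17 mm above the underside (21.5 if it rides on the teeth). Origin: centre of the underside, z up.
- narrow_plate_slot1 (a point): middle of a cradle of narrow_plate, on the plate's upper face; a seated bolt's origin lies 11 mm above it (up to 10 mm off along the bolt if it meshes). 5 dark teeth, one every 8 mm along x from here, 2.5 mm thick, 10 mm long in y, 4.5 mm tall, tops rounded; four pins 5 mm thick, 9 mm tall at x +-19, y +-14.5 mm.
- narrow_plate_slot2 (a point): middle of a cradle of narrow_plate, on the plate's upper face; a seated bolt's origin lies 11 mm above it (up to 10 mm off along the bolt if it meshes). 5 dark teeth, one every 8 mm along x from here, 2.5 mm thick, 10 mm long in y, 4.5 mm tall, tops rounded; four pins 5 mm thick, 9 mm tall at x +-19, y +-14.5 mm.
- battery: black battery block with a yellow band, 34 x 46 x 32 mm (x, y, z), 120 g, standing upright; a plain block, it fits the socket either way round. Origin: centre of its underside; grasp across x (34 mm).
- charge_pad: fixed blue charging pad, a flat slab 48 x 58 x 5 mm (x, y, z), on which the battery stands at the start, its x roughly along the pad's x. Origin: centre of its underside, z up.
- socket (a point): centre of the floor of the battery socket, a pocket 37 x 49 mm (x, y), 14 mm deep, open at the top of the fixed grey thread checker (122 x 70 x 20 mm, standing on the riser; its middle is at x = +26 mm from here, the jog button at x = +62 mm); the seated battery stands 18 mm out of it. Axes as the checker's, z up.
- jog (a joint): travel of the red jog button, 0 up, 0.006 m fully down; 5 N holds it fully down, and a spring returns it.
- jog_top (a point): centre of the top of the red jog button, 26 mm across, when up; press it straight down.
- tape_roll: bystander, to be left where it stands: teal roll of tape, 54 mm across, 18 mm high; origin at the centre of its underside.
- gold_tin: bystander, to be left where it stands: round gold tin, 64 mm across, 34 mm high; origin at the centre of its underside.
- pink_vial: bystander, to be left where it stands: vial of pink glitter, 26 mm across, 53 mm high; origin at the centre of its underside.
- white_eraser: bystander, to be left where it stands: white eraser in a blue sleeve, 20 x 45 x 12 mm; origin at the centre of its underside.
- riser: fixed plywood work riser, 290 x 530 mm, 78 mm high, on which all of this stands (its top is at z = 0.078), with a lip 8 mm wide and 7 mm high round its edge. Origin: centre of its underside.
Mind the look-alikes: they are no part of the job. Leave any purple look-alike of the coarse_3 alone.

How it is judged:
By the outcome, as a careful person would: the job done as asked, in the order asked, and still so for the second after the job is handed in, with the robot touching nothing.
Of coarse_1, coarse_2, coarse_3, fine_1, fine_2 only 4 to 5 are there at a start; the rules pass over those that are not, and their reading is None.
At some moment in a run one of coarse_1, coarse_2, coarse_3, fine_1, fine_2, battery may be knocked a few centimetres aside while the robot is not near it.
Once in a run the grip may slacken for a moment while it holds something.
It also fails if it takes over 208 s, if anything falls off the work surface, if the arm or the gripper's body presses on something with over 40 N, if the wrist force passes 120 N, or if a joint passes its speed limit or range.

## Working session

There is one attempt and no reset: what is moved stays moved. The work goes in short steps, Python scripts to look and compute and a tool call to move; the robot and the scene stay as the last step left them, time stands still between calls to the robot, and variables do not carry over. Pictures are saved under pics/ and viewed, at most 14 in all, crops included, and the job is handed in when it is done.

Besides the shell and the picture viewer there is one more tool, called after "Emit:" in YAML: its name, and indented under it one key for each argument. play_rows: Moves the arm, as the interface text tells. Its arguments: {"type":"object","properties":{"rows":{"type":"array","items":{"type":"object","properties":{"x":{"type":"number","minimum":-1,"maximum":1},"y":{"type":"number","minimum":-1,"maximum":1},"z":{"type":"number","minimum":-1,"maximum":1},"twist":{"type":"number","minimum":-1,"maximum":1},"claw":{"type":"number"}}}},"grip_force":{"type":"number"}},"required":["rows"]}

```bash
ls; mkdir -p pics; cat > h.py <<'E'
import numpy as np, cv2, json
from scipy.spatial.transform import Rotation as R
from workcell import ctrl, vision
def pose(m):
    a=np.array(m['attitude'],float)
    return (a if a.shape==(3,3) else R.from_euler('xyz',a).as_matrix() if a.size==3 else R.from_quat(a).as_matrix()), np.array(m['position'])
def cam(name):
    m=vision.camera_model(name)
    if name=='wrist':
        s=ctrl.state(); T=np.array(m['T_tool_cam']); Rt=R.from_euler('xyz',s['eef_rot']).as_matrix()
        return m,Rt@T[:3,:3],Rt@T[:3,3]+np.array(s['tcp_pos'])
    return (m,)+pose(m)
def ray(c,px,z):
    m,Rc,p=c; d=Rc@np.array([(px[0]-m['cx'])/m['fx'],(px[1]-m['cy'])/m['fy'],1]); return p+d*(z-p[2])/d[2]
def proj(c,P):
    m,Rc,p=c; q=Rc.T@(np.array(P)-p); return q[0]/q[2]*m['fx']+m['cx'],q[1]/q[2]*m['fy']+m['cy']
E
python3 - <<'E'
from h import *
for n in ('scene','side','wrist'):
    cv2.imwrite(f'pics/{n}0.png',vision.camera(n)); print(n,vision.camera_model(n))
s=ctrl.state(); print({k:s[k] for k in('clock','tcp_pos','eef_rot','gripper_width')})
z={'coarse_1':.089,'fine_1':.089,'battery':.083,'charge_pad':.078,'socket':.084,'jog_top':.104,'wide_plate_slot1':.084,'narrow_plate_slot1':.084,'wide_plate':.078,'narrow_plate':.078,'tape_roll':.078,'gold_tin':.078,'pink_vial':.078,'white_eraser':.078,'riser':0}
for n in('scene','side'):
    c=cam(n)
    for q in z:
        for d in vision.pinpoint(n,q)[:6]:
            l=d['location'];px=(l[1]*512,l[0]*384); print(n,q,round(d['score'],2),np.round(px,0),np.round(ray(c,px,z[q]),3))
E
```

```text
pics
scene {'fx': 458.8407920148211, 'fy': 458.8407920148211, 'cx': 255.10585999142214, 'cy': 189.4804359912847, 'position': array([ 0.64416694, -0.92588436,  0.97506381]), 'attitude': array([-2.47506842,  0.00248999,  0.27410553])}
side {'fx': 441.7970011907513, 'fy': 441.7970011907513, 'cx': 257.39517933312817, 'cy': 196.63008095076685, 'position': array([0.50929272, 0.70295497, 0.81216274]), 'attitude': array([-2.20485428,  0.02188167,  3.07517528])}
wrist {'fx': 307.9382492217795, 'fy': 307.9382492217795, 'cx': 255.6336559987009, 'cy': 190.078242736457, 'T_tool_cam': array([[ 1.07822484e-03, -9.70937257e-01, -2.39331739e-01,
         6.64783021e-02],
       [ 9.99998639e-01,  1.34576597e-03, -9.54453172e-04,
        -2.67993284e-04],
       [ 1.24879865e-03, -2.39330384e-01,  9.70937386e-01,
        -1.65289150e-01],
       [ 0.00000000e+00,  0.00000000e+00,  0.00000000e+00,
         1.00000000e+00]])}
{'clock': 0.15, 'tcp_pos': array([0.24150605, 0.68318977, 0.21791657]), 'eef_rot': array([-3.14035669e+00,  1.17260081e-04,  2.80188827e+00]), 'gripper_width': 0.09301617298556501}
[... 2170 characters left out ...]
0.197  0.084]
side narrow_plate_slot1 0.6 [266. 202.] [ 0.437 -0.261  0.084]
side narrow_plate_slot1 0.56 [220. 183.] [ 0.562 -0.366  0.084]
side narrow_plate_slot1 0.51 [217. 190.] [ 0.571 -0.332  0.084]
side wide_plate 0.74 [210. 221.] [ 0.591 -0.199  0.078]
side narrow_plate 0.17 [255. 184.] [ 0.461 -0.356  0.078]
side tape_roll 0.54 [278. 268.] [ 0.43  -0.014  0.078]
side gold_tin 0.86 [201. 164.] [ 0.625 -0.482  0.078]
side gold_tin 0.44 [253. 231.] [ 0.479 -0.149  0.078]
side pink_vial 0.74 [253. 234.] [ 0.48  -0.138  0.078]
side pink_vial 0.59 [278. 248.] [ 0.423 -0.079  0.078]
side white_eraser 0.62 [190. 202.] [ 0.647 -0.286  0.078]
side riser 0.88 [232. 226.] [ 0.534 -0.266  0.   ]
```

```bash
python3 - <<'E'
import cv2
a=cv2.imread('pics/scene0.png');b=cv2.imread('pics/side0.png')
cv2.imwrite('pics/sc.png',cv2.resize(a[90:320,130:400],None,fx=2.6,fy=2.6,interpolation=3))
cv2.imwrite('pics/sd.png',cv2.resize(b[120:320,130:330],None,fx=3,fy=3,interpolation=3))
E
```

```text
(no output)
```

View pics/sc.png

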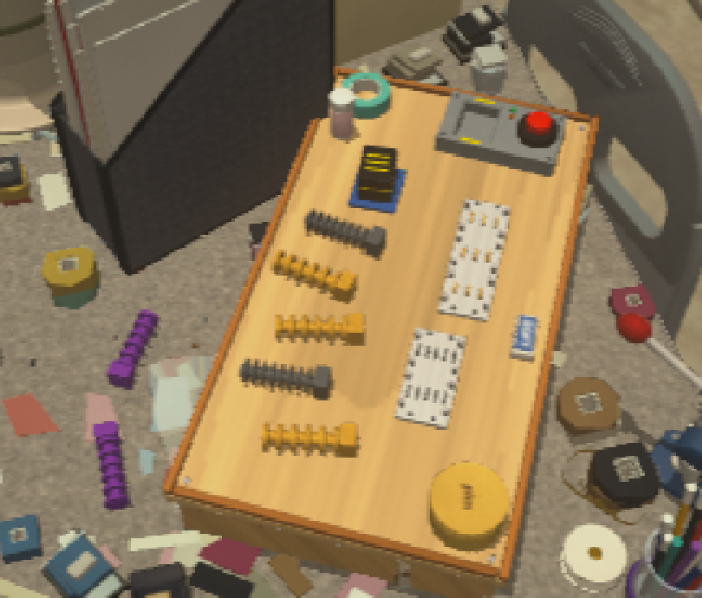

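View pics/sd.png

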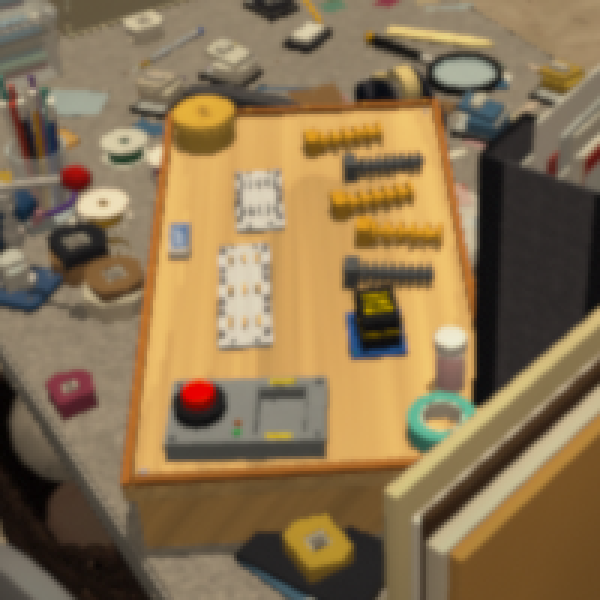

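The side and scene crops show all five bolts: brass at scene px (249,191), (249,216) and (245,259), dark at (263,176) and (236,235). The battery is on its pad at (273,160). The purple look-alikes at (182,221) and (172,270) lie off the riser and the gold tin is at (308,288), so none of those are targets. I'll move overhead for a close look next.

```bash
cat >> h.py <<'E'
def plan(wps, start=None):
    """wps: list of calls; a call = list of (x,y,z,yaw_deg,claw,nrows). prints tool-unit rows"""
    if start is None:
        s=ctrl.state(); start=(*s['tcp_pos'],s['eef_rot'][2])
    p=np.array(start[:3],float); yw=start[3]
    for call in wps:
        Rt=np.array([[np.cos(yw),np.sin(yw),0],[np.sin(yw),-np.cos(yw),0],[0,0,-1]])
        for (x,y,z,a,c,n) in call:
            d=Rt.T@(np.array([x,y,z])-p)/0.25; t=-((np.radians(a)-yw+np.pi)%(2*np.pi)-np.pi)/0.5
            f='' if max(abs(d).max(),abs(t))<=1 else '  !!'
            print(n,'x',dict(x=round(d[0],3),y=round(d[1],3),z=round(d[2],3),twist=round(t,3),claw=c),f)
        p=np.array([x,y,z],float); yw=np.radians(a); print('-- call')
E
python3 - <<'E'
from h import *
c=cam('scene')
for cp in((130,270),(335,180),(250,220),(60,100),(335,0)): 
    px=(cp[0]/2.6+130,cp[1]/2.6+90); print(cp,np.round(ray(c,px,0),3),np.round(ray(c,px,.25),3))
for cp in ((175,490),(505,575),(595,120),(340,72)):
    px=(cp[0]/2.6+130,cp[1]/2.6+90); print('riser',np.round(ray(c,px,.085),3))
d=lambda k:160.5-k
plan([[(.2415,.683,.46,132,1,7)],[(.37,.55,.46,104,1,6)],[(.47,.4,.46,76,1,5)],[(.53,.2,.46,48,1,6)],[(.53,0,.46,22,1,6)],[(.53,-.17,.46,0,1,6)]])
E
```

```text
(130, 270) [ 0.244 -0.257  0.   ] [ 0.347 -0.428  0.25 ]
(335, 180) [ 0.415 -0.08   0.   ] [ 0.474 -0.297  0.25 ]
(250, 220) [ 0.343 -0.159  0.   ] [ 0.42  -0.356  0.25 ]
(60, 100) [ 0.074 -0.045  0.   ] [ 0.22  -0.271  0.25 ]
(335, 0) [0.334 0.212 0.   ] [ 0.414 -0.08   0.25 ]
riser [ 0.399 -0.519  0.085]
riser [ 0.674 -0.519  0.085]
riser [0.674 0.    0.085]
riser [ 0.398 -0.001  0.085]
7 x {'x': np.float64(-0.0), 'y': np.float64(-0.002), 'z': np.float64(-0.966), 'twist': np.float64(0.996), 'claw': 1} 
-- call
6 x {'x': np.float64(-0.739), 'y': np.float64(0.026), 'z': np.float64(0.0), 'twist': np.float64(0.977), 'claw': 1} 
-- call
5 x {'x': np.float64(-0.679), 'y': np.float64(0.243), 'z': np.float64(0.0), 'twist': np.float64(0.977), 'claw': 1} 
-- call
6 x {'x': np.float64(-0.718), 'y': np.float64(0.426), 'z': np.float64(0.0), 'twist': np.float64(0.977), 'claw': 1} 
-- call
6 x {'x': np.float64(-0.595), 'y': np.float64(0.535), 'z': np.float64(0.0), 'twist': np.float64(0.908), 'claw': 1} 
-- call
6 x {'x': np.float64(-0.255), 'y': np.float64(0.63), 'z': np.float64(0.0), 'twist': np.float64(0.768), 'claw': 1} 
-- call
```

Emit:
play_rows:
  rows:
    - {"z": -0.5,"twist": 0.5,"claw": 1}
    - {"z": -0.97,"twist": 1,"claw": 1}
    - {"z": -0.97,"twist": 1,"claw": 1}
    - {"z": -0.97,"twist": 1,"claw": 1}
    - {"z": -0.97,"twist": 1,"claw": 1}
    - {"z": -0.97,"twist": 1,"claw": 1}
    - {"z": -0.97,"twist": 1,"claw": 1}

```text
invalid input at $.rows[0]: expected keys x, y, z, twist, claw
```

Emit:
play_rows:
  rows:
    - {"x": -0.74,"y": 0.03,"twist": 0.98,"claw": 1}
    - {"x": -0.74,"y": 0.03,"twist": 0.98,"claw": 1}
    - {"x": -0.74,"y": 0.03,"twist": 0.98,"claw": 1}
    - {"x": -0.74,"y": 0.03,"twist": 0.98,"claw": 1}
    - {"x": -0.74,"y": 0.03,"twist": 0.98,"claw": 1}
    - {"x": -0.74,"y": 0.03,"twist": 0.98,"claw": 1}

```text
invalid input at $.rows[0]: expected keys x, y, z, twist, claw
```

Emit:
play_rows:
  rows:
    - {"x": -0.68,"y": 0.24,"twist": 0.98,"claw": 1}
    - {"x": -0.68,"y": 0.24,"twist": 0.98,"claw": 1}
    - {"x": -0.68,"y": 0.24,"twist": 0.98,"claw": 1}
    - {"x": -0.68,"y": 0.24,"twist": 0.98,"claw": 1}
    - {"x": -0.68,"y": 0.24,"twist": 0.98,"claw": 1}

```text
invalid input at $.rows[0]: expected keys x, y, z, twist, claw
```

Emit:
play_rows:
  rows:
    - {"x": 0,"y": 0,"z": -0.97,"twist": 1,"claw": 1}
    - {"x": 0,"y": 0,"z": -0.97,"twist": 1,"claw": 1}
    - {"x": 0,"y": 0,"z": -0.97,"twist": 1,"claw": 1}
    - {"x": 0,"y": 0,"z": -0.97,"twist": 1,"claw": 1}
    - {"x": 0,"y": 0,"z": -0.97,"twist": 1,"claw": 1}
    - {"x": 0,"y": 0,"z": -0.97,"twist": 1,"claw": 1}
    - {"x": 0,"y": 0,"z": -0.97,"twist": 1,"claw": 1}

```text
clock: 2.23
tcp_pos: [0.2424, 0.6851, 0.4698]
eef_rot: [3.132, -0.006, 2.302]
force: [0.5, 0.6, 0.9]
gripper_width: 0.0929
grasp_force: 0.0
```

Emit:
play_rows:
  rows:
    - {"x": -0.74,"y": 0.03,"z": 0,"twist": 0.98,"claw": 1}
    - {"x": -0.74,"y": 0.03,"z": 0,"twist": 0.98,"claw": 1}
    - {"x": -0.74,"y": 0.03,"z": 0,"twist": 0.98,"claw": 1}
    - {"x": -0.74,"y": 0.03,"z": 0,"twist": 0.98,"claw": 1}
    - {"x": -0.74,"y": 0.03,"z": 0,"twist": 0.98,"claw": 1}
    - {"x": -0.74,"y": 0.03,"z": 0,"twist": 0.98,"claw": 1}

```text
clock: 2.73
tcp_pos: [0.3756, 0.5461, 0.462]
eef_rot: [3.139, 0.001, 1.803]
force: [-0.0, -0.6, -0.1]
gripper_width: 0.0931
grasp_force: 0.0
```

Emit:
play_rows:
  rows:
    - {"x": -0.68,"y": 0.24,"z": 0,"twist": 0.98,"claw": 1}
    - {"x": -0.68,"y": 0.24,"z": 0,"twist": 0.98,"claw": 1}
    - {"x": -0.68,"y": 0.24,"z": 0,"twist": 0.98,"claw": 1}
    - {"x": -0.68,"y": 0.24,"z": 0,"twist": 0.98,"claw": 1}
    - {"x": -0.68,"y": 0.24,"z": 0,"twist": 0.98,"claw": 1}

```text
clock: 3.15
tcp_pos: [0.4728, 0.3945, 0.4617]
eef_rot: [3.139, 0.001, 1.309]
force: [0.5, -0.1, 0.4]
gripper_width: 0.0929
grasp_force: 0.0
```

Emit:
play_rows:
  rows:
    - {"x": -0.72,"y": 0.42,"z": 0,"twist": 0.98,"claw": 1}
    - {"x": -0.72,"y": 0.42,"z": 0,"twist": 0.98,"claw": 1}
    - {"x": -0.72,"y": 0.42,"z": 0,"twist": 0.98,"claw": 1}
    - {"x": -0.72,"y": 0.42,"z": 0,"twist": 0.98,"claw": 1}
    - {"x": -0.72,"y": 0.42,"z": 0,"twist": 0.98,"claw": 1}
    - {"x": -0.72,"y": 0.42,"z": 0,"twist": 0.98,"claw": 1}

```text
clock: 3.65
tcp_pos: [0.5288, 0.1914, 0.4622]
eef_rot: [3.139, -0.0, 0.823]
force: [-0.7, -0.7, 0.9]
gripper_width: 0.0932
grasp_force: 0.0
```

Emit:
play_rows:
  rows:
    - {"x": -0.59,"y": 0.53,"z": 0,"twist": 0.91,"claw": 1}
    - {"x": -0.59,"y": 0.53,"z": 0,"twist": 0.91,"claw": 1}
    - {"x": -0.59,"y": 0.53,"z": 0,"twist": 0.91,"claw": 1}
    - {"x": -0.59,"y": 0.53,"z": 0,"twist": 0.91,"claw": 1}
    - {"x": -0.59,"y": 0.53,"z": 0,"twist": 0.91,"claw": 1}
    - {"x": -0.59,"y": 0.53,"z": 0,"twist": 0.91,"claw": 1}

```text
clock: 4.15
tcp_pos: [0.5249, -0.0048, 0.4619]
eef_rot: [3.14, -0.001, 0.37]
force: [-0.9, 0.4, 0.3]
gripper_width: 0.0927
grasp_force: 0.0
```

Emit:
play_rows:
  rows:
    - {"x": -0.25,"y": 0.63,"z": 0,"twist": 0.77,"claw": 1}
    - {"x": -0.25,"y": 0.63,"z": 0,"twist": 0.77,"claw": 1}
    - {"x": -0.25,"y": 0.63,"z": 0,"twist": 0.77,"claw": 1}
    - {"x": -0.25,"y": 0.63,"z": 0,"twist": 0.77,"claw": 1}
    - {"x": -0.25,"y": 0.63,"z": 0,"twist": 0.77,"claw": 1}
    - {"x": -0.25,"y": 0.63,"z": 0,"twist": 0.77,"claw": 1}
    - {"x": -0.25,"y": 0.63,"z": 0,"twist": 0.77,"claw": 1}

```text
clock: 4.73
tcp_pos: [0.526, -0.1666, 0.4607]
eef_rot: [-3.141, 0.0, -0.006]
force: [-0.1, 0.6, -0.2]
gripper_width: 0.0928
grasp_force: 0.0
```

```bash
python3 - <<'E'
from h import *
s=ctrl.state();print(s['clock'],s['tcp_pos'],s['eef_rot'],s['joint_pos'])
c=cam('wrist'); im=vision.camera('wrist'); cv2.imwrite('pics/w1.png',im)
print(ray(c,(256,190),.078),proj(c,(.45,-.26,.089)))
E
```

```text
4.7333 [ 0.52595032 -0.16660201  0.46074524] [-3.14104799e+00  4.85786250e-04 -6.23183843e-03] [-0.49802544  0.25241034  0.92931662  1.68685585 -0.20904452  1.30786883
 -1.10602526]
[ 0.45610735 -0.16752521  0.078     ] (np.float64(307.3288027464347), np.float64(194.48128622053767))
```

View pics/w1.png

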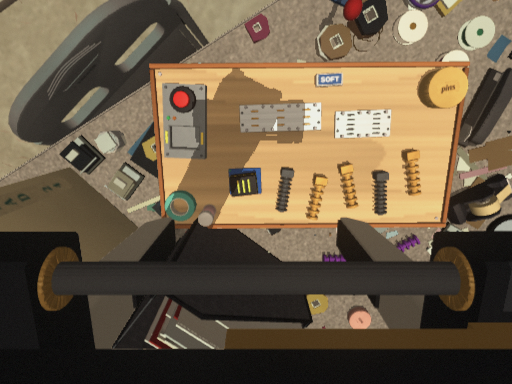

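The wrist view shows the bolts at columns 287–413, row ~190, heads up (+x), with the plates at rows ~118, the checker at (183,120) and the black box below row 222. I'll drop to a nearer viewpoint that covers all of it.

Emit:
play_rows:
  rows:
    - {"x": -0.3,"y": 0.45,"z": 0.84,"twist": 0,"claw": 1}
    - {"x": -0.3,"y": 0.45,"z": 0.84,"twist": 0,"claw": 1}
    - {"x": -0.3,"y": 0.45,"z": 0.84,"twist": 0,"claw": 1}
    - {"x": -0.3,"y": 0.45,"z": 0.84,"twist": 0,"claw": 1}
    - {"x": -0.3,"y": 0.45,"z": 0.84,"twist": 0,"claw": 1}
    - {"x": -0.3,"y": 0.45,"z": 0.84,"twist": 0,"claw": 1}
    - {"x": -0.3,"y": 0.45,"z": 0.84,"twist": 0,"claw": 1}
    - {"x": -0.3,"y": 0.45,"z": 0.84,"twist": 0,"claw": 1}

```text
clock: 5.45
tcp_pos: [0.4492, -0.2786, 0.25]
eef_rot: [-3.14, 0.003, -0.008]
force: [-0.6, -0.2, 0.0]
gripper_width: 0.0928
grasp_force: 0.0
```

```bash
cat >> h.py <<'E'
def pca(c,reg,z):
    ys,xs=np.nonzero(reg); P=np.array([ray(c,(x,y),z)[:2] for x,y in zip(xs,ys)]); m=P.mean(0)
    w,v=np.linalg.eigh(np.cov((P-m).T)); d=v[:,1]; d=d if d[0]>0 else -d
    t=(P-m)@d; return m,np.degrees(np.arctan2(d[1],d[0])),t.min(),t.max(),len(P)
def look(qs,zs,cm='wrist',sil=()):
    c=cam(cm); im=vision.camera(cm); out={}
    for q in qs:
        for d in vision.pinpoint(cm,q)[:5]:
            l=d['location'];px=(l[1]*512,l[0]*384)
            if d['score']>.3: print('pin',q,round(d['score'],2),np.round(px,0),np.round(ray(c,px,zs[q]),4))
    for q in sil:
        for d in vision.silhouettes(cm,q)[:5]:
            if d['score']>.3:
                m,a,t0,t1,n=pca(c,d['region'],zs[q]); print('sil',q,round(d['score'],2),'ctr',np.round(m,4),'yaw',round(a,1),'ends',np.round(m+t0*np.array([np.cos(np.radians(a)),np.sin(np.radians(a))]),4),np.round(m+t1*np.array([np.cos(np.radians(a)),np.sin(np.radians(a))]),4),n)
    return c,im
ZS={'coarse_1':.089,'fine_1':.089,'battery':.083,'charge_pad':.083,'socket':.084,'jog_top':.104,'wide_plate_slot1':.084,'narrow_plate_slot1':.084,'wide_plate':.084,'narrow_plate':.084}
E
python3 - <<'E'
from h import *
s=ctrl.state();print(s['clock'],s['tcp_pos'],s['eef_rot'])
c,im=look(['coarse_1','fine_1','wide_plate_slot1','narrow_plate_slot1','battery','socket','jog_top'],ZS,sil=['coarse_1','fine_1','wide_plate','narrow_plate'])
cv2.imwrite('pics/w2.png',cv2.resize(im[20:240,60:460],None,fx=2,fy=2,interpolation=3)); cv2.imwrite('pics/w2f.png',im)
E
```

```text
5.45 [ 0.44915039 -0.2785711   0.24995606] [-3.14010741e+00  2.96401823e-03 -7.76717443e-03]
pin coarse_1 0.89 [305. 166.] [ 0.4592 -0.3322  0.089 ]
pin coarse_1 0.73 [396. 254.] [ 0.357  -0.4401  0.089 ]
pin coarse_1 0.7 [351.  51.] [ 0.5734 -0.3734  0.089 ]
pin coarse_1 0.69 [252. 186.] [ 0.4379 -0.2744  0.089 ]
pin coarse_1 0.63 [414. 144.] [ 0.4822 -0.4453  0.089 ]
pin fine_1 0.82 [360. 177.] [ 0.4467 -0.3918  0.089 ]
pin fine_1 0.76 [197. 175.] [ 0.4506 -0.2153  0.089 ]
pin wide_plate_slot1 0.94 [141.  41.] [ 0.5845 -0.1663  0.084 ]
pin wide_plate_slot1 0.74 [231.  37.] [ 0.5883 -0.2552  0.084 ]
pin wide_plate_slot1 0.66 [184.  38.] [ 0.5875 -0.2087  0.084 ]
pin narrow_plate_slot1 0.86 [306.  50.] [ 0.5752 -0.33    0.084 ]
pin narrow_plate_slot1 0.79 [349.  51.] [ 0.574  -0.3729  0.084 ]
pin battery 0.57 [132. 150.] [ 0.4769 -0.146   0.083 ]
pin socket 0.65 [25. 76.] [ 0.5531 -0.0461  0.084 ]
pin socket 0.44 [412. 144.] [ 0.4819 -0.4461  0.084 ]
sil coarse_1 0.88 ctr [ 0.468  -0.3313] yaw 13.6 ends [ 0.4254 -0.3416] [ 0.5055 -0.3223] 1280
sil coarse_1 0.72 ctr [ 0.361  -0.4593] yaw -81.2 ends [ 0.3592 -0.4475] [ 0.3627 -0.47  ] 211
sil coarse_1 0.65 ctr [ 0.4457 -0.2756] yaw -10.1 ends [ 0.4021 -0.2678] [ 0.4846 -0.2825] 1389
sil coarse_1 0.62 ctr [ 0.4927 -0.4432] yaw 12.6 ends [ 0.4474 -0.4533] [ 0.5291 -0.4351] 1667
sil fine_1 0.69 ctr [ 0.4607 -0.2173] yaw -7.3 ends [ 0.4176 -0.2118] [ 0.4982 -0.2221] 1346
sil fine_1 0.62 ctr [ 0.4552 -0.3901] yaw 4.9 ends [ 0.4107 -0.3939] [ 0.4923 -0.3869] 1400
sil wide_plate 0.7 ctr [ 0.585  -0.2096] yaw -88.3 ends [ 0.583  -0.1399] [ 0.587  -0.2789] 7162
sil narrow_plate 0.66 ctr [ 0.5739 -0.3511] yaw -88.4 ends [ 0.5726 -0.303 ] [ 0.5753 -0.3987] 4782
sil narrow_plate 0.63 ctr [ 0.617  -0.0369] yaw -32.9 ends [ 0.6104 -0.0326] [ 0.6228 -0.0407] 107
sil narrow_plate 0.41 ctr [ 0.5852 -0.2095] yaw -88.4 ends [ 0.5832 -0.1399] [ 0.5871 -0.2789] 7079
```

View pics/w2.png

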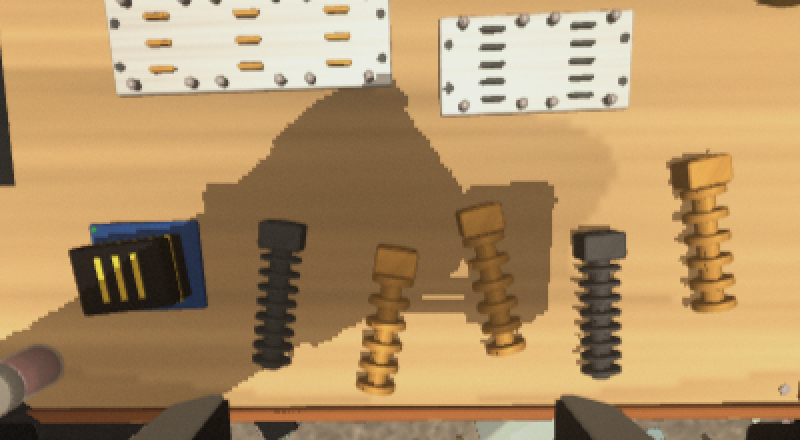

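The crop shows the dark bolts at px ~(197,170) and (360,170), the brass ones at (252,180), (305,165) and (412,140), and the plates at the top. I'll pick the dark bolt beside the battery first.

```bash
python3 - <<'E'
from h import *
plan([[(.4506,-.2153,.17,-7,.08,5),(.4506,-.2153,.082,-7,.08,5)]])
plan([[(.4506,-.2153,.082,-7,-1,5),(.4506,-.2153,.2,-7,-1,5)]],(.4506,-.2153,.082,np.radians(-7)))
plan([[(.5732,-.3291,.2,1.6,-1,6)]],(.4506,-.2153,.2,np.radians(-7)))
E
```

```text
5 x {'x': np.float64(0.002), 'y': np.float64(-0.258), 'z': np.float64(0.325), 'twist': np.float64(0.229), 'claw': 0.08} 
5 x {'x': np.float64(0.002), 'y': np.float64(-0.258), 'z': np.float64(0.677), 'twist': np.float64(0.229), 'claw': 0.08} 
-- call
5 x {'x': np.float64(0.0), 'y': np.float64(0.0), 'z': np.float64(0.0), 'twist': np.float64(-0.0), 'claw': -1} 
5 x {'x': np.float64(0.0), 'y': np.float64(0.0), 'z': np.float64(-0.472), 'twist': np.float64(-0.0), 'claw': -1} 
-- call
6 x {'x': np.float64(0.542), 'y': np.float64(0.392), 'z': np.float64(0.0), 'twist': np.float64(-0.3), 'claw': -1} 
-- call
```

Emit:
play_rows:
  rows:
    - {"x": 0.0,"y": -0.26,"z": 0.33,"twist": 0.23,"claw": 0.08}
    - {"x": 0.0,"y": -0.26,"z": 0.33,"twist": 0.23,"claw": 0.08}
    - {"x": 0.0,"y": -0.26,"z": 0.33,"twist": 0.23,"claw": 0.08}
    - {"x": 0.0,"y": -0.26,"z": 0.33,"twist": 0.23,"claw": 0.08}
    - {"x": 0.0,"y": -0.26,"z": 0.4,"twist": 0.23,"claw": 0.08}
    - {"x": 0.0,"y": -0.26,"z": 0.5,"twist": 0.23,"claw": 0.08}
    - {"x": 0.0,"y": -0.26,"z": 0.6,"twist": 0.23,"claw": 0.08}
    - {"x": 0.0,"y": -0.26,"z": 0.67,"twist": 0.23,"claw": 0.08}
    - {"x": 0.0,"y": -0.26,"z": 0.67,"twist": 0.23,"claw": 0.08}

```text
clock: 6.8
tcp_pos: [0.4496, -0.2157, 0.0822]
eef_rot: [-3.141, 0.002, -0.124]
force: [0.6, -0.2, -0.6]
gripper_width: 0.0503
grasp_force: 0.0
```

Emit:
play_rows:
  grip_force: 40
  rows:
    - {"x": 0,"y": 0,"z": 0,"twist": 0,"claw": -1}
    - {"x": 0,"y": 0,"z": 0,"twist": 0,"claw": -1}
    - {"x": 0,"y": 0,"z": 0,"twist": 0,"claw": -1}
    - {"x": 0,"y": 0,"z": 0,"twist": 0,"claw": -1}
    - {"x": 0,"y": 0,"z": 0,"twist": 0,"claw": -1}
    - {"x": 0,"y": 0,"z": -0.2,"twist": 0,"claw": -1}
    - {"x": 0,"y": 0,"z": -0.4,"twist": 0,"claw": -1}
    - {"x": 0,"y": 0,"z": -0.47,"twist": 0,"claw": -1}
    - {"x": 0,"y": 0,"z": -0.47,"twist": 0,"claw": -1}

```text
clock: 7.55
tcp_pos: [0.4519, -0.2165, 0.2065]
eef_rot: [3.14, -0.007, -0.124]
force: [1.5, 0.4, -0.6]
gripper_width: 0.02
grasp_force: 40.0
```

Emit:
play_rows:
  rows:
    - {"x": 0.54,"y": 0.39,"z": 0,"twist": -0.3,"claw": -1}
    - {"x": 0.54,"y": 0.39,"z": 0,"twist": -0.3,"claw": -1}
    - {"x": 0.54,"y": 0.39,"z": 0,"twist": -0.3,"claw": -1}
    - {"x": 0.54,"y": 0.39,"z": 0,"twist": -0.3,"claw": -1}
    - {"x": 0.54,"y": 0.39,"z": 0,"twist": -0.3,"claw": -1}
    - {"x": 0.54,"y": 0.39,"z": 0,"twist": -0.3,"claw": -1}
    - {"x": 0.54,"y": 0.39,"z": 0,"twist": -0.3,"claw": -1}

```text
clock: 8.13
tcp_pos: [0.5711, -0.3279, 0.2006]
eef_rot: [-3.141, 0.001, 0.026]
force: [-1.0, 0.3, -0.6]
gripper_width: 0.0203
grasp_force: 40.0
```

```bash
python3 - <<'E'
from h import *
s=ctrl.state();print(s['clock'],s['tcp_pos'],s['eef_rot'],s['joint_pos'])
ZS['fine_1']=s['tcp_pos'][2]+.007
c,im=look(['fine_1','narrow_plate_slot1'],ZS,sil=['fine_1'])
cv2.imwrite('pics/w3.png',cv2.resize(im[100:300,160:360],None,fx=3,fy=3,interpolation=3)); cv2.imwrite('pics/w3f.png',im)
print(proj(c,s['tcp_pos']))
E
```

```text
8.1333 [ 0.57111408 -0.32785028  0.20063974] [-3.14086319e+00  1.34647562e-03  2.63498380e-02] [-0.0055376   0.63258437  0.71258269  1.80619099 -0.5160499   0.8994202
 -0.60147641]
pin fine_1 0.78 [255. 233.] [ 0.5727 -0.3279  0.2076]
pin narrow_plate_slot1 0.91 [257. 182.] [ 0.574 -0.329  0.084]
pin narrow_plate_slot1 0.67 [304. 185.] [ 0.5726 -0.3732  0.084 ]
sil fine_1 0.93 ctr [ 0.5903 -0.3278] yaw 0.4 ends [ 0.556 -0.328] [ 0.62   -0.3276] 4183
sil fine_1 0.49 ctr [ 0.5274 -0.2111] yaw -86.2 ends [ 0.5266 -0.1996] [ 0.5282 -0.2232] 554
(np.float64(255.15224124712842), np.float64(231.3394704929176))
```

View pics/w3.png

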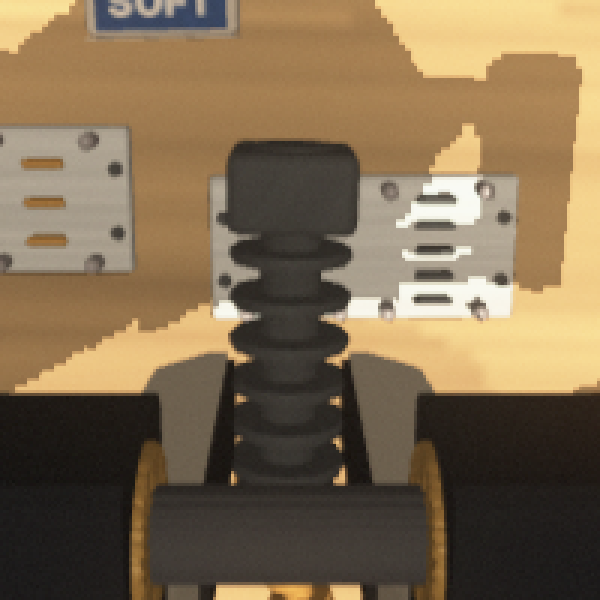

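```bash
python3 - <<'E'
from h import *
c=cam('wrist')
rows=np.array([252,296,337,378,415,455])/3+100
xs=np.array([ray(c,(255,r),.2076)[0] for r in rows]); off=xs-np.array([28,20,12,4,-4,-12])/1000
print(np.round(xs,4),np.round(off,4))
tr=np.array([198,222,248,273,299])/3+100
t=np.array([ray(c,(433/3+160,r),.0885)[:2] for r in tr]); print(np.round(t,4),t.mean(0))
xb=off.mean(); s=ctrl.state()['tcp_pos']
ang=np.radians(1.6); dx=(t.mean(0)[0]+.044*-np.sin(ang))-xb
print('bolt org x',xb,'shift',dx)
plan([[(s[0]+dx,-.3292,.098,1.6,-1,6)]])
E
```

```text
[0.6006 0.5925 0.5849 0.577  0.5698 0.5618] [0.5726 0.5725 0.5729 0.573  0.5738 0.5738]
[[ 0.5919 -0.3714]
 [ 0.5845 -0.3719]
 [ 0.5764 -0.3725]
 [ 0.5684 -0.373 ]
 [ 0.5601 -0.3735]] [ 0.57624997 -0.37247341]
bolt org x 0.5730962005198705 shift 0.0019252196168636493
6 x {'x': np.float64(0.007), 'y': np.float64(0.008), 'z': np.float64(0.414), 'twist': np.float64(-0.001), 'claw': -1} 
-- call
```

Emit:
play_rows:
  rows:
    - {"x": 0.008,"y": 0.008,"z": 0.15,"twist": 0,"claw": -1}
    - {"x": 0.008,"y": 0.008,"z": 0.28,"twist": 0,"claw": -1}
    - {"x": 0.008,"y": 0.008,"z": 0.36,"twist": 0,"claw": -1}
    - {"x": 0.008,"y": 0.008,"z": 0.41,"twist": 0,"claw": -1}
    - {"x": 0.008,"y": 0.008,"z": 0.41,"twist": 0,"claw": -1}
    - {"x": 0.008,"y": 0.008,"z": 0.41,"twist": 0,"claw": -1}

```text
clock: 8.83
tcp_pos: [0.574, -0.3302, 0.0991]
eef_rot: [3.142, 0.0, 0.027]
force: [1.4, -0.6, 0.5]
gripper_width: 0.0199
grasp_force: 40.0
```

```bash
python3 - <<'E'
from h import *
s=ctrl.state();print(s['clock'],s['tcp_pos'],s['eef_rot'])
im=vision.camera('wrist');cv2.imwrite('pics/w4f.png',im)
cv2.imwrite('pics/w4.png',cv2.resize(im[130:280,190:390],None,fx=4,fy=4,interpolation=3))
E
```

```text
8.8333 [ 0.57401702 -0.33020171  0.09910555] [3.14150342e+00 1.15967594e-04 2.67596535e-02]
```

View pics/w4.png

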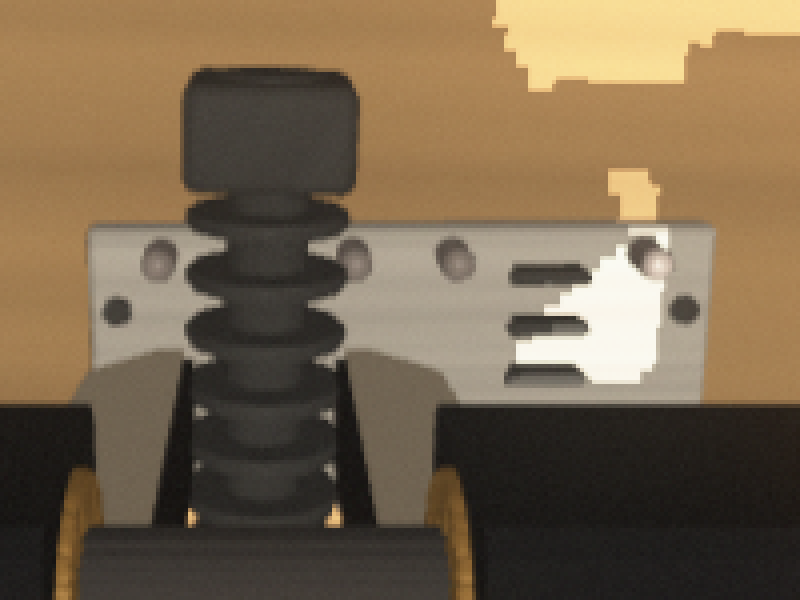

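```bash
python3 - <<'E'
from h import *
c=cam('wrist'); s=ctrl.state()['tcp_pos']
for za in(.104,.106,.108):
    o=[ray(c,(190+268/4,130+r/4),za)[0]-d for r,d in zip((217,275,331,385),(.028,.020,.012,.004))]; print(za,np.round(o,4),np.mean(o))
for zt in (.0885,.087):
    t=[ray(c,(327,130+r/4),zt)[0]-d for r,d in zip((273,325,374),(.016,.008,0))]; print(np.round(t,4),np.mean(t)-.0012)
# y of pins for lateral: pins at crop (160,258),(352,258) z .093
a=ray(c,(190+160/4,130+252/4),.093);b=ray(c,(190+354/4,130+252/4),.093);print(a,b,(a+b)/2)
print(ray(c,(190+268/4,130+275/4),.106), s)
E
```

```text
0.104 [0.575  0.5749 0.575  0.5751] 0.5749929415170117
0.106 [0.5754 0.5755 0.5756 0.5759] 0.5755905250128298
0.108 [0.5759 0.576  0.5763 0.5766] 0.5761881085086479
[0.5761 0.576  0.5762] 0.5749287181752785
[0.5757 0.5756 0.5757] 0.5744615797220816
[ 0.59491789 -0.31549412  0.093     ] [ 0.59568089 -0.34347653  0.093     ] [ 0.59529939 -0.32948532  0.093     ]
[ 0.5954711  -0.33098131  0.106     ] [ 0.57446334 -0.33057286  0.09987939]
```

Emit:
play_rows:
  rows:
    - {"x": 0,"y": -0.005,"z": 0.01,"twist": 0,"claw": -1}
    - {"x": 0,"y": -0.005,"z": 0.02,"twist": 0,"claw": -1}
    - {"x": 0,"y": -0.005,"z": 0.03,"twist": 0,"claw": -1}
    - {"x": 0,"y": -0.005,"z": 0.036,"twist": 0,"claw": -1}
    - {"x": 0,"y": -0.005,"z": 0.036,"twist": 0,"claw": -1}

```text
clock: 9.3
tcp_pos: [0.5743, -0.329, 0.0905]
eef_rot: [-3.141, -0.001, 0.027]
force: [-1.3, 1.7, 6.1]
gripper_width: 0.0204
grasp_force: 40.0
```

Emit:
play_rows:
  rows:
    - {"x": 0,"y": 0,"z": 0,"twist": 0,"claw": -0.36}
    - {"x": 0,"y": 0,"z": 0,"twist": 0,"claw": -0.36}
    - {"x": 0,"y": 0,"z": 0,"twist": 0,"claw": -0.36}
    - {"x": 0,"y": 0,"z": -0.1,"twist": 0,"claw": -0.36}
    - {"x": 0,"y": 0,"z": -0.25,"twist": 0,"claw": -0.36}
    - {"x": -0.3,"y": 0,"z": -0.4,"twist": 0,"claw": 0.1}
    - {"x": -0.3,"y": 0,"z": -0.4,"twist": 0,"claw": 0.1}
    - {"x": -0.3,"y": 0,"z": -0.4,"twist": 0,"claw": 0.1}

```text
clock: 9.97
tcp_pos: [0.4929, -0.3332, 0.1931]
eef_rot: [3.14, -0.001, 0.021]
force: [-0.4, -0.7, -1.4]
gripper_width: 0.045
grasp_force: 0.0
```

```bash
python3 - <<'E'
from h import *
s=ctrl.state();print(s['clock'],s['tcp_pos'],s['eef_rot'])
c,im=look(['fine_1','coarse_1'],{'fine_1':.095,'coarse_1':.089},sil=['fine_1','coarse_1'])
cv2.imwrite('pics/w5f.png',im)
cv2.imwrite('pics/w5.png',cv2.resize(im[20:220,130:430],None,fx=2.6,fy=2.6,interpolation=3))
E
```

```text
9.9667 [ 0.49294351 -0.3332234   0.19308341] [ 3.14047421e+00 -8.89174125e-04  2.05022915e-02]
pin fine_1 0.8 [253.  93.] [ 0.5752 -0.3297  0.095 ]
pin coarse_1 0.86 [254. 226.] [ 0.4576 -0.3329  0.089 ]
pin coarse_1 0.64 [258. 329.] [ 0.3473 -0.3393  0.089 ]
pin coarse_1 0.6 [375. 199.] [ 0.4854 -0.4421  0.089 ]
sil fine_1 0.87 ctr [ 0.481  -0.3876] yaw 20.2 ends [ 0.4628 -0.3943] [ 0.4954 -0.3823] 766
sil fine_1 0.67 ctr [ 0.5736 -0.3545] yaw -87.6 ends [ 0.5714 -0.3038] [ 0.5753 -0.3962] 5238
sil fine_1 0.57 ctr [ 0.5888 -0.3289] yaw -0.2 ends [ 0.5417 -0.3288] [ 0.6236 -0.329 ] 2055
sil coarse_1 0.85 ctr [ 0.4739 -0.2796] yaw -36.5 ends [ 0.4558 -0.2662] [ 0.4869 -0.2892] 663
sil coarse_1 0.85 ctr [ 0.4671 -0.3318] yaw 13.9 ends [ 0.4227 -0.3428] [ 0.506  -0.3222] 1923
sil coarse_1 0.64 ctr [ 0.3513 -0.3492] yaw -86.7 ends [ 0.3495 -0.317 ] [ 0.353  -0.3775] 340
sil coarse_1 0.56 ctr [ 0.4956 -0.4426] yaw 12.2 ends [ 0.4532 -0.4518] [ 0.5295 -0.4353] 1937
sil coarse_1 0.36 ctr [ 0.5849 -0.2122] yaw -88.5 ends [ 0.5831 -0.1432] [ 0.5867 -0.2808] 9583
```

View pics/w5.png

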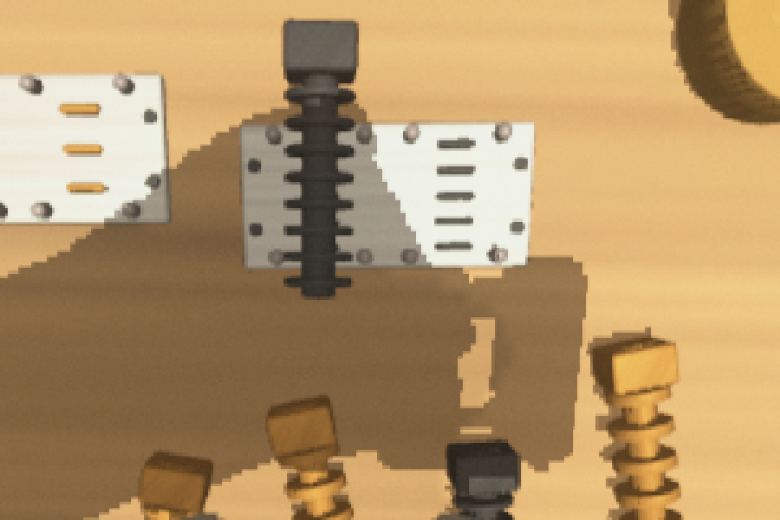

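```bash
cat >> h.py <<'E'
from scipy.signal import find_peaks
def prof(im,c0,c1,r0,r1,prom=8,up=10):
    g=cv2.cvtColor(im,cv2.COLOR_BGR2GRAY).astype(float)[r0:r1,c0:c1].mean(1)
    x=np.arange(len(g)); xi=np.arange(0,len(g)-1,1/up); from scipy.interpolate import CubicSpline
    f=-CubicSpline(x,g)(xi); p,_=find_peaks(f,prominence=prom,distance=4*up); return r0+xi[p]
E
python3 - <<'E'
from h import *
im=cv2.imread('pics/w5f.png'); c=cam('wrist')
for a,b in((240,243),(263,266),(241,244),(262,265)): print(a,np.round(prof(im,a,b,50,135),1))
print('teeth',np.round(prof(im,300,310,65,125),1))
print('tooth x',[round(ray(c,(305,r),.0885)[0],4) for r in prof(im,300,310,65,125)])
E
```

```text
240 [ 57.   67.6  77.7  87.6  97.5 108.4 117.7 127.4]
263 [ 50.4  57.5  67.8  78.   88.5  98.5 108.4 118.3 127.8]
241 [ 57.5  67.8  78.4  88.5  97.3 108.4 117.6 127.4]
262 [ 50.5  57.7  68.4  78.5  88.8  98.7 108.5 118.5 127.6]
teeth [ 65.9  75.8  85.8  94.4 104.5 114.1 123.5]
tooth x [np.float64(0.6042), np.float64(0.5967), np.float64(0.5889), np.float64(0.5822), np.float64(0.5741), np.float64(0.5664), np.float64(0.5587)]
```

```bash
python3 - <<'E'
from h import *
plan([[(.5743,-.3292,.16,1.6,-.36,5),(.5743,-.3292,.088,1.6,-.36,5)]])
E
```

```text
5 x {'x': np.float64(0.297), 'y': np.float64(0.003), 'z': np.float64(0.116), 'twist': np.float64(0.0), 'claw': -0.36} 
5 x {'x': np.float64(0.297), 'y': np.float64(0.003), 'z': np.float64(0.404), 'twist': np.float64(0.0), 'claw': -0.36} 
-- call
```

Emit:
play_rows:
  grip_force: 15
  rows:
    - {"x": 0.3,"y": 0.003,"z": 0.12,"twist": 0,"claw": -0.36}
    - {"x": 0.3,"y": 0.003,"z": 0.12,"twist": 0,"claw": -0.36}
    - {"x": 0.3,"y": 0.003,"z": 0.2,"twist": 0,"claw": -0.36}
    - {"x": 0.3,"y": 0.003,"z": 0.3,"twist": 0,"claw": -0.36}
    - {"x": 0.3,"y": 0.003,"z": 0.4,"twist": 0,"claw": -0.36}
    - {"x": 0.3,"y": 0.003,"z": 0.4,"twist": 0,"claw": -0.36}
    - {"x": 0.3,"y": 0.003,"z": 0.4,"twist": 0,"claw": -1}
    - {"x": 0.3,"y": 0.003,"z": 0.4,"twist": 0,"claw": -1}
    - {"x": 0.3,"y": 0.003,"z": 0.4,"twist": 0,"claw": -1}

```text
clock: 10.97
tcp_pos: [0.5743, -0.3294, 0.0891]
eef_rot: [-3.141, 0.001, 0.027]
force: [0.2, 0.4, -0.8]
gripper_width: 0.0213
grasp_force: 15.0
```

Emit:
play_rows:
  rows:
    - {"x": -0.003,"y": 0,"z": 0.006,"twist": 0,"claw": -1}
    - {"x": -0.006,"y": 0,"z": 0.006,"twist": 0,"claw": -1}

```text
clock: 11.13
tcp_pos: [0.5732, -0.3296, 0.0883]
eef_rot: [3.141, -0.001, 0.027]
force: [-0.2, -0.4, 0.1]
gripper_width: 0.0213
grasp_force: 15.0
```

Emit:
play_rows:
  rows:
    - {"x": -0.002,"y": 0,"z": 0,"twist": 0,"claw": -1}
    - {"x": -0.002,"y": 0,"z": 0,"twist": 0,"claw": -1}

```text
clock: 11.3
tcp_pos: [0.5719, -0.3296, 0.0883]
eef_rot: [-3.142, -0.0, 0.027]
force: [-0.1, 0.6, -0.4]
gripper_width: 0.0209
grasp_force: 15.0
```

Emit:
play_rows:
  rows:
    - {"x": 0,"y": 0,"z": 0,"twist": 0,"claw": -0.36}
    - {"x": 0,"y": 0,"z": 0,"twist": 0,"claw": -0.36}
    - {"x": 0,"y": 0,"z": -0.2,"twist": 0,"claw": -0.36}
    - {"x": 0,"y": 0,"z": -0.4,"twist": 0,"claw": -0.36}
    - {"x": -0.1,"y": 0,"z": -0.4,"twist": 0,"claw": 0.1}
    - {"x": -0.3,"y": 0,"z": -0.4,"twist": 0,"claw": 0.1}
    - {"x": -0.3,"y": 0,"z": -0.4,"twist": 0,"claw": 0.1}
    - {"x": -0.3,"y": 0,"z": -0.4,"twist": 0,"claw": 0.1}

```text
clock: 11.97
tcp_pos: [0.4939, -0.3322, 0.189]
eef_rot: [-3.141, -0.0, 0.023]
force: [0.1, -0.1, -0.3]
gripper_width: 0.0497
grasp_force: 0.0
```

```bash
python3 - <<'E'
from h import *
s=ctrl.state();print(s['clock'],s['tcp_pos'],s['eef_rot'])
c,im=look(['fine_1','narrow_plate_slot1'],{'fine_1':.095,'narrow_plate_slot1':.084},sil=['narrow_plate'])
cv2.imwrite('pics/w6f.png',im)
cv2.imwrite('pics/w6.png',cv2.resize(im[40:150,210:340],None,fx=5,fy=5,interpolation=3))
for a,b in((240,243),(263,266)): print(a,np.round(prof(im,a,b,40,135),1))
print('teeth',np.round(prof(im,300,310,55,125),1))
E
```

```text
11.9667 [ 0.49390186 -0.3321699   0.18902377] [-3.14087403e+00 -6.94290526e-05  2.30733104e-02]
pin fine_1 0.73 [257.  95.] [ 0.5743 -0.3315  0.095 ]
pin fine_1 0.41 [381. 204.] [ 0.4849 -0.4425  0.095 ]
pin narrow_plate_slot1 0.88 [309.  97.] [ 0.5743 -0.3752  0.084 ]
pin narrow_plate_slot1 0.66 [251.  98.] [ 0.5724 -0.3264  0.084 ]Traceback (most recent call last):
  File "<stdin>", line 3, in <module>
  File "h.py", line 42, in look
    m,a,t0,t1,n=pca(c,d['region'],zs[q]); print('sil',q,round(d['score'],2),'ctr',np.round(m,4),'yaw',round(a,1),'ends',np.round(m+t0*np.array([np.cos(np.radians(a)),np.sin(np.radians(a))]),4),np.round(m+t1*np.array([np.cos(np.radians(a)),np.sin(np.radians(a))]),4),n)
                                  ~~^^^
KeyError: 'narrow_plate'
```

```bash
python3 - <<'E'
from h import *
im=vision.camera('wrist')
cv2.imwrite('pics/w6f.png',im)
cv2.imwrite('pics/w6.png',cv2.resize(im[40:150,210:340],None,fx=5,fy=5,interpolation=3))
for a,b in((242,245),(265,268)): print(a,np.round(prof(im,a,b,40,135),1))
print('teeth',np.round(prof(im,300,310,55,125),1))
E
```

```text
242 [ 46.9  55.3  65.1  76.3  86.5  97.5 107.6 117.6 127.6]
265 [ 59.6  67.3  77.7  88.   97.4 107.4 118.4 128.7]
teeth [ 72.2  81.6  91.5 101.5 111.4 121.3]
```

View pics/w6.png

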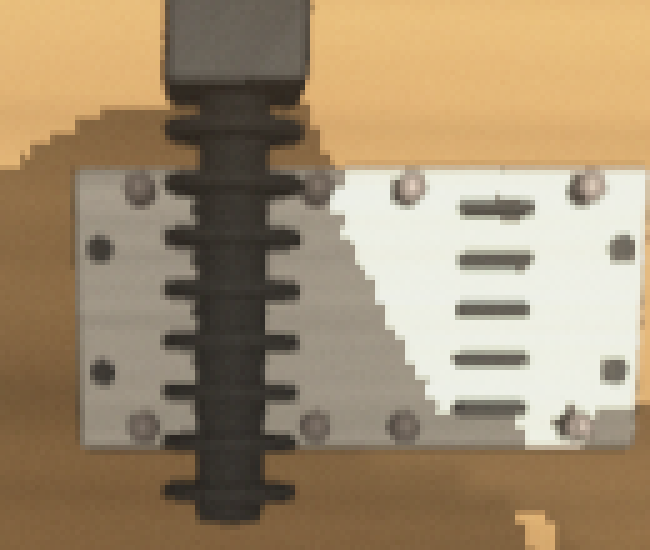

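```bash
cat >> h.py <<'E'
from scipy.optimize import least_squares
def fitz(c,rows,offs,y,yaw=0.028):
    """fit (x0,z) of features at offs along x from image rows"""
    f=lambda q:[proj(c,(q[0]+o*np.cos(yaw),y+o*np.sin(yaw),q[1]))[1]-r for o,r in zip(offs,rows)]
    s=least_squares(f,[.57,.095],x_scale=[.01,.01]); J=s.jac; sd=np.sqrt(np.diag(np.linalg.inv(J.T@J))*max(s.cost*2/(len(rows)-2),.01)); return s.x,sd,np.round(s.fun,2)
E
python3 - <<'E'
from h import *
c=cam('wrist')
R5=lambda l:[40+(r+.5)/5-.5 for r in l]
o=np.array([28,20,12,4,-4,-12,-20,-28])/1000
print(fitz(c,R5([130,185,238,290,342,392,441,491]),o,-.330))
a=[55.3,65.1,76.3,86.5,97.5,107.6,117.6,127.6]
print(fitz(c,R5([208,260,309,358,407]),np.array([16,8,0,-8,-16])/1000,-.374))
# pins tops top/bottom rows (186,426)@ +-19
print(fitz(c,R5([168,447]),[.023,-.023],-.35))
E
```

```text
(array([0.57232957, 0.0944738 ]), array([3.64243010e-05, 4.47193569e-04]), array([ 0.15, -0.07, -0.06, -0.02, -0.14, -0.01,  0.16, -0.01]))
(array([0.57503345, 0.08450314]), array([5.98323728e-05, 1.01887681e-03]), array([ 0.09, -0.17,  0.03,  0.07, -0.03]))
(array([0.57435295, 0.07852881]), array([inf, inf]), array([-0.,  0.]))h.py:54: RuntimeWarning: divide by zero encountered in scalar divide
  s=least_squares(f,[.57,.095],x_scale=[.01,.01]); J=s.jac; sd=np.sqrt(np.diag(np.linalg.inv(J.T@J))*max(s.cost*2/(len(rows)-2),.01)); return s.x,sd,np.round(s.fun,2)
```

Emit:
play_rows:
  grip_force: 25
  rows:
    - {"x": 0.3,"y": 0,"z": 0.12,"twist": 0,"claw": -0.36}
    - {"x": 0.3,"y": 0,"z": 0.12,"twist": 0,"claw": -0.36}
    - {"x": 0.3,"y": 0,"z": 0.2,"twist": 0,"claw": -0.36}
    - {"x": 0.3,"y": 0,"z": 0.3,"twist": 0,"claw": -0.36}
    - {"x": 0.3,"y": 0,"z": 0.385,"twist": 0,"claw": -0.36}
    - {"x": 0.3,"y": 0,"z": 0.385,"twist": 0,"claw": -0.36}
    - {"x": 0.3,"y": 0,"z": 0.385,"twist": 0,"claw": -1}
    - {"x": 0.3,"y": 0,"z": 0.385,"twist": 0,"claw": -1}
    - {"x": 0.3,"y": 0,"z": 0.385,"twist": 0,"claw": -1}
    - {"x": 0.3,"y": 0,"z": 0.385,"twist": 0,"claw": -1}

```text
clock: 13.05
tcp_pos: [0.5727, -0.3301, 0.0932]
eef_rot: [3.141, -0.002, 0.027]
force: [0.4, 0.7, -0.5]
gripper_width: 0.0208
grasp_force: 25.0
```

Emit:
play_rows:
  rows:
    - {"x": 0.003,"y": 0,"z": 0,"twist": 0,"claw": -1}
    - {"x": 0.006,"y": 0,"z": 0,"twist": 0,"claw": -1}
    - {"x": 0.006,"y": 0,"z": 0.006,"twist": 0,"claw": -1}
    - {"x": 0.006,"y": 0,"z": 0.006,"twist": 0,"claw": -1}

```text
clock: 13.38
tcp_pos: [0.5743, -0.3298, 0.092]
eef_rot: [-3.142, -0.002, 0.027]
force: [-2.5, 1.9, 12.8]
gripper_width: 0.0207
grasp_force: 25.0
```

Emit:
play_rows:
  rows:
    - {"x": 0,"y": 0,"z": 0.006,"twist": 0,"claw": -1}
    - {"x": 0,"y": 0,"z": 0.006,"twist": 0,"claw": -1}

```text
clock: 13.55
tcp_pos: [0.5743, -0.3299, 0.0917]
eef_rot: [-3.141, -0.003, 0.027]
force: [-3.5, 4.9, 24.6]
gripper_width: 0.0209
grasp_force: 25.0
```

Emit:
play_rows:
  rows:
    - {"x": 0,"y": 0,"z": 0.004,"twist": 0,"claw": -1}
    - {"x": 0,"y": 0,"z": 0.004,"twist": 0,"claw": -1}

```text
clock: 13.72
tcp_pos: [0.5744, -0.3298, 0.0914]
eef_rot: [-3.141, -0.004, 0.027]
force: [-4.8, 6.7, 31.1]
gripper_width: 0.0206
grasp_force: 25.0
```

Emit:
play_rows:
  rows:
    - {"x": 0.004,"y": 0,"z": -0.008,"twist": 0,"claw": -1}
    - {"x": 0.004,"y": 0,"z": -0.008,"twist": 0,"claw": -1}

```text
clock: 13.88
tcp_pos: [0.5748, -0.3298, 0.0918]
eef_rot: [-3.142, -0.002, 0.027]
force: [-3.6, 2.2, 15.4]
gripper_width: 0.0205
grasp_force: 25.0
```

Emit:
play_rows:
  rows:
    - {"x": 0.004,"y": 0,"z": 0,"twist": 0,"claw": -1}
    - {"x": 0.004,"y": 0,"z": 0,"twist": 0,"claw": -1}

```text
clock: 14.05
tcp_pos: [0.5749, -0.3298, 0.0917]
eef_rot: [-3.141, -0.0, 0.026]
force: [-5.8, 3.6, 17.6]
gripper_width: 0.0205
grasp_force: 25.0
```

Emit:
play_rows:
  rows:
    - {"x": 0.004,"y": 0,"z": 0,"twist": 0,"claw": -1}
    - {"x": 0.004,"y": 0,"z": 0,"twist": 0,"claw": -1}

```text
clock: 14.22
tcp_pos: [0.575, -0.3298, 0.0917]
eef_rot: [-3.14, 0.001, 0.026]
force: [-9.1, 3.6, 19.6]
gripper_width: 0.0204
grasp_force: 25.0
```

Emit:
play_rows:
  rows:
    - {"x": 0.004,"y": 0,"z": 0,"twist": 0,"claw": -1}
    - {"x": 0.004,"y": 0,"z": 0,"twist": 0,"claw": -1}

```text
clock: 14.38
tcp_pos: [0.5751, -0.3298, 0.0916]
eef_rot: [-3.14, 0.002, 0.026]
force: [-11.4, 3.3, 21.9]
gripper_width: 0.0207
grasp_force: 25.0
```

Emit:
play_rows:
  rows:
    - {"x": 0,"y": 0,"z": -0.008,"twist": 0,"claw": -1}
    - {"x": 0,"y": 0,"z": -0.008,"twist": 0,"claw": -1}

```text
clock: 14.55
tcp_pos: [0.5756, -0.3297, 0.0924]
eef_rot: [-3.141, 0.002, 0.026]
force: [-5.9, 0.4, 5.6]
gripper_width: 0.0208
grasp_force: 25.0
```

Emit:
play_rows:
  rows:
    - {"x": 0,"y": 0,"z": -0.005,"twist": 0,"claw": -1}
    - {"x": 0,"y": 0,"z": -0.005,"twist": 0,"claw": -1}

```text
clock: 14.72
tcp_pos: [0.5756, -0.3296, 0.093]
eef_rot: [-3.141, 0.003, 0.026]
force: [-5.2, 0.3, 0.6]
gripper_width: 0.0208
grasp_force: 25.0
```

Emit:
play_rows:
  rows:
    - {"x": 0.004,"y": 0,"z": 0,"twist": 0,"claw": -1}
    - {"x": 0.004,"y": 0,"z": 0,"twist": 0,"claw": -1}

```text
clock: 14.88
tcp_pos: [0.5758, -0.3296, 0.0929]
eef_rot: [-3.14, 0.004, 0.026]
force: [-9.2, 0.1, 2.8]
gripper_width: 0.0207
grasp_force: 25.0
```

Sideways force rises while the downward force stays near zero, so the bolt is meshed and held by the teeth. I'll centre it, release it and go to the second dark bolt.

Emit:
play_rows:
  rows:
    - {"x": -0.017,"y": 0,"z": 0.002,"twist": 0,"claw": -1}
    - {"x": -0.017,"y": 0,"z": 0.002,"twist": 0,"claw": -1}
    - {"x": -0.017,"y": 0,"z": 0.002,"twist": 0,"claw": -0.36}
    - {"x": -0.017,"y": 0,"z": 0.002,"twist": 0,"claw": -0.36}
    - {"x": -0.017,"y": 0,"z": -0.15,"twist": 0,"claw": -0.36}
    - {"x": -0.017,"y": 0,"z": -0.3,"twist": 0,"claw": -0.36}
    - {"x": -0.017,"y": 0,"z": -0.4,"twist": 0,"claw": -0.2}
    - {"x": -0.017,"y": 0,"z": -0.4,"twist": 0,"claw": -0.05}

```text
clock: 15.55
tcp_pos: [0.5766, -0.3317, 0.1987]
eef_rot: [3.138, -0.007, 0.027]
force: [1.0, -0.6, -0.5]
gripper_width: 0.0386
grasp_force: 0.0
```

Emit:
play_rows:
  rows:
    - {"x": -0.517,"y": 0.234,"z": 0,"twist": -0.12,"claw": -0.05}
    - {"x": -0.517,"y": 0.234,"z": 0,"twist": -0.12,"claw": -0.05}
    - {"x": -0.517,"y": 0.234,"z": 0,"twist": -0.12,"claw": -0.05}
    - {"x": -0.517,"y": 0.234,"z": 0,"twist": -0.12,"claw": -0.05}
    - {"x": -0.517,"y": 0.234,"z": 0,"twist": -0.12,"claw": -0.05}
    - {"x": -0.517,"y": 0.234,"z": 0,"twist": -0.12,"claw": -0.05}

```text
clock: 16.05
tcp_pos: [0.4464, -0.3921, 0.1932]
eef_rot: [-3.142, -0.001, 0.085]
force: [1.2, -0.4, -0.1]
gripper_width: 0.0438
grasp_force: 0.0
```

```bash
python3 - <<'E'
from h import *
s=ctrl.state();print(s['clock'],s['tcp_pos'],s['eef_rot'])
c,im=look(['fine_1','coarse_1'],ZS,sil=['fine_1','coarse_1'])
cv2.imwrite('pics/w7f.png',im)
E
```

```text
16.05 [ 0.44644753 -0.3920688   0.19323794] [-3.14154651e+00 -8.98913663e-04  8.48619964e-02]
pin fine_1 0.97 [191.  24.] [ 0.5763 -0.3295  0.089 ]
pin fine_1 0.72 [256. 191.] [ 0.4447 -0.393   0.089 ]
pin fine_1 0.57 [220.  36.] [ 0.57   -0.3533  0.089 ]
pin coarse_1 0.81 [203. 295.] [ 0.3345 -0.3505  0.089 ]
pin coarse_1 0.79 [190. 169.] [ 0.4591 -0.3328  0.089 ]
pin coarse_1 0.59 [317. 151.] [ 0.4846 -0.4429  0.089 ]
pin coarse_1 0.57 [124. 185.] [ 0.4396 -0.2746  0.089 ]
sil fine_1 0.7 ctr [ 0.4538 -0.3904] yaw 5.3 ends [ 0.4109 -0.3943] [ 0.4914 -0.387 ] 1861
sil fine_1 0.68 ctr [ 0.5689 -0.3289] yaw 0.5 ends [ 0.5409 -0.3291] [ 0.5943 -0.3286] 1717
sil coarse_1 0.92 ctr [ 0.4923 -0.4433] yaw 11.2 ends [ 0.4479 -0.4521] [ 0.5293 -0.4359] 2031
sil coarse_1 0.81 ctr [ 0.4689 -0.3313] yaw 14.0 ends [ 0.4252 -0.3421] [ 0.5049 -0.3223] 1865
sil coarse_1 0.69 ctr [ 0.4466 -0.2759] yaw -9.8 ends [ 0.401 -0.268] [ 0.4849 -0.2825] 2222
sil coarse_1 0.69 ctr [ 0.4746 -0.1773] yaw -1.3 ends [ 0.4508 -0.1768] [ 0.4983 -0.1779] 814
sil coarse_1 0.67 ctr [ 0.331  -0.3726] yaw 88.7 ends [ 0.3306 -0.39  ] [ 0.3315 -0.3493] 421
```

Emit:
play_rows:
  grip_force: 40
  rows:
    - {"x": -0.004,"y": 0,"z": 0.16,"twist": 0,"claw": -0.05}
    - {"x": -0.004,"y": 0,"z": 0.3,"twist": 0,"claw": -0.05}
    - {"x": -0.004,"y": 0,"z": 0.4,"twist": 0,"claw": -0.05}
    - {"x": -0.004,"y": 0,"z": 0.448,"twist": 0,"claw": -0.05}
    - {"x": -0.004,"y": 0,"z": 0.448,"twist": 0,"claw": -0.05}
    - {"x": -0.004,"y": 0,"z": 0.448,"twist": 0,"claw": -1}
    - {"x": -0.004,"y": 0,"z": 0.448,"twist": 0,"claw": -1}
    - {"x": -0.004,"y": 0,"z": 0.448,"twist": 0,"claw": -1}
    - {"x": -0.004,"y": 0,"z": 0.448,"twist": 0,"claw": -1}

```text
clock: 17.05
tcp_pos: [0.4462, -0.3917, 0.0816]
eef_rot: [3.141, -0.001, 0.087]
force: [-1.2, 0.5, 1.2]
gripper_width: 0.0219
grasp_force: 0.3
```

Emit:
play_rows:
  rows:
    - {"x": 0,"y": 0,"z": -0.15,"twist": 0,"claw": -1}
    - {"x": 0,"y": 0,"z": -0.3,"twist": 0,"claw": -1}
    - {"x": 0.15,"y": -0.01,"z": -0.4,"twist": 0.12,"claw": -1}
    - {"x": 0.525,"y": -0.028,"z": -0.4,"twist": 0.12,"claw": -1}
    - {"x": 0.525,"y": -0.028,"z": -0.4,"twist": 0.12,"claw": -1}
    - {"x": 0.525,"y": -0.028,"z": -0.3,"twist": 0.12,"claw": -1}
    - {"x": 0.525,"y": -0.028,"z": -0.2,"twist": 0.12,"claw": -1}
    - {"x": 0.525,"y": -0.028,"z": -0.1,"twist": 0.12,"claw": -1}
    - {"x": 0.525,"y": -0.028,"z": -0.08,"twist": 0.12,"claw": -1}
    - {"x": 0.525,"y": -0.028,"z": -0.08,"twist": 0.12,"claw": -1}

```text
clock: 17.88
tcp_pos: [0.575, -0.3726, 0.0998]
eef_rot: [-3.14, 0.003, 0.027]
force: [-0.4, 0.6, -0.1]
gripper_width: 0.0198
grasp_force: 40.0
```

```bash
python3 - <<'E'
from h import *
s=ctrl.state();print(s['clock'],s['tcp_pos'],s['eef_rot'])
c,im=look(['fine_1','narrow_plate_slot1'],{'fine_1':s['tcp_pos'][2]+.005,'narrow_plate_slot1':.084})
cv2.imwrite('pics/w8f.png',im)
cv2.imwrite('pics/w8.png',cv2.resize(im[130:280,170:370],None,fx=4,fy=4,interpolation=3))
E
```

```text
17.8833 [ 0.57501808 -0.37259569  0.0997605 ] [-3.14004301e+00  2.68012548e-03  2.67885361e-02]
pin fine_1 0.97 [257. 235.] [ 0.5746 -0.3734  0.1048]
pin fine_1 0.68 [184. 226.] [ 0.5789 -0.3331  0.1048]
pin narrow_plate_slot1 0.91 [184. 222.] [ 0.5735 -0.3282  0.084 ]
```

View pics/w8.png

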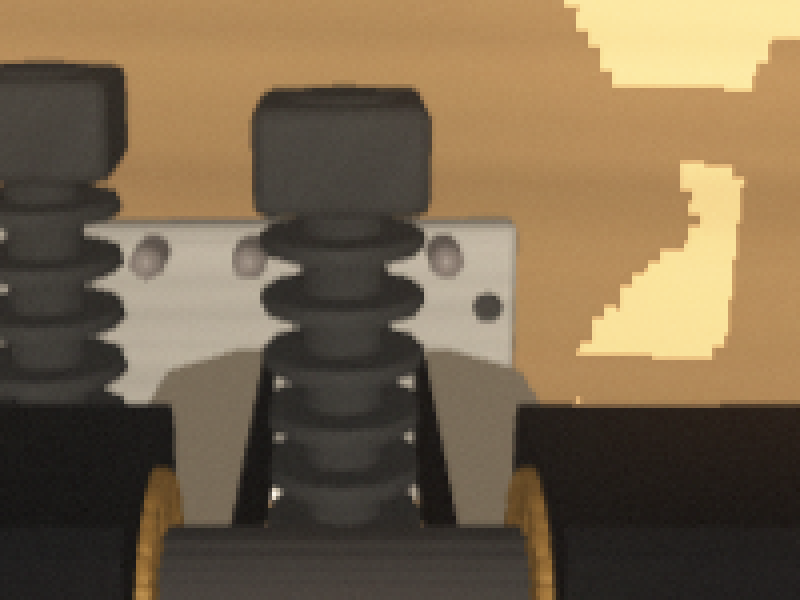

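```bash
python3 - <<'E'
from h import *
c=cam('wrist'); s=ctrl.state()['tcp_pos'];print(s)
for za in(.104,.105,.106):
    o=[ray(c,(255,130+r/4),za)[0]-d for r,d in zip((240,298,352,405,457),(.028,.020,.012,.004,-.004))]; print(za,np.round(o,4),np.mean(o)-s[0])
c=(c[0],c[1],c[2])
E
```

```text
[ 0.57621488 -0.37426758  0.10287106]
0.104 [0.5728 0.5725 0.5726 0.5727 0.5728] -0.0035344810433649565
0.105 [0.573  0.5728 0.573  0.5731 0.5732] -0.003192696722290389
0.106 [0.5733 0.5731 0.5733 0.5735 0.5736] -0.0028509124012159326
```

Emit:
play_rows:
  rows:
    - {"x": 0.008,"y": 0,"z": 0,"twist": 0,"claw": -1}
    - {"x": 0.008,"y": 0,"z": 0,"twist": 0,"claw": -1}

```text
clock: 18.2
tcp_pos: [0.5787, -0.3737, 0.1026]
eef_rot: [3.141, -0.002, 0.027]
force: [-0.4, -0.1, 0.1]
gripper_width: 0.0204
grasp_force: 40.0
```

Emit:
play_rows:
  rows:
    - {"x": 0,"y": 0,"z": 0,"twist": 0,"claw": -1}

```text
clock: 18.28
tcp_pos: [0.5784, -0.3735, 0.1022]
eef_rot: [3.141, -0.002, 0.027]
force: [-0.4, -0.2, -0.8]
gripper_width: 0.02
grasp_force: 40.0
```

Emit:
play_rows:
  rows:
    - {"x": 0,"y": 0,"z": 0,"twist": 0,"claw": -1}

```text
clock: 18.37
tcp_pos: [0.5781, -0.3734, 0.1018]
eef_rot: [3.141, -0.001, 0.027]
force: [-0.3, 0.2, 0.7]
gripper_width: 0.0198
grasp_force: 40.0
```

Emit:
play_rows:
  rows:
    - {"x": 0.002,"y": 0,"z": 0.01,"twist": 0,"claw": -1}
    - {"x": 0.002,"y": 0,"z": 0.02,"twist": 0,"claw": -1}
    - {"x": 0.002,"y": 0,"z": 0.03,"twist": 0,"claw": -1}
    - {"x": 0.002,"y": 0,"z": 0.036,"twist": 0,"claw": -1}
    - {"x": 0.002,"y": 0,"z": 0.036,"twist": 0,"claw": -1}
    - {"x": 0.002,"y": 0,"z": 0.036,"twist": 0,"claw": -1}

```text
clock: 18.87
tcp_pos: [0.5782, -0.3733, 0.0919]
eef_rot: [-3.141, 0.0, 0.027]
force: [-0.6, -0.1, -0.8]
gripper_width: 0.0205
grasp_force: 40.0
```

Emit:
play_rows:
  rows:
    - {"x": 0,"y": 0,"z": 0.006,"twist": 0,"claw": -1}
    - {"x": 0,"y": 0,"z": 0.006,"twist": 0,"claw": -1}

```text
clock: 19.03
tcp_pos: [0.5782, -0.3733, 0.0905]
eef_rot: [-3.142, 0.0, 0.027]
force: [-0.7, 0.4, -0.7]
gripper_width: 0.02
grasp_force: 40.0
```

Emit:
play_rows:
  rows:
    - {"x": 0,"y": 0,"z": 0.006,"twist": 0,"claw": -1}
    - {"x": 0,"y": 0,"z": 0.006,"twist": 0,"claw": -1}

```text
clock: 19.2
tcp_pos: [0.5782, -0.3733, 0.0889]
eef_rot: [-3.142, 0.0, 0.027]
force: [0.2, -1.0, -1.0]
gripper_width: 0.0202
grasp_force: 40.0
```

Emit:
play_rows:
  rows:
    - {"x": 0,"y": 0,"z": 0.006,"twist": 0,"claw": -1}
    - {"x": 0,"y": 0,"z": 0.006,"twist": 0,"claw": -1}

```text
clock: 19.37
tcp_pos: [0.5782, -0.3734, 0.0876]
eef_rot: [3.142, 0.0, 0.027]
force: [-1.4, -0.9, 0.3]
gripper_width: 0.0203
grasp_force: 40.0
```

Emit:
play_rows:
  rows:
    - {"x": 0,"y": 0,"z": 0.004,"twist": 0,"claw": -1}
    - {"x": 0,"y": 0,"z": 0.004,"twist": 0,"claw": -1}

```text
clock: 19.53
tcp_pos: [0.5782, -0.3734, 0.0874]
eef_rot: [-3.141, -0.0, 0.027]
force: [-3.6, 1.8, 6.7]
gripper_width: 0.0201
grasp_force: 40.0
```

```bash
python3 - <<'E'
from h import *
plan([[(.5785,-.3735,.187,1.6,-.36,5)],[(.4846,-.4429,.187,12,-.05,5)]],(.5782,-.3733,.087,.027))
E
```

```text
5 x {'x': np.float64(0.001), 'y': np.float64(0.001), 'z': np.float64(-0.4), 'twist': np.float64(-0.002), 'claw': -0.36} 
-- call
5 x {'x': np.float64(-0.383), 'y': np.float64(0.267), 'z': np.float64(0.0), 'twist': np.float64(-0.363), 'claw': -0.05} 
-- call
```

Emit:
play_rows:
  rows:
    - {"x": 0,"y": 0,"z": -0.004,"twist": 0,"claw": -0.36}
    - {"x": 0,"y": 0,"z": -0.004,"twist": 0,"claw": -0.36}
    - {"x": 0,"y": 0,"z": -0.15,"twist": 0,"claw": -0.36}
    - {"x": 0,"y": 0,"z": -0.3,"twist": 0,"claw": -0.36}
    - {"x": 0,"y": 0,"z": -0.4,"twist": 0,"claw": -0.2}
    - {"x": 0,"y": 0,"z": -0.4,"twist": 0,"claw": -0.05}

```text
clock: 20.03
tcp_pos: [0.5803, -0.3754, 0.1921]
eef_rot: [3.137, -0.007, 0.027]
force: [1.2, -0.5, 0.2]
gripper_width: 0.0387
grasp_force: 0.0
```

Emit:
play_rows:
  rows:
    - {"x": -0.383,"y": 0.267,"z": 0,"twist": -0.36,"claw": -0.05}
    - {"x": -0.383,"y": 0.267,"z": 0,"twist": -0.36,"claw": -0.05}
    - {"x": -0.383,"y": 0.267,"z": 0,"twist": -0.36,"claw": -0.05}
    - {"x": -0.383,"y": 0.267,"z": 0,"twist": -0.36,"claw": -0.05}
    - {"x": -0.383,"y": 0.267,"z": 0,"twist": -0.36,"claw": -0.05}
    - {"x": -0.383,"y": 0.267,"z": 0,"twist": -0.36,"claw": -0.05}
    - {"x": -0.383,"y": 0.267,"z": 0,"twist": -0.36,"claw": -0.05}
    - {"x": -0.383,"y": 0.267,"z": 0,"twist": -0.36,"claw": -0.05}

```text
clock: 20.7
tcp_pos: [0.4858, -0.4414, 0.1861]
eef_rot: [-3.141, -0.0, 0.209]
force: [-0.1, -0.2, 0.6]
gripper_width: 0.044
grasp_force: 0.0
```

```bash
python3 - <<'E'
from h import *
s=ctrl.state();print(s['clock'],s['tcp_pos'],s['eef_rot'])
c,im=look(['fine_1','coarse_1'],ZS,sil=['coarse_1'])
cv2.imwrite('pics/w9f.png',im)
cv2.imwrite('pics/w9.png',cv2.resize(im[0:200,100:370],None,fx=2.9,fy=2.9,interpolation=3))
E
```

```text
20.7 [ 0.48577078 -0.44140705  0.18611627] [-3.14104477e+00 -7.86251856e-05  2.09067028e-01]
pin fine_1 0.98 [195.  64.] [ 0.577  -0.3724  0.089 ]
pin fine_1 0.69 [138.  53.] [ 0.5758 -0.327   0.089 ]
pin fine_1 0.58 [174.  66.] [ 0.5724 -0.3566  0.089 ]
pin coarse_1 0.87 [127. 198.] [ 0.4551 -0.3319  0.089 ]
pin coarse_1 0.71 [259. 192.] [ 0.4852 -0.4448  0.089 ]
pin coarse_1 0.6 [259. 311.] [ 0.3683 -0.4704  0.089 ]
pin coarse_1 0.56 [ 59. 203.] [ 0.4382 -0.2736  0.089 ]
sil coarse_1 0.87 ctr [ 0.4689 -0.3316] yaw 13.7 ends [ 0.4257 -0.3421] [ 0.5053 -0.3227] 2200
sil coarse_1 0.86 ctr [ 0.3644 -0.463 ] yaw -60.8 ends [ 0.3492 -0.4358] [ 0.3808 -0.4924] 1008
sil coarse_1 0.8 ctr [ 0.4486 -0.2762] yaw -11.1 ends [ 0.3995 -0.2665] [ 0.4869 -0.2837] 2423
sil coarse_1 0.57 ctr [ 0.4901 -0.4438] yaw 11.8 ends [ 0.4456 -0.4531] [ 0.5286 -0.4357] 2053
```

View pics/w9.png

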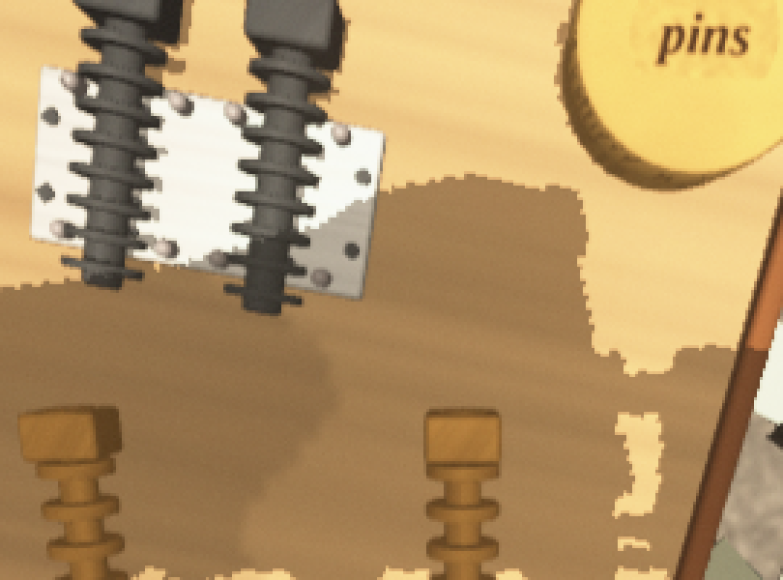

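Emit:
play_rows:
  grip_force: 40
  rows:
    - {"x": -0.005,"y": 0.013,"z": 0.16,"twist": 0,"claw": -0.05}
    - {"x": -0.005,"y": 0.013,"z": 0.3,"twist": 0,"claw": -0.05}
    - {"x": -0.005,"y": 0.013,"z": 0.39,"twist": 0,"claw": -0.05}
    - {"x": -0.005,"y": 0.013,"z": 0.426,"twist": 0,"claw": -0.05}
    - {"x": -0.005,"y": 0.013,"z": 0.426,"twist": 0,"claw": -0.05}
    - {"x": -0.005,"y": 0.013,"z": 0.426,"twist": 0,"claw": -1}
    - {"x": -0.005,"y": 0.013,"z": 0.426,"twist": 0,"claw": -1}
    - {"x": -0.005,"y": 0.013,"z": 0.426,"twist": 0,"claw": -1}
    - {"x": -0.005,"y": 0.013,"z": 0.426,"twist": 0,"claw": -1}
    - {"x": -0.005,"y": 0.013,"z": 0.426,"twist": 0,"claw": -1}

```text
clock: 21.73
tcp_pos: [0.4842, -0.446, 0.0806]
eef_rot: [3.141, -0.001, 0.207]
force: [0.6, 0.9, 1.6]
gripper_width: 0.0203
grasp_force: 40.0
```

Emit:
play_rows:
  rows:
    - {"x": 0,"y": 0,"z": -0.15,"twist": 0,"claw": -1}
    - {"x": 0,"y": 0,"z": -0.3,"twist": 0,"claw": -1}
    - {"x": 0,"y": 0,"z": -0.42,"twist": 0,"claw": -1}
    - {"x": 0.563,"y": -0.659,"z": -0.42,"twist": 0.36,"claw": -1}
    - {"x": 0.563,"y": -0.659,"z": -0.42,"twist": 0.36,"claw": -1}
    - {"x": 0.563,"y": -0.659,"z": -0.42,"twist": 0.36,"claw": -1}
    - {"x": 0.563,"y": -0.659,"z": -0.42,"twist": 0.36,"claw": -1}
    - {"x": 0.563,"y": -0.659,"z": -0.42,"twist": 0.36,"claw": -1}
    - {"x": 0.563,"y": -0.659,"z": -0.42,"twist": 0.36,"claw": -1}
    - {"x": 0.563,"y": -0.659,"z": -0.42,"twist": 0.36,"claw": -1}

```text
clock: 22.57
tcp_pos: [0.5901, -0.2511, 0.1845]
eef_rot: [-3.14, 0.0, 0.034]
force: [-0.3, -1.0, 0.1]
gripper_width: 0.0203
grasp_force: 40.0
```

Emit:
play_rows:
  rows:
    - {"x": 0,"y": 0,"z": 0.15,"twist": 0,"claw": -1}
    - {"x": 0,"y": 0,"z": 0.25,"twist": 0,"claw": -1}
    - {"x": 0,"y": 0,"z": 0.32,"twist": 0,"claw": -1}
    - {"x": 0,"y": 0,"z": 0.32,"twist": 0,"claw": -1}
    - {"x": 0,"y": 0,"z": 0.32,"twist": 0,"claw": -1}
    - {"x": 0,"y": 0,"z": 0.32,"twist": 0,"claw": -1}

```text
clock: 23.07
tcp_pos: [0.5878, -0.2574, 0.1064]
eef_rot: [3.14, -0.001, 0.025]
force: [-0.6, 0.4, -0.4]
gripper_width: 0.0203
grasp_force: 40.0
```

```bash
cat >> h.py <<'E'
def inhand(q,offs,dz=.008):
    """ridge rows of the held bolt from silhouette widths -> origin x offset from TCP (tool frame)"""
    s=ctrl.state(); c=cam('wrist'); im=vision.camera('wrist'); tcp=s['tcp_pos']
    print('clock',s['clock'],'tcp',np.round(tcp,4),'yaw',round(s['eef_rot'][2],4))
    best=None
    for d in vision.silhouettes('wrist',q):
        if d['region'][205:225,245:265].any() and (best is None or d['score']>best['score']): best=d
    if best is None: print('none'); return im
    reg=best['region']; n,lab=cv2.connectedComponents(reg.astype(np.uint8)); 
    w=np.array([reg[r,215:300].sum() for r in range(384)]); print('widths',dict((r,int(w[r])) for r in range(120,245) if w[r]))
    return im
E
python3 - <<'E'
from h import *
im=inhand('coarse_1',None); cv2.imwrite('pics/w10f.png',im)
cv2.imwrite('pics/w10.png',cv2.resize(im[130:280,170:370],None,fx=4,fy=4,interpolation=3))
s=ctrl.state(); c=cam('wrist')
look(['coarse_1','wide_plate_slot1'],{'coarse_1':s['tcp_pos'][2]+.008,'wide_plate_slot1':.084})
E
```

```text
clock 23.0667 tcp [ 0.5878 -0.2574  0.1064] yaw 0.0254
widths {151: 3, 152: 22, 153: 37, 154: 39, 155: 41, 156: 43, 157: 43, 158: 45, 159: 45, 160: 45, 161: 46, 162: 46, 163: 46, 164: 45, 165: 46, 166: 46, 167: 46, 168: 46, 169: 46, 170: 46, 171: 46, 172: 46, 173: 46, 174: 46, 175: 46, 176: 46, 177: 46, 178: 46, 179: 46, 180: 46, 181: 45, 182: 44, 183: 44, 184: 43, 185: 43, 186: 42, 187: 42, 188: 41, 189: 41, 190: 41, 191: 40, 192: 39, 193: 36, 194: 31, 195: 25, 196: 22, 197: 21, 198: 21, 199: 21, 200: 23, 201: 25, 202: 32, 203: 36, 204: 38, 205: 40, 206: 42, 207: 42, 208: 42, 209: 42, 210: 42, 211: 42, 212: 41, 213: 39, 214: 39, 215: 36, 216: 33, 217: 28, 218: 24, 219: 22, 220: 23, 221: 25, 222: 29, 223: 32, 224: 35, 225: 37, 226: 37, 227: 38, 228: 38, 229: 38, 230: 38, 231: 38, 232: 38, 233: 38, 234: 38, 235: 37, 236: 37, 237: 34, 238: 30, 239: 28, 240: 26, 241: 26, 242: 28, 243: 31, 244: 33}
pin coarse_1 0.91 [250. 239.] [ 0.5867 -0.2539  0.1147]
pin wide_plate_slot1 0.74 [248. 222.] [ 0.586 -0.252  0.084]
pin wide_plate_slot1 0.7 [180. 217.] [ 0.5878 -0.2085  0.084 ]
pin wide_plate_slot1 0.64 [114. 220.] [ 0.5845 -0.1659  0.084 ]
```

View pics/w10.png

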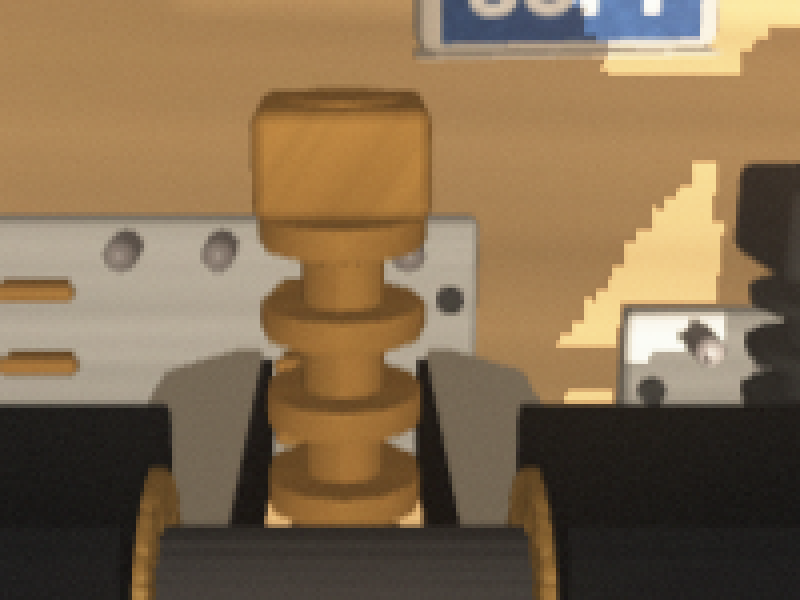

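```bash
python3 - <<'E'
from h import *
c=cam('wrist'); s=ctrl.state()['tcp_pos'];print(s)
c=(c[0],c[1],c[2]-s+np.array([.5878,-.2574,.1064])); s=np.array([.5878,-.2574,.1064])
for dz in(.006,.0085):
    o=[ray(c,(255,130+r/4),s[2]+dz)[0]-d for r,d in zip((238,315,400,487),(.030,.018,.006,-.006))]; print(np.round(o,4),np.mean(o)-s[0])
t=[ray(c,(170+38/4,130+r/4),.0885)[0]-d for r,d in zip((290,362),(.012,0))]; print('slot2 x',t)
a=ray(c,(170+220/4,130+243/4),.093);b=ray(c,(170+407/4,130+253/4),.093);print(a,b,(a+b)/2, 'bolt', ray(c,(255.4,209),.1147))
E
```

```text
[ 0.58820141 -0.25611442  0.10618793]
[0.5838 0.5851 0.5849 0.584 ] -0.0033299654977669846
[0.5844 0.5859 0.5859 0.5851] -0.0024521192145067205
slot2 x [np.float64(0.5865056362133051), np.float64(0.5867474418680193)]
[ 0.60788602 -0.23881527  0.093     ] [ 0.607111   -0.26682059  0.093     ] [ 0.60749851 -0.25281793  0.093     ] bolt [ 0.60371436 -0.25709064  0.1147    ]
```

Emit:
play_rows:
  rows:
    - {"x": 0.009,"y": -0.009,"z": 0.01,"twist": 0,"claw": -1}
    - {"x": 0.009,"y": -0.009,"z": 0.02,"twist": 0,"claw": -1}
    - {"x": 0.009,"y": -0.009,"z": 0.02,"twist": 0,"claw": -1}
    - {"x": 0.009,"y": -0.009,"z": 0.02,"twist": 0,"claw": -1}

```text
clock: 23.65
tcp_pos: [0.5899, -0.2533, 0.0999]
eef_rot: [-3.141, 0.0, 0.027]
force: [0.4, 0.1, -1.4]
gripper_width: 0.0205
grasp_force: 40.0
```

Emit:
play_rows:
  rows:
    - {"x": 0,"y": 0,"z": 0.016,"twist": 0,"claw": -1}
    - {"x": 0,"y": 0,"z": 0.032,"twist": 0,"claw": -1}
    - {"x": 0,"y": 0,"z": 0.032,"twist": 0,"claw": -1}

```text
clock: 23.9
tcp_pos: [0.5896, -0.2533, 0.0912]
eef_rot: [-3.141, 0.001, 0.027]
force: [1.0, -0.0, -0.8]
gripper_width: 0.0203
grasp_force: 40.0
```

Emit:
play_rows:
  rows:
    - {"x": 0,"y": 0,"z": 0.01,"twist": 0,"claw": -1}
    - {"x": 0,"y": 0,"z": 0.02,"twist": 0,"claw": -1}
    - {"x": 0,"y": 0,"z": 0.02,"twist": 0,"claw": -1}

```text
clock: 24.15
tcp_pos: [0.5899, -0.2536, 0.0867]
eef_rot: [3.142, 0.0, 0.027]
force: [0.6, 0.3, -1.5]
gripper_width: 0.0205
grasp_force: 40.0
```

Emit:
play_rows:
  rows:
    - {"x": 0,"y": 0,"z": 0.006,"twist": 0,"claw": -1}
    - {"x": 0,"y": 0,"z": 0.006,"twist": 0,"claw": -1}
    - {"x": 0,"y": 0,"z": 0.006,"twist": 0,"claw": -1}

```text
clock: 24.4
tcp_pos: [0.59, -0.2537, 0.0864]
eef_rot: [-3.141, -0.001, 0.027]
force: [-1.1, 1.9, 7.5]
gripper_width: 0.0204
grasp_force: 40.0
```

Emit:
play_rows:
  rows:
    - {"x": 0,"y": 0,"z": 0,"twist": 0,"claw": -0.36}
    - {"x": 0,"y": 0,"z": 0,"twist": 0,"claw": -0.36}
    - {"x": 0,"y": 0,"z": 0,"twist": 0,"claw": -0.36}
    - {"x": 0,"y": 0,"z": -0.15,"twist": 0,"claw": -0.36}
    - {"x": 0,"y": 0,"z": -0.3,"twist": 0,"claw": -0.36}
    - {"x": 0,"y": 0,"z": -0.38,"twist": 0,"claw": -0.2}
    - {"x": 0,"y": 0,"z": -0.38,"twist": 0,"claw": 0}

```text
clock: 24.98
tcp_pos: [0.5917, -0.2551, 0.185]
eef_rot: [3.139, -0.006, 0.026]
force: [0.3, -0.5, -0.1]
gripper_width: 0.0388
grasp_force: 0.0
```

Emit:
play_rows:
  rows:
    - {"x": -0.54,"y": 0.307,"z": 0,"twist": -0.43,"claw": 0}
    - {"x": -0.54,"y": 0.307,"z": 0,"twist": -0.43,"claw": 0}
    - {"x": -0.54,"y": 0.307,"z": 0,"twist": -0.43,"claw": 0}
    - {"x": -0.54,"y": 0.307,"z": 0,"twist": -0.43,"claw": 0}
    - {"x": -0.54,"y": 0.307,"z": 0,"twist": -0.43,"claw": 0}
    - {"x": -0.54,"y": 0.307,"z": 0,"twist": -0.43,"claw": 0}
    - {"x": -0.54,"y": 0.307,"z": 0,"twist": -0.43,"claw": 0}
    - {"x": -0.54,"y": 0.307,"z": 0,"twist": -0.43,"claw": 0}

```text
clock: 25.65
tcp_pos: [0.4584, -0.3329, 0.1801]
eef_rot: [-3.141, -0.0, 0.244]
force: [0.4, 0.0, -0.9]
gripper_width: 0.0464
grasp_force: 0.0
```

```bash
python3 - <<'E'
from h import *
s=ctrl.state();print(s['clock'],s['tcp_pos'],s['eef_rot'])
c,im=look(['fine_1','coarse_1'],ZS,sil=['coarse_1'])
cv2.imwrite('pics/w11f.png',im)
E
```

```text
25.65 [ 0.45837227 -0.33291057  0.18013164] [-3.14115732e+00 -4.51267692e-05  2.43873450e-01]
pin fine_1 0.91 [288.  45.] [ 0.5775 -0.3292  0.089 ]
pin coarse_1 0.72 [184. 200.] [ 0.4366 -0.2746  0.089 ]
pin coarse_1 0.66 [231. 311.] [ 0.3395 -0.3383  0.089 ]
pin coarse_1 0.59 [190.   1.] [ 0.589  -0.2503  0.089 ]
pin coarse_1 0.57 [257. 193.] [ 0.4582 -0.3348  0.089 ]
sil coarse_1 0.78 ctr [ 0.4463 -0.2756] yaw -9.9 ends [ 0.4009 -0.2677] [ 0.485  -0.2824] 2045
sil coarse_1 0.78 ctr [ 0.4676 -0.3319] yaw 12.7 ends [ 0.424  -0.3417] [ 0.5052 -0.3234] 1998
sil coarse_1 0.78 ctr [ 0.3394 -0.3454] yaw -89.6 ends [ 0.3391 -0.3127] [ 0.3396 -0.3752] 1012
sil coarse_1 0.68 ctr [ 0.5732 -0.2534] yaw -0.3 ends [ 0.5555 -0.2533] [ 0.593  -0.2535] 1187
sil coarse_1 0.61 ctr [ 0.3498 -0.4176] yaw 41.2 ends [ 0.3408 -0.4255] [ 0.3589 -0.4097] 275
```

Emit:
play_rows:
  grip_force: 40
  rows:
    - {"x": -0.008,"y": 0.003,"z": 0.16,"twist": 0,"claw": 0}
    - {"x": -0.008,"y": 0.003,"z": 0.3,"twist": 0,"claw": 0}
    - {"x": -0.008,"y": 0.003,"z": 0.37,"twist": 0,"claw": 0}
    - {"x": -0.008,"y": 0.003,"z": 0.398,"twist": 0,"claw": 0}
    - {"x": -0.008,"y": 0.003,"z": 0.398,"twist": 0,"claw": 0}
    - {"x": -0.008,"y": 0.003,"z": 0.398,"twist": 0,"claw": -1}
    - {"x": -0.008,"y": 0.003,"z": 0.398,"twist": 0,"claw": -1}
    - {"x": -0.008,"y": 0.003,"z": 0.398,"twist": 0,"claw": -1}
    - {"x": -0.008,"y": 0.003,"z": 0.398,"twist": 0,"claw": -1}
    - {"x": -0.008,"y": 0.003,"z": 0.398,"twist": 0,"claw": -1}

```text
clock: 26.68
tcp_pos: [0.4558, -0.3352, 0.0818]
eef_rot: [3.141, -0.001, 0.242]
force: [0.6, 1.0, 3.5]
gripper_width: 0.0202
grasp_force: 40.0
```

Emit:
play_rows:
  rows:
    - {"x": 0,"y": 0,"z": -0.15,"twist": 0,"claw": -1}
    - {"x": 0,"y": 0,"z": -0.3,"twist": 0,"claw": -1}
    - {"x": 0,"y": 0,"z": -0.4,"twist": 0,"claw": -1}
    - {"x": 0.627,"y": -0.354,"z": -0.4,"twist": 0.43,"claw": -1}
    - {"x": 0.627,"y": -0.354,"z": -0.4,"twist": 0.43,"claw": -1}
    - {"x": 0.627,"y": -0.354,"z": -0.4,"twist": 0.43,"claw": -1}
    - {"x": 0.627,"y": -0.354,"z": -0.4,"twist": 0.43,"claw": -1}
    - {"x": 0.627,"y": -0.354,"z": -0.4,"twist": 0.43,"claw": -1}
    - {"x": 0.627,"y": -0.354,"z": -0.4,"twist": 0.43,"claw": -1}
    - {"x": 0.627,"y": -0.354,"z": -0.4,"twist": 0.43,"claw": -1}

```text
clock: 27.52
tcp_pos: [0.5864, -0.2109, 0.181]
eef_rot: [3.141, 0.001, 0.029]
force: [-0.6, 0.2, -0.4]
gripper_width: 0.0201
grasp_force: 40.0
```

Emit:
play_rows:
  rows:
    - {"x": 0,"y": 0,"z": 0.15,"twist": 0,"claw": -1}
    - {"x": 0,"y": 0,"z": 0.25,"twist": 0,"claw": -1}
    - {"x": 0,"y": 0,"z": 0.3,"twist": 0,"claw": -1}
    - {"x": 0,"y": 0,"z": 0.3,"twist": 0,"claw": -1}
    - {"x": 0,"y": 0,"z": 0.3,"twist": 0,"claw": -1}
    - {"x": 0,"y": 0,"z": 0.3,"twist": 0,"claw": -1}
    - {"x": 0,"y": 0,"z": 0.3,"twist": 0,"claw": -1}
    - {"x": 0,"y": 0,"z": 0.3,"twist": 0,"claw": -1}

```text
clock: 28.18
tcp_pos: [0.5869, -0.2121, 0.1074]
eef_rot: [3.141, -0.002, 0.027]
force: [-0.3, -0.4, -0.1]
gripper_width: 0.0199
grasp_force: 40.0
```

```bash
cat >> h.py <<'E'
def ridges(reg,c,tcp,z):
    """widths of held coarse bolt -> gap rows between ridges"""
    w=np.array([reg[r,215:300].sum() for r in range(384)],float); g=cv2.GaussianBlur(w.reshape(-1,1),(1,9),0).ravel()
    p,_=find_peaks(-g[:246],prominence=3); p=[r for r in p if r>150]
    q,_=find_peaks(g[:246],prominence=2); q=[r for r in q if r>195]
    print('gap rows',p,'ridge rows',q,'gap x-tcp',[round(ray(c,(255,r),z)[0]-tcp[0],4) for r in p])
E
python3 - <<'E'
from h import *
def one(path=None,tcp=None):
    c=cam('wrist')
    s=ctrl.state(); im=vision.camera('wrist'); cv2.imwrite('pics/w12f.png',im); print(s['clock'],s['tcp_pos'],s['eef_rot'][2])
    for d in vision.silhouettes('wrist','coarse_1'):
        if d['region'][205:225,245:265].any():
            print(d['score']); ridges(d['region'],c,s['tcp_pos'],s['tcp_pos'][2]+.0085)
            w=[int(d['region'][r,215:300].sum()) for r in range(140,245)]; print(w)
    cols=[np.nonzero(d['region'][r,215:300])[0].mean()+215 for r in(205,207,209)]; print(cols)
    look(['wide_plate_slot1','coarse_1'],{'wide_plate_slot1':.084,'coarse_1':s['tcp_pos'][2]+.0085})
one()
E
```

```text
28.1833 [ 0.58686172 -0.21207342  0.10743339] 0.02664106362928287
0.79
gap rows [np.int64(187), np.int64(209), np.int64(230)] ridge rows [np.int64(198), np.int64(220)] gap x-tcp [np.float64(0.028), np.float64(0.016), np.float64(0.0041)]
[0, 0, 5, 29, 38, 40, 41, 43, 43, 43, 44, 44, 44, 44, 45, 45, 45, 45, 45, 45, 45, 45, 45, 45, 45, 45, 45, 45, 44, 44, 43, 43, 42, 42, 41, 41, 41, 41, 41, 40, 39, 36, 30, 23, 21, 20, 19, 19, 20, 21, 22, 25, 32, 36, 39, 40, 41, 41, 41, 41, 41, 40, 39, 38, 35, 31, 26, 22, 21, 21, 21, 22, 26, 31, 36, 37, 38, 39, 39, 39, 39, 39, 39, 39, 38, 37, 35, 32, 28, 25, 24, 25, 28, 31, 33, 34, 35, 36, 36, 36, 36, 36, 36, 36, 36]
[np.float64(nan), np.float64(nan), np.float64(nan)]
pin wide_plate_slot1 0.72 [183. 220.] [ 0.5843 -0.1655  0.084 ]
pin wide_plate_slot1 0.63 [318. 219.] [ 0.5872 -0.2525  0.084 ]
pin wide_plate_slot1 0.6 [251. 219.] [ 0.5862 -0.2093  0.084 ]
pin coarse_1 0.96 [252. 230.] [ 0.5908 -0.2099  0.1159]<stdin>:9: RuntimeWarning: Mean of empty slice.
  ret = ret.dtype.type(ret / rcount)
```

Emit:
play_rows:
  rows:
    - {"x": -0.015,"y": -0.008,"z": 0.01,"twist": 0,"claw": -1}
    - {"x": -0.015,"y": -0.008,"z": 0.025,"twist": 0,"claw": -1}
    - {"x": -0.015,"y": -0.008,"z": 0.025,"twist": 0,"claw": -1}
    - {"x": -0.015,"y": -0.008,"z": 0.025,"twist": 0,"claw": -1}
    - {"x": -0.015,"y": -0.008,"z": 0.025,"twist": 0,"claw": -1}

```text
clock: 28.85
tcp_pos: [0.5825, -0.2098, 0.0998]
eef_rot: [3.142, 0.0, 0.027]
force: [-0.4, -0.6, -0.1]
gripper_width: 0.0199
grasp_force: 40.0
```

Emit:
play_rows:
  rows:
    - {"x": 0,"y": 0,"z": 0.016,"twist": 0,"claw": -1}
    - {"x": 0,"y": 0,"z": 0.028,"twist": 0,"claw": -1}
    - {"x": 0,"y": 0,"z": 0.028,"twist": 0,"claw": -1}

```text
clock: 29.1
tcp_pos: [0.5823, -0.2096, 0.0922]
eef_rot: [-3.141, 0.001, 0.027]
force: [-0.4, 0.2, 0.1]
gripper_width: 0.0196
grasp_force: 40.0
```

Emit:
play_rows:
  rows:
    - {"x": 0,"y": 0,"z": 0.012,"twist": 0,"claw": -1}
    - {"x": 0,"y": 0,"z": 0.012,"twist": 0,"claw": -1}
    - {"x": 0,"y": 0,"z": 0.012,"twist": 0,"claw": -1}

```text
clock: 29.35
tcp_pos: [0.5824, -0.2098, 0.0897]
eef_rot: [-3.142, 0.0, 0.027]
force: [1.1, -0.2, -0.6]
gripper_width: 0.0198
grasp_force: 40.0
```

Clear below riding height; continue to contact.

Emit:
play_rows:
  rows:
    - {"x": 0,"y": 0,"z": 0.012,"twist": 0,"claw": -1}
    - {"x": 0,"y": 0,"z": 0.012,"twist": 0,"claw": -1}
    - {"x": 0,"y": 0,"z": 0.012,"twist": 0,"claw": -1}

```text
clock: 29.6
tcp_pos: [0.5827, -0.21, 0.0876]
eef_rot: [-3.141, -0.001, 0.027]
force: [-1.3, 1.4, 8.2]
gripper_width: 0.0201
grasp_force: 40.0
```

Emit:
play_rows:
  rows:
    - {"x": 0,"y": 0,"z": 0.006,"twist": 0,"claw": -1}
    - {"x": 0,"y": 0,"z": 0.006,"twist": 0,"claw": -1}
    - {"x": 0,"y": 0,"z": 0.006,"twist": 0,"claw": -1}

```text
clock: 29.85
tcp_pos: [0.5828, -0.21, 0.0873]
eef_rot: [-3.141, -0.002, 0.026]
force: [-4.7, 3.0, 21.4]
gripper_width: 0.0198
grasp_force: 40.0
```

```bash
python3 - <<'E'
from h import *
plan([[(.4355,-.2745,.18,-10,0,5)]],(.5824,-.2098,.18,.027))
plan([[(.5855,-.1657,.18,1.6,0,5)]],(.4355,-.2745,.18,np.radians(-10)))
E
```

```text
5 x {'x': np.float64(-0.594), 'y': np.float64(0.243), 'z': np.float64(0.0), 'twist': np.float64(0.403), 'claw': 0} 
-- call
5 x {'x': np.float64(0.515), 'y': np.float64(-0.533), 'z': np.float64(0.0), 'twist': np.float64(-0.405), 'claw': 0} 
-- call
```

Emit:
play_rows:
  rows:
    - {"x": 0,"y": 0,"z": -0.008,"twist": 0,"claw": -0.36}
    - {"x": 0,"y": 0,"z": -0.008,"twist": 0,"claw": -0.36}
    - {"x": 0,"y": 0,"z": -0.008,"twist": 0,"claw": -0.36}
    - {"x": 0,"y": 0,"z": -0.15,"twist": 0,"claw": -0.36}
    - {"x": 0,"y": 0,"z": -0.3,"twist": 0,"claw": -0.36}
    - {"x": 0,"y": 0,"z": -0.38,"twist": 0,"claw": -0.2}
    - {"x": 0,"y": 0,"z": -0.38,"twist": 0,"claw": 0}

```text
clock: 30.43
tcp_pos: [0.5842, -0.2111, 0.1842]
eef_rot: [3.14, -0.006, 0.027]
force: [-0.3, -0.8, 0.0]
gripper_width: 0.0388
grasp_force: 0.0
```

Emit:
play_rows:
  rows:
    - {"x": -0.594,"y": 0.243,"z": 0,"twist": 0.4,"claw": 0}
    - {"x": -0.594,"y": 0.243,"z": 0,"twist": 0.4,"claw": 0}
    - {"x": -0.594,"y": 0.243,"z": 0,"twist": 0.4,"claw": 0}
    - {"x": -0.594,"y": 0.243,"z": 0,"twist": 0.4,"claw": 0}
    - {"x": -0.594,"y": 0.243,"z": 0,"twist": 0.4,"claw": 0}
    - {"x": -0.594,"y": 0.243,"z": 0,"twist": 0.4,"claw": 0}
    - {"x": -0.594,"y": 0.243,"z": 0,"twist": 0.4,"claw": 0}
    - {"x": -0.594,"y": 0.243,"z": 0,"twist": 0.4,"claw": 0}

```text
clock: 31.1
tcp_pos: [0.4369, -0.2739, 0.1799]
eef_rot: [3.142, 0.0, -0.171]
force: [0.3, -0.4, 0.4]
gripper_width: 0.0467
grasp_force: 0.0
```

```bash
python3 - <<'E'
from h import *
s=ctrl.state();print(s['clock'],s['tcp_pos'],s['eef_rot'])
c,im=look(['fine_1','coarse_1','battery'],ZS,sil=['coarse_1'])
cv2.imwrite('pics/w13f.png',im)
E
```

```text
31.1 [ 0.43690638 -0.27389095  0.17993512] [ 3.14156368e+00  8.26346469e-05 -1.71413554e-01]
pin fine_1 0.68 [301.   0.] [ 0.5766 -0.3328  0.089 ]
pin fine_1 0.46 [297.   9.] [ 0.5709 -0.3292  0.089 ]
pin coarse_1 0.89 [191.   0.] [ 0.5905 -0.2518  0.089 ]
pin coarse_1 0.78 [253. 192.] [ 0.4374 -0.2726  0.089 ]
pin coarse_1 0.57 [132.  14.] [ 0.5888 -0.2061  0.089 ]
pin coarse_1 0.49 [448. 245.] [ 0.3594 -0.4359  0.089 ]
pin battery 0.85 [104. 171.] [ 0.4759 -0.148   0.083 ]
sil coarse_1 0.84 ctr [ 0.3683 -0.454 ] yaw 60.2 ends [ 0.3625 -0.4642] [ 0.3742 -0.4439] 240
sil coarse_1 0.77 ctr [ 0.5728 -0.2536] yaw 3.8 ends [ 0.5547 -0.2548] [ 0.5922 -0.2523] 1268
sil coarse_1 0.6 ctr [ 0.5765 -0.2083] yaw 3.0 ends [ 0.5526 -0.2096] [ 0.5997 -0.2071] 1631
sil coarse_1 0.5 ctr [ 0.5623 -0.3405] yaw 85.2 ends [ 0.5576 -0.3969] [ 0.5656 -0.3012] 2750
```

Emit:
play_rows:
  grip_force: 40
  rows:
    - {"x": 0,"y": 0,"z": 0.16,"twist": 0,"claw": 0}
    - {"x": 0,"y": 0,"z": 0.3,"twist": 0,"claw": 0}
    - {"x": 0,"y": 0,"z": 0.37,"twist": 0,"claw": 0}
    - {"x": 0,"y": 0,"z": 0.398,"twist": 0,"claw": 0}
    - {"x": 0,"y": 0,"z": 0.398,"twist": 0,"claw": 0}
    - {"x": 0,"y": 0,"z": 0.398,"twist": 0,"claw": -1}
    - {"x": 0,"y": 0,"z": 0.398,"twist": 0,"claw": -1}
    - {"x": 0,"y": 0,"z": 0.398,"twist": 0,"claw": -1}
    - {"x": 0,"y": 0,"z": 0.398,"twist": 0,"claw": -1}
    - {"x": 0,"y": 0,"z": 0.398,"twist": 0,"claw": -1}

```text
clock: 32.18
tcp_pos: [0.4361, -0.2745, 0.0814]
eef_rot: [3.141, -0.001, -0.173]
force: [-0.3, -0.8, 3.9]
gripper_width: 0.0202
grasp_force: 40.0
```

Emit:
play_rows:
  rows:
    - {"x": 0,"y": 0,"z": -0.15,"twist": 0,"claw": -1}
    - {"x": 0,"y": 0,"z": -0.3,"twist": 0,"claw": -1}
    - {"x": 0,"y": 0,"z": -0.4,"twist": 0,"claw": -1}
    - {"x": 0.512,"y": -0.528,"z": -0.4,"twist": -0.4,"claw": -1}
    - {"x": 0.512,"y": -0.528,"z": -0.4,"twist": -0.4,"claw": -1}
    - {"x": 0.512,"y": -0.528,"z": -0.4,"twist": -0.4,"claw": -1}
    - {"x": 0.512,"y": -0.528,"z": -0.4,"twist": -0.4,"claw": -1}
    - {"x": 0.512,"y": -0.528,"z": -0.4,"twist": -0.4,"claw": -1}
    - {"x": 0.512,"y": -0.528,"z": -0.4,"twist": -0.4,"claw": -1}
    - {"x": 0.512,"y": -0.528,"z": -0.4,"twist": -0.4,"claw": -1}

```text
clock: 33.02
tcp_pos: [0.5846, -0.1657, 0.1806]
eef_rot: [3.141, 0.001, 0.029]
force: [-0.6, -0.6, -1.1]
gripper_width: 0.0205
grasp_force: 40.0
```

Emit:
play_rows:
  rows:
    - {"x": 0,"y": 0,"z": 0.15,"twist": 0,"claw": -1}
    - {"x": 0,"y": 0,"z": 0.25,"twist": 0,"claw": -1}
    - {"x": 0,"y": 0,"z": 0.3,"twist": 0,"claw": -1}
    - {"x": 0,"y": 0,"z": 0.3,"twist": 0,"claw": -1}
    - {"x": 0,"y": 0,"z": 0.3,"twist": 0,"claw": -1}
    - {"x": 0,"y": 0,"z": 0.3,"twist": 0,"claw": -1}
    - {"x": 0,"y": 0,"z": 0.3,"twist": 0,"claw": -1}
    - {"x": 0,"y": 0,"z": 0.3,"twist": 0,"claw": -1}

```text
clock: 33.68
tcp_pos: [0.5851, -0.1668, 0.1071]
eef_rot: [3.141, -0.002, 0.027]
force: [0.6, 0.6, -1.6]
gripper_width: 0.0202
grasp_force: 40.0
```

```bash
python3 - <<'E'
from h import *
c=cam('wrist')
s=ctrl.state(); im=vision.camera('wrist'); cv2.imwrite('pics/w14f.png',im); print(s['clock'],s['tcp_pos'],s['eef_rot'][2])
for d in vision.silhouettes('wrist','coarse_1'):
    if d['region'][205:225,245:265].any():
        print(d['score']); ridges(d['region'],c,s['tcp_pos'],s['tcp_pos'][2]+.0085)
look(['wide_plate_slot1','coarse_1'],{'wide_plate_slot1':.084,'coarse_1':s['tcp_pos'][2]+.0085})
E
```

```text
33.6833 [ 0.58508131 -0.16676374  0.10714418] 0.026738241220410464
0.66
gap rows [np.int64(192), np.int64(213), np.int64(234)] ridge rows [np.int64(202), np.int64(222)] gap x-tcp [np.float64(0.0253), np.float64(0.0137), np.float64(0.0018)]
pin wide_plate_slot1 0.77 [252. 215.] [ 0.5869 -0.1645  0.084 ]
pin wide_plate_slot1 0.71 [389. 218.] [ 0.5873 -0.2525  0.084 ]
pin wide_plate_slot1 0.71 [319. 217.] [ 0.587  -0.2076  0.084 ]
pin coarse_1 0.9 [326. 224.] [ 0.5938 -0.2045  0.1156]
pin coarse_1 0.77 [394. 223.] [ 0.5953 -0.241   0.1156]
pin coarse_1 0.66 [255. 235.] [ 0.5865 -0.1665  0.1156]
pin coarse_1 0.33 [391. 218.] [ 0.598  -0.239   0.1156]
```

Emit:
play_rows:
  rows:
    - {"x": -0.004,"y": -0.004,"z": 0.01,"twist": 0,"claw": -1}
    - {"x": -0.004,"y": -0.004,"z": 0.025,"twist": 0,"claw": -1}
    - {"x": -0.004,"y": -0.004,"z": 0.025,"twist": 0,"claw": -1}
    - {"x": -0.004,"y": -0.004,"z": 0.025,"twist": 0,"claw": -1}
    - {"x": -0.004,"y": -0.004,"z": 0.025,"twist": 0,"claw": -1}

```text
clock: 34.35
tcp_pos: [0.5834, -0.1655, 0.0995]
eef_rot: [3.142, 0.0, 0.027]
force: [-0.3, -0.0, -0.6]
gripper_width: 0.0202
grasp_force: 40.0
```

Emit:
play_rows:
  rows:
    - {"x": 0,"y": 0,"z": 0.016,"twist": 0,"claw": -1}
    - {"x": 0,"y": 0,"z": 0.028,"twist": 0,"claw": -1}
    - {"x": 0,"y": 0,"z": 0.028,"twist": 0,"claw": -1}

```text
clock: 34.6
tcp_pos: [0.5832, -0.1654, 0.092]
eef_rot: [-3.141, 0.001, 0.027]
force: [0.2, -0.6, -0.1]
gripper_width: 0.0203
grasp_force: 40.0
```

Emit:
play_rows:
  rows:
    - {"x": 0,"y": 0,"z": 0.012,"twist": 0,"claw": -1}
    - {"x": 0,"y": 0,"z": 0.012,"twist": 0,"claw": -1}
    - {"x": 0,"y": 0,"z": 0.012,"twist": 0,"claw": -1}

```text
clock: 34.85
tcp_pos: [0.5834, -0.1655, 0.0895]
eef_rot: [-3.142, 0.0, 0.027]
force: [-0.1, -0.0, -0.6]
gripper_width: 0.0204
grasp_force: 40.0
```

Emit:
play_rows:
  rows:
    - {"x": 0,"y": 0,"z": 0.012,"twist": 0,"claw": -1}
    - {"x": 0,"y": 0,"z": 0.012,"twist": 0,"claw": -1}
    - {"x": 0,"y": 0,"z": 0.012,"twist": 0,"claw": -1}

```text
clock: 35.1
tcp_pos: [0.5837, -0.1657, 0.0874]
eef_rot: [-3.141, -0.001, 0.027]
force: [-1.8, 0.9, 8.0]
gripper_width: 0.02
grasp_force: 40.0
```

Emit:
play_rows:
  rows:
    - {"x": 0,"y": 0,"z": -0.004,"twist": 0,"claw": -0.36}
    - {"x": 0,"y": 0,"z": -0.004,"twist": 0,"claw": -0.36}
    - {"x": 0,"y": 0,"z": -0.004,"twist": 0,"claw": -0.36}
    - {"x": 0,"y": 0,"z": -0.15,"twist": 0,"claw": -0.36}
    - {"x": 0,"y": 0,"z": -0.3,"twist": 0,"claw": -0.36}
    - {"x": 0,"y": 0,"z": -0.45,"twist": 0,"claw": -0.2}
    - {"x": 0,"y": 0,"z": -0.46,"twist": 0,"claw": 0.4}

```text
clock: 35.68
tcp_pos: [0.5857, -0.1674, 0.2073]
eef_rot: [3.139, -0.007, 0.026]
force: [1.4, -0.6, 0.2]
gripper_width: 0.0391
grasp_force: 0.0
```

Emit:
play_rows:
  rows:
    - {"x": -0.43,"y": -0.086,"z": 0,"twist": 0,"claw": 0.4}
    - {"x": -0.43,"y": -0.086,"z": 0,"twist": 0,"claw": 0.4}
    - {"x": -0.43,"y": -0.086,"z": 0,"twist": 0,"claw": 0.4}
    - {"x": -0.43,"y": -0.086,"z": 0,"twist": 0,"claw": 0.4}
    - {"x": -0.43,"y": -0.086,"z": 0,"twist": 0,"claw": 0.4}
    - {"x": -0.43,"y": -0.086,"z": 0,"twist": 0,"claw": 0.4}
    - {"x": -0.43,"y": -0.086,"z": 0,"twist": 0,"claw": 0.4}
    - {"x": -0.43,"y": -0.086,"z": 0,"twist": 0,"claw": 0.4}

```text
clock: 36.35
tcp_pos: [0.4766, -0.1472, 0.2015]
eef_rot: [3.141, -0.0, 0.027]
force: [-0.1, -0.9, -0.2]
gripper_width: 0.0652
grasp_force: 0.0
```

```bash
python3 - <<'E'
from h import *
s=ctrl.state();print(s['clock'],s['tcp_pos'],s['eef_rot'])
z=dict(ZS,battery=.083); c,im=look(['fine_1','coarse_1','battery','charge_pad','socket','jog_top'],z)
cv2.imwrite('pics/w15f.png',im); cv2.imwrite('pics/w15.png',cv2.resize(im[0:230,100:420],None,fx=2.5,fy=2.5,interpolation=3))
for q,zz in(('battery',.115),('charge_pad',.083),('socket',.098)):
    for d in vision.silhouettes('wrist',q)[:2]:
        cn=max(cv2.findContours(d['region'].astype(np.uint8),0,2)[0],key=cv2.contourArea)
        P=np.array([ray(c,p[0],zz)[:2] for p in cn],np.float32); print(q,round(d['score'],2),cv2.minAreaRect(P), P.min(0),P.max(0))
E
```

```text
36.35 [ 0.47656003 -0.14718083  0.20151123] [ 3.14070225e+00 -3.45584154e-04  2.73336989e-02]
pin fine_1 0.92 [475.  78.] [ 0.5769 -0.3322  0.089 ]
pin coarse_1 0.98 [387.  59.] [ 0.5901 -0.2548  0.089 ]
pin coarse_1 0.94 [337.  62.] [ 0.5861 -0.2133  0.089 ]
pin coarse_1 0.56 [281.  59.] [ 0.587  -0.1661  0.089 ]
pin charge_pad 0.68 [126.   7.] [ 0.6247 -0.036   0.083 ]
pin charge_pad 0.39 [331.  64.] [ 0.5853 -0.2099  0.083 ]
pin socket 0.92 [143.  95.] [ 0.5549 -0.0461  0.084 ]
pin jog_top 0.84 [126.   6.] [ 0.6193 -0.0443  0.104 ]
battery 0.67 ((0.4750681519508362, -0.14536011219024658), (0.03942945599555969, 0.046173080801963806), 6.439199924468994) [ 0.45423174 -0.16976115] [ 0.49633065 -0.12174584]
charge_pad 0.83 ((0.47428563237190247, -0.1467333734035492), (0.046704865992069244, 0.05740714818239212), 1.608020544052124) [ 0.45168677 -0.17577043] [ 0.49839783 -0.1177555 ]
charge_pad 0.55 ((0.5932227373123169, -0.16664910316467285), (0.08090108633041382, 0.02402518503367901), 1.669547200202942) [ 0.55252266 -0.17875819] [ 0.6340026 -0.1534631]
socket 0.92 ((0.5731332898139954, -0.04851695895195007), (0.0743587464094162, 0.11024509370326996), 87.39534759521484) [ 0.5169817  -0.08751003] [ 0.626539   -0.00924567]
```

View pics/w15.png

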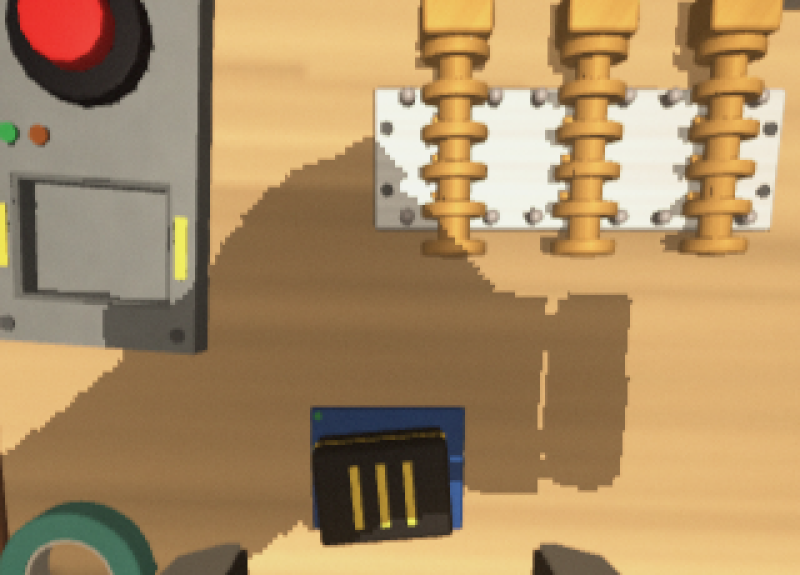

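```bash
python3 - <<'E'
from h import *
cs=cam('scene'); sd=cam('side'); w=cam('wrist')
s=ctrl.state()['tcp_pos']
w1=(w[0],R.from_euler('xyz',[-3.14105,.0005,-.0062]).as_matrix()@np.array(w[0]['T_tool_cam'])[:3,:3],None)
T=np.array(w[0]['T_tool_cam']); R1=R.from_euler('xyz',[-3.14105,.0005,-.0062]).as_matrix(); w1=(w[0],R1@T[:3,:3],R1@T[:3,3]+np.array([.52595,-.1666,.46075]))
for z in(0,.1,.2,.3): print(z,'side corner',np.round(ray(sd,(258,283),z)[:2],3),'w1 corner',np.round(ray(w1,(83,170),z)[:2],3),'w1 (130,205)',np.round(ray(w1,(130,205),z)[:2],3),'scene',np.round(ray(cs,(261,115),z)[:2],3))
print('battery top ctr',ray(w,(253.2,195.6),.115),s)
for p in((18,178),(168,185),(168,300),(18,295)): print(ray(w,(100+p[0]/2.5,p[1]/2.5),.098))
E
```

```text
0 side corner [ 0.476 -0.044] w1 corner [0.481 0.189] w1 (130,205) [0.406 0.099] scene [0.372 0.099]
0.1 side corner [0.48  0.048] w1 corner [0.499 0.132] w1 (130,205) [0.435 0.057] scene [ 0.4   -0.006]
0.2 side corner [0.484 0.14 ] w1 corner [0.516 0.075] w1 (130,205) [0.465 0.014] scene [ 0.428 -0.111]
0.3 side corner [0.488 0.232] w1 corner [0.534 0.018] w1 (130,205) [ 0.494 -0.028] scene [ 0.456 -0.216]
battery top ctr [ 0.47358822 -0.14531125  0.115     ] [ 0.47545613 -0.14692497  0.20162714]
[ 0.57137058 -0.02278544  0.098     ]
[ 0.57058037 -0.07190914  0.098     ]
[ 0.53361753 -0.07040859  0.098     ]
[ 0.53385942 -0.01952715  0.098     ]
```

View pics/side0.png

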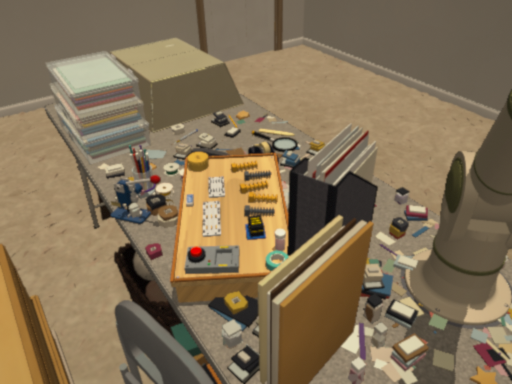

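The first-frame side view shows the file rack on the robot side of the riser and a standing board beyond y≈0.2; both are clear of the socket approach. Next I'll hover over the socket to measure it the same way as the battery.

Emit:
play_rows:
  rows:
    - {"x": 0.32,"y": -0.39,"z": 0,"twist": 0,"claw": 0.4}
    - {"x": 0.32,"y": -0.39,"z": 0,"twist": 0,"claw": 0.4}
    - {"x": 0.32,"y": -0.39,"z": 0,"twist": 0,"claw": 0.4}
    - {"x": 0.32,"y": -0.39,"z": 0,"twist": 0,"claw": 0.4}
    - {"x": 0.32,"y": -0.39,"z": 0,"twist": 0,"claw": 0.4}
    - {"x": 0.32,"y": -0.39,"z": 0,"twist": 0,"claw": 0.4}
    - {"x": 0.32,"y": -0.39,"z": 0,"twist": 0,"claw": 0.4}
    - {"x": 0.32,"y": -0.39,"z": 0,"twist": 0,"claw": 0.4}

```text
clock: 37.52
tcp_pos: [0.552, -0.0486, 0.2019]
eef_rot: [-3.142, -0.0, 0.024]
force: [0.0, -0.1, -0.0]
gripper_width: 0.065
grasp_force: 0.0
```

```bash
python3 - <<'E'
from h import *
s=ctrl.state();print(s['clock'],s['tcp_pos'],s['eef_rot'])
c,im=look(['socket','jog_top'],ZS)
cv2.imwrite('pics/w16f.png',im); cv2.imwrite('pics/w16.png',cv2.resize(im[60:240,180:330],None,fx=3.3,fy=3.3,interpolation=3))
for d in vision.silhouettes('wrist','socket')[:2]:
    cn=max(cv2.findContours(d['region'].astype(np.uint8),0,2)[0],key=cv2.contourArea)
    P=np.array([ray(c,p[0],.098)[:2] for p in cn],np.float32); print(round(d['score'],2),cv2.minAreaRect(P), P.min(0),P.max(0))
for d in vision.silhouettes('wrist','jog_top')[:2]:
    l=d['location'];print('jog sil',d['score'],d['region'].sum(),l[1]*512,l[0]*384)
# red blob
hsv=cv2.cvtColor(im,cv2.COLOR_BGR2HSV); m=((hsv[...,0]<8)|(hsv[...,0]>172))&(hsv[...,1]>170)&(hsv[...,2]>90)
n,l,st,ce=cv2.connectedComponentsWithStats(m.astype(np.uint8)); i=1+st[1:,4].argmax(); print('red',st[i],ce[i],ray(c,ce[i],.104))
E
```

```text
37.5167 [ 0.55202126 -0.04861475  0.20186473] [-3.14155503e+00 -1.50009239e-05  2.44455153e-02]
pin socket 0.88 [255. 181.] [ 0.5563 -0.0482  0.084 ]
pin jog_top 0.76 [263. 117.] [ 0.615  -0.0536  0.104 ]
0.56 ((0.5792808532714844, -0.0463983416557312), (0.07133664190769196, 0.12310604006052017), 86.93155670166016) [ 0.517058   -0.08357686] [ 0.64170486 -0.00880561]
jog sil 0.67 818 258.7136 117.81120000000001
red [241 100  32  33 813] [256.57810578 116.00861009] [ 0.61563264 -0.04818143  0.104     ]
```

View pics/w16.png

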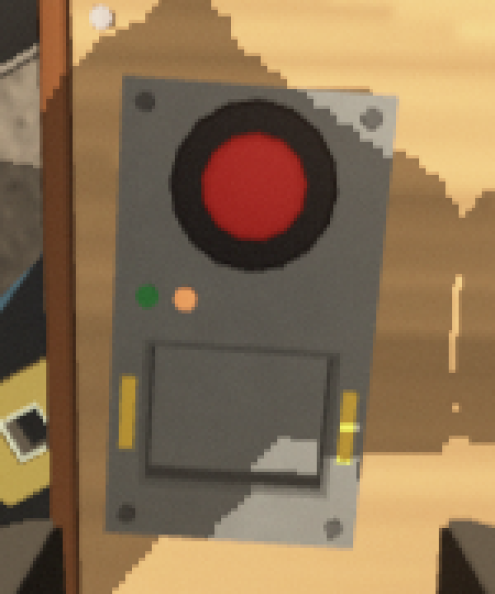

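Emit:
play_rows:
  rows:
    - {"x": -0.324,"y": 0.378,"z": 0,"twist": -0.166,"claw": 0.4}
    - {"x": -0.324,"y": 0.378,"z": 0,"twist": -0.166,"claw": 0.4}
    - {"x": -0.324,"y": 0.378,"z": 0,"twist": -0.166,"claw": 0.4}
    - {"x": -0.324,"y": 0.378,"z": 0,"twist": -0.166,"claw": 0.4}
    - {"x": -0.324,"y": 0.378,"z": 0,"twist": -0.166,"claw": 0.4}
    - {"x": -0.324,"y": 0.378,"z": 0,"twist": -0.166,"claw": 0.4}
    - {"x": -0.324,"y": 0.378,"z": 0,"twist": -0.166,"claw": 0.4}
    - {"x": -0.324,"y": 0.378,"z": 0,"twist": -0.166,"claw": 0.4}

```text
clock: 38.43
tcp_pos: [0.4752, -0.143, 0.2015]
eef_rot: [3.142, 0.0, 0.112]
force: [1.0, -0.5, -0.0]
gripper_width: 0.065
grasp_force: 0.0
```

```bash
cat >> h.py <<'E'
def rect(q,z,c,k=1):
    for d in vision.silhouettes('wrist',q)[:k]:
        cn=max(cv2.findContours(d['region'].astype(np.uint8),0,2)[0],key=cv2.contourArea)
        P=np.array([ray(c,p[0],z)[:2] for p in cn],np.float32); print(q,round(d['score'],2),cv2.minAreaRect(P))
E
python3 - <<'E'
from h import *
s=ctrl.state();print(s['clock'],s['tcp_pos'],s['eef_rot'])
c,im=look(['battery','charge_pad'],ZS); cv2.imwrite('pics/w17f.png',im)
rect('battery',.115,c);rect('charge_pad',.083,c)
# top-face: dark, low-blue pixels; print region bounds by darkness
g=im.max(2); m=(g<75).astype(np.uint8); m[235:]=0; n,l,st,ce=cv2.connectedComponentsWithStats(m)
for i in range(1,n):
    if st[i,4]>500: 
        cn=max(cv2.findContours((l==i).astype(np.uint8),0,2)[0],key=cv2.contourArea); print(st[i],cv2.minAreaRect(cn), cv2.boxPoints(cv2.minAreaRect(cn)).round(1).tolist())
c0=c; tcp=np.array(s['tcp_pos'])
from h import *
E
```

```text
38.4333 [ 0.47516972 -0.14295183  0.20146602] [3.14154816e+00 8.50151675e-05 1.11859556e-01]
pin battery 0.77 [256. 181.] [ 0.4789 -0.143   0.083 ]
pin battery 0.56 [500. 105.] [ 0.5725 -0.3507  0.083 ]
pin battery 0.47 [135. 214.] [ 0.4337 -0.0305  0.083 ]
battery 0.57 ((0.4754573702812195, -0.14444689452648163), (0.03834427893161774, 0.046257637441158295), 6.444063663482666)
charge_pad 0.96 ((0.47564497590065, -0.14691157639026642), (0.04489945247769356, 0.058178383857011795), 1.4573904275894165)
[124   0  58  31 949] ((152.5, 15.0), (30.0, 57.0), 90.0) [[124.0, 0.0], [181.0, 0.0], [181.0, 30.0], [124.0, 30.0]]
[187   0  18 133 521] ((195.79385375976562, 66.03178405761719), (4.433626651763916, 133.0625457763672), 6.1701741218566895) [[186.39999389648438, 131.89999389648438], [200.6999969482422, -0.4000000059604645], [205.10000610351562, 0.10000000149011612], [190.8000030517578, 132.39999389648438]]
[ 464   37   48  100 1279] ((489.46002197265625, 87.22000122070312), (34.435447692871094, 102.5907974243164), 10.30484676361084) [[463.29998779296875, 134.60000610351562], [481.700012207
[... 236 characters left out ...]
0, 122.19999694824219], [75.80000305175781, 96.80000305175781], [112.5, 126.9000015258789], [91.80000305175781, 152.3000030517578]]
[ 29 128  55  66 908] ((45.764705657958984, 159.441162109375), (53.364891052246094, 54.77493667602539), 40.60129165649414) [[7.699999809265137, 162.89999389648438], [43.29999923706055, 121.30000305175781], [83.80000305175781, 156.0], [48.20000076293945, 197.60000610351562]]
[ 228  159   58   56 2168] ((256.7151184082031, 187.55282592773438), (56.64213943481445, 54.9046516418457), 2.4895529747009277) [[227.1999969482422, 213.6999969482422], [229.60000610351562, 158.89999389648438], [286.20001220703125, 161.39999389648438], [283.79998779296875, 216.1999969482422]]
```

Emit:
play_rows:
  grip_force: 45
  rows:
    - {"x": -0.007,"y": 0.006,"z": 0.16,"twist": 0,"claw": 0.4}
    - {"x": -0.007,"y": 0.006,"z": 0.3,"twist": 0,"claw": 0.4}
    - {"x": -0.007,"y": 0.006,"z": 0.38,"twist": 0,"claw": 0.4}
    - {"x": -0.007,"y": 0.006,"z": 0.4,"twist": 0,"claw": 0.4}
    - {"x": -0.007,"y": 0.006,"z": 0.4,"twist": 0,"claw": 0.4}
    - {"x": -0.007,"y": 0.006,"z": 0.4,"twist": 0,"claw": -1}
    - {"x": -0.007,"y": 0.006,"z": 0.4,"twist": 0,"claw": -1}
    - {"x": -0.007,"y": 0.006,"z": 0.4,"twist": 0,"claw": -1}
    - {"x": -0.007,"y": 0.006,"z": 0.4,"twist": 0,"claw": -1}
    - {"x": -0.007,"y": 0.006,"z": 0.4,"twist": 0,"claw": -1}

```text
clock: 39.52
tcp_pos: [0.4735, -0.1456, 0.1027]
eef_rot: [3.141, -0.002, 0.11]
force: [-0.1, 0.5, 8.8]
gripper_width: 0.0458
grasp_force: 45.0
```

```bash
python3 - <<'E'
from h import *
s=ctrl.state();print(s['clock'],s['tcp_pos'],s['eef_rot'],s['gripper_width'],s['grasp_force'])
c=cam('wrist'); Rt=R.from_euler('xyz',[np.pi,0,.0275]).as_matrix(); T=np.array(c[0]['T_tool_cam'])
c2=(c[0],Rt@T[:3,:3],Rt@T[:3,3]+np.array([.552,-.0486,.2019]))
P=[ray(c2,(180+(a+.5)/3.3-.5,60+(b+.5)/3.3-.5),.098)[:2] for a,b in((150,343),(335,355),(325,487),(147,477))]
print(np.round(P,4),np.mean(P,0))
t=s['tcp_pos']
plan([[(t[0],t[1],.2,6.3,-1,4)]]);
plan([[(.5533,-.0450,.2,-3,-1,4)]],(t[0],t[1],.2,s['eef_rot'][2]))
E
```

```text
39.5167 [ 0.4734983  -0.14555246  0.10271879] [ 3.14142962e+00 -2.08903560e-03  1.10158628e-01] 0.0457565597194066 45.00266075134277
[[ 0.574  -0.0214]
 [ 0.5722 -0.071 ]
 [ 0.5352 -0.07  ]
 [ 0.5367 -0.0208]] [ 0.55450488 -0.04577307]
4 x {'x': np.float64(0.0), 'y': np.float64(0.0), 'z': np.float64(-0.389), 'twist': np.float64(0.0), 'claw': -1} 
-- call
4 x {'x': np.float64(0.361), 'y': np.float64(-0.365), 'z': np.float64(0.0), 'twist': np.float64(0.325), 'claw': -1} 
-- call
```

Emit:
play_rows:
  rows:
    - {"x": 0,"y": 0,"z": -0.12,"twist": 0,"claw": -1}
    - {"x": 0,"y": 0,"z": -0.25,"twist": 0,"claw": -1}
    - {"x": 0,"y": 0,"z": -0.35,"twist": 0,"claw": -1}
    - {"x": 0,"y": 0,"z": -0.39,"twist": 0,"claw": -1}

```text
clock: 39.85
tcp_pos: [0.4737, -0.1462, 0.2022]
eef_rot: [3.141, -0.004, 0.11]
force: [0.2, 0.6, -0.6]
gripper_width: 0.0452
grasp_force: 45.0
```

Emit:
play_rows:
  rows:
    - {"x": 0.36,"y": -0.363,"z": 0,"twist": 0.325,"claw": -1}
    - {"x": 0.36,"y": -0.363,"z": 0,"twist": 0.325,"claw": -1}
    - {"x": 0.36,"y": -0.363,"z": 0,"twist": 0.325,"claw": -1}
    - {"x": 0.36,"y": -0.363,"z": 0,"twist": 0.325,"claw": -1}
    - {"x": 0.36,"y": -0.363,"z": 0.1,"twist": 0.325,"claw": -1}
    - {"x": 0.36,"y": -0.363,"z": 0.2,"twist": 0.325,"claw": -1}
    - {"x": 0.36,"y": -0.363,"z": 0.28,"twist": 0.325,"claw": -1}
    - {"x": 0.36,"y": -0.363,"z": 0.28,"twist": 0.325,"claw": -1}
    - {"x": 0.36,"y": -0.363,"z": 0.28,"twist": 0.325,"claw": -1}
    - {"x": 0.36,"y": -0.363,"z": 0.28,"twist": 0.325,"claw": -1}

```text
clock: 40.68
tcp_pos: [0.5526, -0.046, 0.1299]
eef_rot: [3.141, -0.001, -0.053]
force: [0.3, -0.1, -0.9]
gripper_width: 0.0457
grasp_force: 45.0
```

```bash
python3 - <<'E'
from h import *
s=ctrl.state();print(s['clock'],s['tcp_pos'],s['eef_rot'],s['gripper_width'],s['grasp_force'])
c,im=look(['battery','socket'],dict(ZS,battery=s['tcp_pos'][2]-.0185)); cv2.imwrite('pics/w18f.png',im)
t=s['tcp_pos']
for d in vision.silhouettes('wrist','battery')[:1]:
    reg=d['region'].astype(np.uint8); print(d['score'],reg.sum()); rs=np.nonzero(reg.sum(1)>20)[0]; cs=np.nonzero(reg.sum(0)>5)[0]; print('rows',rs.min(),rs.max(),'cols',cs.min(),cs.max())
    print([ (r,int(reg[r].sum())) for r in range(rs.min(),rs.max(),3)])
g=cv2.cvtColor(im,cv2.COLOR_BGR2GRAY); 
for col in (225,240,255,270,285): print(col,g[150:250:2,col].tolist())
E
```

```text
40.6833 [ 0.55258663 -0.04597413  0.12994783] [ 3.14145487e+00 -7.10594996e-04 -5.30473519e-02] 0.04574144945926997 44.999383091926575
pin battery 0.71 [259. 219.] [ 0.5536 -0.0483  0.1114]
pin battery 0.37 [255. 117.] [ 0.6159 -0.0492  0.1114]
pin socket 0.64 [254. 205.] [ 0.5551 -0.045   0.084 ]
0.69 5459
rows 196 261 cols 213 298
[(196, 36), (199, 74), (202, 77), (205, 82), (208, 82), (211, 85), (214, 86), (217, 86), (220, 86), (223, 87), (226, 86), (229, 85), (232, 84), (235, 83), (238, 84), (241, 84), (244, 84), (247, 84), (250, 84), (253, 84), (256, 85), (259, 85)]
225 [109, 111, 110, 113, 111, 111, 130, 186, 186, 174, 109, 108, 110, 109, 110, 108, 105, 90, 107, 105, 107, 108, 106, 81, 23, 21, 60, 60, 23, 24, 24, 27, 30, 34, 33, 32, 32, 31, 36, 31, 29, 30, 30, 31, 30, 33, 30, 29, 29, 29]
240 [39, 110, 105, 108, 109, 109, 111, 109, 110, 109, 110, 106, 107, 108, 108, 107, 104, 88, 109, 109, 107, 107, 108, 82, 22, 23, 56, 60, 24, 25, 24, 27, 31, 31, 32, 31, 128, 172, 171, 171, 172, 171, 169, 172, 172, 171, 171, 170, 171, 170]
255 [35, 36, 108, 111, 110, 109, 110, 111, 111, 110, 108, 106, 107, 108, 107, 110, 106, 88, 111, 110, 109, 109, 109, 82, 24, 23, 58, 63, 22, 20, 25, 26, 31, 31, 31, 32, 129, 173, 173, 172, 172, 171, 172, 171, 172, 172, 171, 172, 170, 170]
270 [113, 112, 110, 112, 113, 112, 111, 109, 110, 112, 111, 111, 111, 109, 109, 110, 106, 91, 111, 111, 108, 109, 111, 82, 24, 25, 72, 61, 21, 25, 24, 27, 32, 32, 31, 32, 108, 162, 162, 163, 163, 162, 158, 162, 160, 162, 161, 163, 160, 163]
285 [115, 116, 112, 113, 111, 112, 114, 112, 111, 112, 112, 111, 114, 111, 114, 111, 107, 96, 113, 112, 113, 110, 109, 83, 24, 26, 74, 64, 25, 27, 26, 30, 31, 31, 31, 33, 32, 32, 30, 34, 31, 33, 30, 31, 29, 32, 31, 28, 32, 34]
```

```bash
python3 - <<'E'
from h import *
s=ctrl.state();t=s['tcp_pos'];print(t,s['eef_rot'][2])
im=cv2.imread('pics/w18f.png'); g=cv2.cvtColor(im,cv2.COLOR_BGR2GRAY).astype(int)
print(g[180:222,255].tolist())
c=cam('wrist'); c=(c[0],c[1],c[2]-t+np.array([.55259,-.04597,.12995])); 
for zb in(.1105,.1115,.1125):
    print(zb,'bat edge',ray(c,(255,196.5),zb)[0]-.017)
print('top edge',[ray(c,(255,r),.1435)[0]-.017 for r in(208,210,212)])
print('pocket',ray(c,(255,184.3),.098)[0]-.0185)
# side walls of pocket: column profile at rows 186..192
print(g[188,195:320].tolist())
E
```

```text
[ 0.55283989 -0.04557715  0.13016597] -0.05259483249962571
[110, 109, 106, 94, 88, 100, 111, 110, 110, 110, 109, 110, 109, 108, 109, 109, 82, 20, 24, 21, 23, 23, 58, 85, 63, 25, 22, 24, 20, 21, 25, 25, 26, 28, 31, 34, 31, 30, 31, 30, 32, 55]
0.1105 bat edge 0.5510147442917491
0.1115 bat edge 0.5512804466915568
0.1125 bat edge 0.5515461490913646
top edge [np.float64(0.5536651877513842), np.float64(0.5525896747115852), np.float64(0.5515106939932605)]
pocket 0.5544706124655955
[140, 140, 139, 139, 141, 137, 111, 107, 107, 107, 104, 105, 106, 108, 105, 105, 104, 106, 103, 93, 91, 89, 72, 64, 84, 105, 108, 108, 108, 106, 105, 107, 105, 106, 108, 107, 107, 108, 107, 107, 106, 107, 108, 109, 108, 109, 108, 108, 108, 109, 109, 107, 110, 110, 111, 111, 110, 110, 111, 111, 110, 110, 109, 109, 109, 108, 108, 106, 107, 107, 108, 109, 108, 109, 110, 111, 109, 110, 111, 111, 111, 111, 110, 110, 113, 112, 113, 113, 112, 110, 112, 113, 112, 103, 68, 69, 89, 88, 91, 110, 111, 113, 114, 113, 113, 113, 113, 114, 113, 116, 114, 116, 130, 130, 131, 131, 133, 132, 130, 131, 131, 132, 132, 134, 133]
```

Emit:
play_rows:
  rows:
    - {"x": 0.012,"y": -0.005,"z": 0.0,"twist": 0,"claw": -1}
    - {"x": 0.012,"y": -0.005,"z": 0.02,"twist": 0,"claw": -1}
    - {"x": 0.012,"y": -0.005,"z": 0.035,"twist": 0,"claw": -1}
    - {"x": 0.012,"y": -0.005,"z": 0.035,"twist": 0,"claw": -1}
    - {"x": 0.012,"y": -0.005,"z": 0.035,"twist": 0,"claw": -1}

```text
clock: 41.3
tcp_pos: [0.5551, -0.0444, 0.12]
eef_rot: [3.142, 0.001, -0.053]
force: [-1.1, 0.8, -1.0]
gripper_width: 0.0458
grasp_force: 45.0
```

Emit:
play_rows:
  rows:
    - {"x": 0,"y": 0,"z": 0.01,"twist": 0,"claw": -1}
    - {"x": 0,"y": 0,"z": 0.02,"twist": 0,"claw": -1}
    - {"x": 0,"y": 0,"z": 0.03,"twist": 0,"claw": -1}
    - {"x": 0,"y": 0,"z": 0.03,"twist": 0,"claw": -1}

```text
clock: 41.63
tcp_pos: [0.5551, -0.0444, 0.1124]
eef_rot: [3.142, 0.001, -0.053]
force: [-1.0, -0.0, -1.2]
gripper_width: 0.0454
grasp_force: 45.0
```

Emit:
play_rows:
  rows:
    - {"x": 0,"y": 0,"z": 0.01,"twist": 0,"claw": -1}
    - {"x": 0,"y": 0,"z": 0.02,"twist": 0,"claw": -1}
    - {"x": 0,"y": 0,"z": 0.03,"twist": 0,"claw": -1}
    - {"x": 0,"y": 0,"z": 0.03,"twist": 0,"claw": -1}
    - {"x": 0,"y": 0,"z": 0.03,"twist": 0,"claw": -1}

```text
clock: 42.05
tcp_pos: [0.5553, -0.0445, 0.1052]
eef_rot: [3.142, 0.0, -0.053]
force: [-0.3, -0.4, -1.2]
gripper_width: 0.0456
grasp_force: 45.0
```

Emit:
play_rows:
  rows:
    - {"x": 0,"y": 0,"z": 0.01,"twist": 0,"claw": -1}
    - {"x": 0,"y": 0,"z": 0.01,"twist": 0,"claw": -1}
    - {"x": 0,"y": 0,"z": 0.01,"twist": 0,"claw": -1}

```text
clock: 42.3
tcp_pos: [0.5556, -0.0446, 0.1037]
eef_rot: [-3.141, -0.001, -0.053]
force: [-1.8, 0.2, 10.6]
gripper_width: 0.0455
grasp_force: 45.0
```

Emit:
play_rows:
  rows:
    - {"x": 0,"y": 0,"z": 0.008,"twist": 0,"claw": -1}
    - {"x": 0,"y": 0,"z": 0.008,"twist": 0,"claw": -1}
    - {"x": 0,"y": 0,"z": 0.008,"twist": 0,"claw": -1}

```text
clock: 42.55
tcp_pos: [0.5557, -0.0445, 0.1036]
eef_rot: [-3.139, -0.002, -0.053]
force: [-8.5, 2.9, 35.7]
gripper_width: 0.0454
grasp_force: 45.0
```

Emit:
play_rows:
  rows:
    - {"x": 0,"y": 0,"z": -0.014,"twist": 0,"claw": -1}
    - {"x": 0,"y": 0,"z": -0.014,"twist": 0,"claw": -1}
    - {"x": 0,"y": 0,"z": -0.014,"twist": 0,"claw": 0.3}
    - {"x": 0,"y": 0,"z": -0.014,"twist": 0,"claw": 0.3}
    - {"x": 0,"y": 0,"z": -0.014,"twist": 0,"claw": 0.3}
    - {"x": 0,"y": 0,"z": -0.16,"twist": 0,"claw": 0.3}
    - {"x": 0,"y": 0,"z": -0.3,"twist": 0,"claw": 0.3}
    - {"x": 0,"y": 0,"z": -0.4,"twist": 0,"claw": -1}
    - {"x": 0,"y": 0,"z": -0.4,"twist": 0,"claw": -1}

```text
clock: 43.3
tcp_pos: [0.5574, -0.0454, 0.2048]
eef_rot: [3.142, -0.006, -0.053]
force: [0.7, -0.2, -0.4]
gripper_width: 0.0514
grasp_force: 0.0
```

Emit:
play_rows:
  rows:
    - {"x": 0.248,"y": 0,"z": 0.1,"twist": 0,"claw": -1}
    - {"x": 0.248,"y": 0,"z": 0.1,"twist": 0,"claw": -1}
    - {"x": 0.248,"y": 0,"z": 0.1,"twist": 0,"claw": -1}
    - {"x": 0.248,"y": 0,"z": 0.1,"twist": 0,"claw": -1}
    - {"x": 0.248,"y": 0,"z": 0.1,"twist": 0,"claw": -1}
    - {"x": 0.248,"y": 0,"z": 0.1,"twist": 0,"claw": -1}

```text
clock: 43.8
tcp_pos: [0.6163, -0.048, 0.1757]
eef_rot: [3.142, 0.001, -0.054]
force: [0.4, 0.2, -0.7]
gripper_width: 0.0116
grasp_force: 0.0
```

```bash
python3 - <<'E'
from h import *
s=ctrl.state();print(s['clock'],s['tcp_pos'],s['eef_rot'])
Z={'coarse_1':.095,'fine_1':.095,'battery':.084,'jog_top':.11}
for n in('scene','side'): print(n);c,im=look(['coarse_1','fine_1','battery'],Z,n);cv2.imwrite(f'pics/{n}1.png',im)
c,im=look(['battery','jog_top','coarse_1'],Z); cv2.imwrite('pics/w19f.png',im); rect('battery',.116,c)
hsv=cv2.cvtColor(im,cv2.COLOR_BGR2HSV); m=((hsv[...,0]<8)|(hsv[...,0]>172))&(hsv[...,1]>170)&(hsv[...,2]>90)
n,l,st,ce=cv2.connectedComponentsWithStats(m.astype(np.uint8)); i=1+st[1:,4].argmax(); print('red',st[i],ce[i],ray(c,ce[i],.11),'tcp ray px at .11',proj(c,(*s['tcp_pos'][:2],.11)))
E
```

```text
43.8 [ 0.61628411 -0.04801924  0.17572967] [ 3.14156031e+00  8.54637273e-04 -5.35307097e-02]
scene
pin coarse_1 0.84 [179. 221.] [ 0.3113 -0.3977  0.095 ]
pin coarse_1 0.81 [175. 272.] [ 0.3509 -0.5224  0.095 ]
pin coarse_1 0.72 [314. 190.] [ 0.5923 -0.2227  0.095 ]
pin coarse_1 0.64 [310. 197.] [ 0.5883 -0.2482  0.095 ]
pin coarse_1 0.57 [315. 169.] [ 0.5835 -0.1564  0.095 ]
pin fine_1 0.62 [298. 221.] [ 0.575  -0.3241  0.095 ]
pin fine_1 0.62 [276. 162.] [ 0.4814 -0.1604  0.095 ]
pin fine_1 0.57 [294. 242.] [ 0.579  -0.3796  0.095 ]
pin battery 0.79 [312. 139.] [ 0.5537 -0.0427  0.084 ]
side
pin coarse_1 0.56 [212. 229.] [ 0.5818 -0.1463  0.095 ]
pin coarse_1 0.52 [212. 211.] [ 0.5826 -0.219   0.095 ]
pin coarse_1 0.5 [208. 203.] [ 0.5936 -0.2533  0.095 ]
pin fine_1 0.62 [212. 175.] [ 0.5869 -0.3918  0.095 ]
pin fine_1 0.53 [217. 183.] [ 0.5702 -0.3464  0.095 ]
pin battery 0.64 [255. 231.] [ 0.4749 -0.1421  0.084 ]
pin battery 0.57 [223. 260.] [ 0.5553 -0.0463  0.084 ]
pin battery 0.33 [231. 228.] [ 0.535  -0.1569  0.084 ]
pin battery 0.64 [488. 214.] [ 0.5872 -0.2504  0.084 ]
pin jog_top 0.67 [258. 206.] [ 0.6128 -0.0493  0.11  ]
pin coarse_1 0.82 [500. 214.] [ 0.5907 -0.2522  0.095 ]
pin coarse_1 0.62 [394. 225.] [ 0.5853 -0.1641  0.095 ]
pin coarse_1 0.6 [448. 225.] [ 0.5824 -0.2097  0.095 ]
red [240 187  33  34 860] [255.93255814 202.77325581] [ 0.61508266 -0.04814795  0.11      ] tcp ray px at .11 (np.float64(255.68899659156983), np.float64(201.3040852296059))
```

Everything's in place. Before pressing the button I'll check the first dark bolt's height by touching its top with the closed fingertips (seated top should be at 0.106).

```bash
python3 - <<'E'
from h import *
s=ctrl.state();t=s['tcp_pos']
plan([[(.596,-.19,.175,1.6,-1,5)],[(.5751,-.3297,.175,1.6,-1,5)],[(.5751,-.3297,.112,1.6,-1,5)]],(.6167,-.0481,.175,-.0535))
E
```

```text
5 x {'x': np.float64(-0.052), 'y': np.float64(0.571), 'z': np.float64(0.0), 'twist': np.float64(-0.163), 'claw': -1} 
-- call
5 x {'x': np.float64(-0.099), 'y': np.float64(0.556), 'z': np.float64(0.0), 'twist': np.float64(-0.0), 'claw': -1} 
-- call
5 x {'x': np.float64(0.0), 'y': np.float64(0.0), 'z': np.float64(0.252), 'twist': np.float64(-0.0), 'claw': -1} 
-- call
```

Emit:
play_rows:
  rows:
    - {"x": -0.052,"y": 0.571,"z": 0,"twist": -0.163,"claw": -1}
    - {"x": -0.052,"y": 0.571,"z": 0,"twist": -0.163,"claw": -1}
    - {"x": -0.052,"y": 0.571,"z": 0,"twist": -0.163,"claw": -1}
    - {"x": -0.052,"y": 0.571,"z": 0,"twist": -0.163,"claw": -1}
    - {"x": -0.052,"y": 0.571,"z": 0,"twist": -0.163,"claw": -1}

```text
clock: 44.87
tcp_pos: [0.5952, -0.1958, 0.1768]
eef_rot: [3.139, -0.001, 0.022]
force: [0.2, -0.5, -0.2]
gripper_width: 0.0003
grasp_force: 0.0
```

Emit:
play_rows:
  rows:
    - {"x": -0.099,"y": 0.556,"z": 0,"twist": 0,"claw": -1}
    - {"x": -0.099,"y": 0.556,"z": 0,"twist": 0,"claw": -1}
    - {"x": -0.099,"y": 0.556,"z": 0,"twist": 0,"claw": -1}
    - {"x": -0.099,"y": 0.556,"z": 0,"twist": 0,"claw": -1}
    - {"x": -0.099,"y": 0.556,"z": 0.1,"twist": 0,"claw": -1}
    - {"x": -0.099,"y": 0.556,"z": 0.2,"twist": 0,"claw": -1}
    - {"x": -0.099,"y": 0.556,"z": 0.24,"twist": 0,"claw": -1}
    - {"x": -0.099,"y": 0.556,"z": 0.24,"twist": 0,"claw": -1}
    - {"x": -0.099,"y": 0.556,"z": 0.24,"twist": 0,"claw": -1}
    - {"x": -0.099,"y": 0.556,"z": 0.24,"twist": 0,"claw": -1}

```text
clock: 45.7
tcp_pos: [0.5768, -0.3292, 0.117]
eef_rot: [3.141, -0.001, 0.029]
force: [-0.8, -0.0, 0.3]
gripper_width: 0.0005
grasp_force: 0.0
```

Emit:
play_rows:
  rows:
    - {"x": 0,"y": 0,"z": 0.014,"twist": 0,"claw": -1}
    - {"x": 0,"y": 0,"z": 0.014,"twist": 0,"claw": -1}
    - {"x": 0,"y": 0,"z": 0.014,"twist": 0,"claw": -1}

```text
clock: 45.95
tcp_pos: [0.5764, -0.3291, 0.1129]
eef_rot: [3.141, -0.001, 0.029]
force: [-0.2, 0.1, -0.2]
gripper_width: 0.0005
grasp_force: 0.0
```

Emit:
play_rows:
  rows:
    - {"x": 0,"y": 0,"z": 0.008,"twist": 0,"claw": -1}
    - {"x": 0,"y": 0,"z": 0.008,"twist": 0,"claw": -1}
    - {"x": 0,"y": 0,"z": 0.008,"twist": 0,"claw": -1}

```text
clock: 46.2
tcp_pos: [0.576, -0.3292, 0.1104]
eef_rot: [-3.142, -0.0, 0.029]
force: [-0.1, 0.3, 0.5]
gripper_width: 0.0007
grasp_force: 0.0
```

Emit:
play_rows:
  rows:
    - {"x": 0,"y": 0,"z": 0.007,"twist": 0,"claw": -1}
    - {"x": 0,"y": 0,"z": 0.007,"twist": 0,"claw": -1}
    - {"x": 0,"y": 0,"z": 0.007,"twist": 0,"claw": -1}

```text
clock: 46.45
tcp_pos: [0.576, -0.3293, 0.1085]
eef_rot: [-3.142, 0.0, 0.029]
force: [0.1, -0.3, 0.7]
gripper_width: 0.0005
grasp_force: 0.0
```

Emit:
play_rows:
  rows:
    - {"x": 0,"y": 0,"z": 0.007,"twist": 0,"claw": -1}
    - {"x": 0,"y": 0,"z": 0.007,"twist": 0,"claw": -1}
    - {"x": 0,"y": 0,"z": 0.007,"twist": 0,"claw": -1}

```text
clock: 46.7
tcp_pos: [0.576, -0.3292, 0.1068]
eef_rot: [-3.142, 0.0, 0.029]
force: [0.2, 0.2, 1.1]
gripper_width: 0.0006
grasp_force: 0.0
```

Emit:
play_rows:
  rows:
    - {"x": 0,"y": 0,"z": 0.006,"twist": 0,"claw": -1}
    - {"x": 0,"y": 0,"z": 0.006,"twist": 0,"claw": -1}
    - {"x": 0,"y": 0,"z": 0.006,"twist": 0,"claw": -1}

```text
clock: 46.95
tcp_pos: [0.5762, -0.3299, 0.1061]
eef_rot: [3.141, -0.001, 0.028]
force: [-0.3, -0.4, 5.8]
gripper_width: 0.0003
grasp_force: 2.8
```

Contact came at z = 0.106, so the first dark bolt is seated. On to the jog button.

```bash
python3 - <<'E'
from h import *
plan([[(.596,-.19,.18,1.6,-1,5)],[(.6165,-.048,.18,-3,-1,5)],[(.6165,-.048,.13,-3,-1,5)]],(.576,-.3293,.18,.028))
E
```

```text
5 x {'x': np.float64(0.096), 'y': np.float64(-0.555), 'z': np.float64(0.0), 'twist': np.float64(0.0), 'claw': -1} 
-- call
5 x {'x': np.float64(0.098), 'y': np.float64(-0.565), 'z': np.float64(0.0), 'twist': np.float64(0.161), 'claw': -1} 
-- call
5 x {'x': np.float64(0.0), 'y': np.float64(0.0), 'z': np.float64(0.2), 'twist': np.float64(-0.0), 'claw': -1} 
-- call
```

Emit:
play_rows:
  rows:
    - {"x": 0,"y": 0,"z": -0.1,"twist": 0,"claw": -1}
    - {"x": 0,"y": 0,"z": -0.2,"twist": 0,"claw": -1}
    - {"x": 0,"y": 0,"z": -0.3,"twist": 0,"claw": -1}
    - {"x": 0,"y": 0,"z": -0.3,"twist": 0,"claw": -1}

```text
clock: 47.28
tcp_pos: [0.5775, -0.3311, 0.1849]
eef_rot: [3.138, -0.005, 0.028]
force: [1.9, -1.0, 0.8]
gripper_width: 0.0004
grasp_force: 0.0
```

Emit:
play_rows:
  rows:
    - {"x": 0.096,"y": -0.555,"z": 0,"twist": 0,"claw": -1}
    - {"x": 0.096,"y": -0.555,"z": 0,"twist": 0,"claw": -1}
    - {"x": 0.096,"y": -0.555,"z": 0,"twist": 0,"claw": -1}
    - {"x": 0.096,"y": -0.555,"z": 0,"twist": 0,"claw": -1}
    - {"x": 0.096,"y": -0.555,"z": 0,"twist": 0,"claw": -1}

```text
clock: 47.7
tcp_pos: [0.5971, -0.1839, 0.1793]
eef_rot: [-3.139, 0.001, 0.036]
force: [-0.7, 0.7, -0.3]
gripper_width: 0.0004
grasp_force: 0.0
```

Emit:
play_rows:
  rows:
    - {"x": 0.098,"y": -0.565,"z": 0,"twist": 0.16,"claw": -1}
    - {"x": 0.098,"y": -0.565,"z": 0,"twist": 0.16,"claw": -1}
    - {"x": 0.098,"y": -0.565,"z": 0,"twist": 0.16,"claw": -1}
    - {"x": 0.098,"y": -0.565,"z": 0,"twist": 0.16,"claw": -1}
    - {"x": 0.098,"y": -0.565,"z": 0.1,"twist": 0.16,"claw": -1}
    - {"x": 0.098,"y": -0.565,"z": 0.2,"twist": 0.16,"claw": -1}
    - {"x": 0.098,"y": -0.565,"z": 0.2,"twist": 0.16,"claw": -1}
    - {"x": 0.098,"y": -0.565,"z": 0.2,"twist": 0.16,"claw": -1}
    - {"x": 0.098,"y": -0.565,"z": 0.2,"twist": 0.16,"claw": -1}

```text
clock: 48.45
tcp_pos: [0.6168, -0.0495, 0.1313]
eef_rot: [3.141, -0.001, -0.053]
force: [0.9, -0.6, 0.9]
gripper_width: 0.0004
grasp_force: 0.0
```

Emit:
play_rows:
  rows:
    - {"x": 0,"y": 0,"z": 0.02,"twist": 0,"claw": -1}
    - {"x": 0,"y": 0,"z": 0.02,"twist": 0,"claw": -1}
    - {"x": 0,"y": 0,"z": 0.02,"twist": 0,"claw": -1}

```text
clock: 48.7
tcp_pos: [0.6167, -0.0483, 0.126]
eef_rot: [-3.141, -0.001, -0.052]
force: [-0.1, 0.2, 0.1]
gripper_width: 0.0002
grasp_force: 0.0
```

Emit:
play_rows:
  rows:
    - {"x": 0,"y": 0,"z": 0.015,"twist": 0,"claw": -1}
    - {"x": 0,"y": 0,"z": 0.015,"twist": 0,"claw": -1}
    - {"x": 0,"y": 0,"z": 0.015,"twist": 0,"claw": -1}

```text
clock: 48.95
tcp_pos: [0.6164, -0.0479, 0.1216]
eef_rot: [-3.142, 0.0, -0.051]
force: [0.3, 0.9, -0.3]
gripper_width: 0.0006
grasp_force: 0.0
```

Emit:
play_rows:
  rows:
    - {"x": 0,"y": 0,"z": 0.015,"twist": 0,"claw": -1}
    - {"x": 0,"y": 0,"z": 0.015,"twist": 0,"claw": -1}
    - {"x": 0,"y": 0,"z": 0.015,"twist": 0,"claw": -1}

```text
clock: 49.2
tcp_pos: [0.6167, -0.048, 0.118]
eef_rot: [3.142, -0.0, -0.051]
force: [0.7, 0.1, 2.6]
gripper_width: 0.0003
grasp_force: 1.4
```

Emit:
play_rows:
  rows:
    - {"x": 0,"y": 0,"z": 0.012,"twist": 0,"claw": -1}
    - {"x": 0,"y": 0,"z": 0.012,"twist": 0,"claw": -1}
    - {"x": 0,"y": 0,"z": 0.012,"twist": 0,"claw": -1}

```text
clock: 49.45
tcp_pos: [0.6167, -0.0481, 0.115]
eef_rot: [3.142, -0.0, -0.051]
force: [-0.1, 0.0, 4.5]
gripper_width: -0.0
grasp_force: 2.2
```

Emit:
play_rows:
  rows:
    - {"x": 0,"y": 0,"z": 0.012,"twist": 0,"claw": -1}
    - {"x": 0,"y": 0,"z": 0.012,"twist": 0,"claw": -1}
    - {"x": 0,"y": 0,"z": 0.012,"twist": 0,"claw": -1}

```text
clock: 49.7
tcp_pos: [0.6168, -0.0481, 0.114]
eef_rot: [-3.14, -0.002, -0.052]
force: [-6.1, 3.4, 26.6]
gripper_width: 0.0002
grasp_force: 13.1
```

Emit:
play_rows:
  rows:
    - {"x": 0,"y": 0,"z": 0,"twist": 0,"claw": -1}
    - {"x": 0,"y": 0,"z": 0,"twist": 0,"claw": -1}
    - {"x": 0,"y": 0,"z": 0,"twist": 0,"claw": -1}
    - {"x": 0,"y": 0,"z": 0,"twist": 0,"claw": -1}
    - {"x": 0,"y": 0,"z": 0,"twist": 0,"claw": -1}
    - {"x": 0,"y": 0,"z": 0,"twist": 0,"claw": -1}
    - {"x": 0,"y": 0,"z": 0,"twist": 0,"claw": -1}
    - {"x": 0,"y": 0,"z": 0,"twist": 0,"claw": -1}
    - {"x": 0,"y": 0,"z": 0,"twist": 0,"claw": -1}
    - {"x": 0,"y": 0,"z": 0,"twist": 0,"claw": -1}

```text
clock: 50.53
tcp_pos: [0.6168, -0.048, 0.114]
eef_rot: [-3.14, -0.002, -0.051]
force: [-5.8, 1.9, 26.4]
gripper_width: 0.0007
grasp_force: 12.9
```

Emit:
play_rows:
  rows:
    - {"x": 0,"y": 0,"z": 0,"twist": 0,"claw": -1}
    - {"x": 0,"y": 0,"z": 0,"twist": 0,"claw": -1}
    - {"x": 0,"y": 0,"z": 0,"twist": 0,"claw": -1}
    - {"x": 0,"y": 0,"z": 0,"twist": 0,"claw": -1}
    - {"x": 0,"y": 0,"z": 0,"twist": 0,"claw": -1}
    - {"x": 0,"y": 0,"z": 0,"twist": 0,"claw": -1}
    - {"x": 0,"y": 0,"z": 0,"twist": 0,"claw": -1}
    - {"x": 0,"y": 0,"z": 0,"twist": 0,"claw": -1}
    - {"x": 0,"y": 0,"z": 0,"twist": 0,"claw": -1}
    - {"x": 0,"y": 0,"z": 0,"twist": 0,"claw": -1}

```text
clock: 51.37
tcp_pos: [0.6168, -0.048, 0.114]
eef_rot: [-3.14, -0.002, -0.051]
force: [-5.1, 2.3, 25.7]
gripper_width: 0.0006
grasp_force: 12.9
```

Emit:
play_rows:
  rows:
    - {"x": 0,"y": 0,"z": 0,"twist": 0,"claw": -1}
    - {"x": 0,"y": 0,"z": 0,"twist": 0,"claw": -1}
    - {"x": 0,"y": 0,"z": 0,"twist": 0,"claw": -1}
    - {"x": 0,"y": 0,"z": 0,"twist": 0,"claw": -1}
    - {"x": 0,"y": 0,"z": 0,"twist": 0,"claw": -1}
    - {"x": 0,"y": 0,"z": 0,"twist": 0,"claw": -1}
    - {"x": 0,"y": 0,"z": 0,"twist": 0,"claw": -1}
    - {"x": 0,"y": 0,"z": 0,"twist": 0,"claw": -1}
    - {"x": 0,"y": 0,"z": 0,"twist": 0,"claw": -1}
    - {"x": 0,"y": 0,"z": 0,"twist": 0,"claw": -1}

```text
clock: 52.2
tcp_pos: [0.6168, -0.0481, 0.114]
eef_rot: [-3.14, -0.002, -0.051]
force: [-5.9, 2.8, 26.5]
gripper_width: 0.0006
grasp_force: 12.9
```

Emit:
play_rows:
  rows:
    - {"x": 0,"y": 0,"z": 0,"twist": 0,"claw": -1}
    - {"x": 0,"y": 0,"z": 0,"twist": 0,"claw": -1}
    - {"x": 0,"y": 0,"z": 0,"twist": 0,"claw": -1}
    - {"x": 0,"y": 0,"z": 0,"twist": 0,"claw": -1}
    - {"x": 0,"y": 0,"z": 0,"twist": 0,"claw": -1}
    - {"x": 0,"y": 0,"z": 0,"twist": 0,"claw": -1}
    - {"x": 0,"y": 0,"z": 0,"twist": 0,"claw": -1}
    - {"x": 0,"y": 0,"z": 0,"twist": 0,"claw": -1}
    - {"x": 0,"y": 0,"z": 0,"twist": 0,"claw": -1}
    - {"x": 0,"y": 0,"z": 0,"twist": 0,"claw": -1}

```text
clock: 53.03
tcp_pos: [0.6168, -0.0481, 0.114]
eef_rot: [-3.14, -0.002, -0.052]
force: [-5.1, 2.3, 25.4]
gripper_width: 0.0005
grasp_force: 12.9
```

Emit:
play_rows:
  rows:
    - {"x": 0,"y": 0,"z": 0,"twist": 0,"claw": -1}
    - {"x": 0,"y": 0,"z": 0,"twist": 0,"claw": -1}
    - {"x": 0,"y": 0,"z": 0,"twist": 0,"claw": -1}
    - {"x": 0,"y": 0,"z": 0,"twist": 0,"claw": -1}
    - {"x": 0,"y": 0,"z": 0,"twist": 0,"claw": -1}
    - {"x": 0,"y": 0,"z": 0,"twist": 0,"claw": -1}
    - {"x": 0,"y": 0,"z": 0,"twist": 0,"claw": -1}
    - {"x": 0,"y": 0,"z": 0,"twist": 0,"claw": -1}
    - {"x": 0,"y": 0,"z": 0,"twist": 0,"claw": -1}
    - {"x": 0,"y": 0,"z": 0,"twist": 0,"claw": -1}

```text
clock: 53.87
tcp_pos: [0.6168, -0.0481, 0.114]
eef_rot: [-3.14, -0.002, -0.051]
force: [-5.9, 1.3, 26.8]
gripper_width: 0.0002
grasp_force: 12.9
```

Emit:
play_rows:
  rows:
    - {"x": 0,"y": 0,"z": 0,"twist": 0,"claw": -1}
    - {"x": 0,"y": 0,"z": 0,"twist": 0,"claw": -1}
    - {"x": 0,"y": 0,"z": 0,"twist": 0,"claw": -1}
    - {"x": 0,"y": 0,"z": 0,"twist": 0,"claw": -1}
    - {"x": 0,"y": 0,"z": 0,"twist": 0,"claw": -1}
    - {"x": 0,"y": 0,"z": 0,"twist": 0,"claw": -1}
    - {"x": 0,"y": 0,"z": -0.1,"twist": 0,"claw": -1}
    - {"x": 0,"y": 0,"z": -0.2,"twist": 0,"claw": -1}
    - {"x": 0,"y": 0,"z": -0.33,"twist": 0,"claw": -1}
    - {"x": 0,"y": 0,"z": -0.33,"twist": 0,"claw": -1}

```text
clock: 54.7
tcp_pos: [0.6184, -0.0491, 0.1991]
eef_rot: [3.141, -0.006, -0.052]
force: [1.3, 0.5, 0.5]
gripper_width: 0.001
grasp_force: 0.0
```

Emit:
play_rows:
  rows:
    - {"x": -0.246,"y": 0.002,"z": 0,"twist": 0,"claw": 0.4}
    - {"x": -0.246,"y": 0.002,"z": 0,"twist": 0,"claw": 0.4}
    - {"x": -0.246,"y": 0.002,"z": 0,"twist": 0,"claw": 0.4}
    - {"x": -0.246,"y": 0.002,"z": 0,"twist": 0,"claw": 0.4}
    - {"x": -0.246,"y": 0.002,"z": 0,"twist": 0,"claw": 0.4}
    - {"x": -0.246,"y": 0.002,"z": 0,"twist": 0,"claw": 0.4}
    - {"x": -0.246,"y": 0.002,"z": 0,"twist": 0,"claw": 0.4}

```text
clock: 55.28
tcp_pos: [0.5559, -0.0454, 0.1942]
eef_rot: [3.141, -0.0, -0.051]
force: [-0.3, 0.6, -0.1]
gripper_width: 0.0428
grasp_force: 0.0
```

```bash
python3 - <<'E'
from h import *
s=ctrl.state();print(s['clock'],s['tcp_pos'],s['eef_rot'],s['gripper_width'])
c,im=look(['battery','charge_pad'],dict(ZS,battery=.084)); rect('battery',.116,c)
print('side');look(['coarse_1','fine_1'],{'coarse_1':.095,'fine_1':.095},'side')
E
```

```text
55.2833 [ 0.55585577 -0.04536943  0.19415272] [ 3.14096910e+00 -2.24059892e-04 -5.07588686e-02] 0.042783716009701794
pin battery 0.57 [256. 186.] [ 0.5572 -0.046   0.084 ]
battery 0.95 ((0.5573710799217224, -0.04496244341135025), (0.045479245483875275, 0.037130262702703476), 87.1155014038086)
side
pin coarse_1 0.62 [211. 226.] [ 0.5854 -0.159   0.095 ]
```

Emit:
play_rows:
  grip_force: 45
  rows:
    - {"x": 0,"y": -0.003,"z": 0.08,"twist": 0,"claw": 0.4}
    - {"x": 0,"y": -0.003,"z": 0.16,"twist": 0,"claw": 0.4}
    - {"x": 0,"y": -0.003,"z": 0.26,"twist": 0,"claw": 0.4}
    - {"x": 0,"y": -0.003,"z": 0.34,"twist": 0,"claw": 0.4}
    - {"x": 0,"y": -0.003,"z": 0.362,"twist": 0,"claw": 0.4}
    - {"x": 0,"y": -0.003,"z": 0.362,"twist": 0,"claw": -1}
    - {"x": 0,"y": -0.003,"z": 0.362,"twist": 0,"claw": -1}
    - {"x": 0,"y": -0.003,"z": 0.362,"twist": 0,"claw": -1}
    - {"x": 0,"y": -0.003,"z": 0.362,"twist": 0,"claw": -1}
    - {"x": 0,"y": -0.003,"z": 0.362,"twist": 0,"claw": -1}

```text
clock: 56.47
tcp_pos: [0.5558, -0.0447, 0.105]
eef_rot: [-3.142, -0.002, -0.051]
force: [-0.4, -1.0, 6.0]
gripper_width: 0.0454
grasp_force: 45.0
```

Emit:
play_rows:
  rows:
    - {"x": 0,"y": 0,"z": -0.08,"twist": 0,"claw": -1}
    - {"x": 0,"y": 0,"z": -0.16,"twist": 0,"claw": -1}
    - {"x": 0,"y": 0,"z": -0.26,"twist": 0,"claw": -1}
    - {"x": 0,"y": 0,"z": -0.38,"twist": 0,"claw": -1}
    - {"x": 0,"y": 0,"z": -0.38,"twist": 0,"claw": -1}

```text
clock: 56.88
tcp_pos: [0.5571, -0.0455, 0.2036]
eef_rot: [-3.141, -0.006, -0.052]
force: [0.7, -0.8, -1.0]
gripper_width: 0.0458
grasp_force: 45.0
```

```bash
python3 - <<'E'
from h import *
s=ctrl.state();t=s['tcp_pos'];print(s['clock'],t,s['eef_rot'],s['gripper_width'],s['grasp_force'])
plan([[(.4741,-.1465,.199,2.5,-1,4)],[(.4741,-.1465,.106,2.5,-1,4)]],(.5556,-.0447,.199,s['eef_rot'][2]))
E
```

```text
56.8833 [ 0.55708803 -0.04546167  0.20357197] [-3.14114286 -0.00640083 -0.05172082] 0.045811248136314396 44.999054074287415
4 x {'x': np.float64(-0.305), 'y': np.float64(0.424), 'z': np.float64(0.0), 'twist': np.float64(-0.191), 'claw': -1} 
-- call
4 x {'x': np.float64(0.0), 'y': np.float64(0.0), 'z': np.float64(0.372), 'twist': np.float64(-0.0), 'claw': -1} 
-- call
```

Emit:
play_rows:
  rows:
    - {"x": -0.305,"y": 0.424,"z": 0,"twist": -0.19,"claw": -1}
    - {"x": -0.305,"y": 0.424,"z": 0,"twist": -0.19,"claw": -1}
    - {"x": -0.305,"y": 0.424,"z": 0,"twist": -0.19,"claw": -1}
    - {"x": -0.305,"y": 0.424,"z": 0,"twist": -0.19,"claw": -1}
    - {"x": -0.305,"y": 0.424,"z": 0.1,"twist": -0.19,"claw": -1}
    - {"x": -0.305,"y": 0.424,"z": 0.2,"twist": -0.19,"claw": -1}
    - {"x": -0.305,"y": 0.424,"z": 0.28,"twist": -0.19,"claw": -1}
    - {"x": -0.305,"y": 0.424,"z": 0.28,"twist": -0.19,"claw": -1}
    - {"x": -0.305,"y": 0.424,"z": 0.28,"twist": -0.19,"claw": -1}
    - {"x": -0.305,"y": 0.424,"z": 0.28,"twist": -0.19,"claw": -1}

```text
clock: 57.72
tcp_pos: [0.4738, -0.1468, 0.1297]
eef_rot: [3.141, -0.001, 0.043]
force: [-0.1, 0.3, -1.0]
gripper_width: 0.0453
grasp_force: 45.0
```

```bash
python3 - <<'E'
from h import *
s=ctrl.state();t=s['tcp_pos'];print(s['clock'],t,s['eef_rot'],s['gripper_width'],s['grasp_force'])
c=cam('wrist'); im=vision.camera('wrist'); cv2.imwrite('pics/w20f.png',im)
b,g,r=[im[...,i].astype(int) for i in range(3)]
m=((b>r+25)&(b>50)).astype(np.uint8); m[238:]=0
n,l,st,ce=cv2.connectedComponentsWithStats(m)
for i in range(1,n):
    if st[i,4]>60: print(st[i],ce[i])
gr=cv2.cvtColor(im,cv2.COLOR_BGR2GRAY)
for col in(230,255,280): print(col,[tuple(im[rr,col]) if 0 else (rr,int(b[rr,col]),int(r[rr,col])) for rr in range(170,222,3)])
rect('charge_pad',.083,c); rect('battery',t[2]+.0125,c)
E
```

```text
57.7167 [ 0.47383118 -0.14683255  0.12968141] [ 3.14128555e+00 -6.46500484e-04  4.34169576e-02] 0.04528992188747505 44.998977184295654
[  0  95  24  37 301] [ 11.12956811 115.07641196]
[ 216  174   80   28 1739] [255.30074756 185.2386429 ]
230 [(170, 80, 161), (173, 75, 126), (176, 95, 43), (179, 95, 42), (182, 97, 45), (185, 97, 43), (188, 96, 42), (191, 92, 39), (194, 94, 40), (197, 19, 27), (200, 15, 21), (203, 33, 115), (206, 17, 26), (209, 18, 27), (212, 22, 30), (215, 25, 34), (218, 23, 32), (221, 23, 29)]
255 [(170, 81, 160), (173, 72, 126), (176, 94, 43), (179, 95, 40), (182, 99, 43), (185, 95, 40), (188, 96, 40), (191, 97, 41), (194, 97, 40), (197, 21, 26), (200, 14, 22), (203, 35, 119), (206, 19, 25), (209, 21, 27), (212, 22, 26), (215, 20, 28), (218, 26, 32), (221, 37, 121)]
280 [(170, 81, 160), (173, 75, 144), (176, 95, 44), (179, 100, 45), (182, 101, 46), (185, 99, 41), (188, 99, 45), (191, 100, 43), (194, 97, 41), (197, 19, 27), (200, 19, 28), (203, 34, 118), (206, 17, 23), (209, 18, 25), (212, 20, 28), (215, 24, 31), (218, 27, 33), (221, 25, 33)]
charge_pad 0.61 ((0.48871201276779175, -0.14617154002189636), (0.019474878907203674, 0.05761924013495445), 3.2950356006622314)
battery 0.88 ((0.479636549949646, -0.14685922861099243), (0.03698573634028435, 0.044898394495248795), 2.207425117492676)
```

```bash
python3 - <<'E'
from h import *
c=cam('wrist'); t=ctrl.state()['tcp_pos']; print(t)
c=(c[0],c[1],c[2]-t+np.array([.47383,-.14683,.12968]))
print('pad',ray(c,(255.5,174.3),.083)-[.024,0,0],ray(c,(216,185),.083),ray(c,(295.5,185),.083),'bat',ray(c,(255.4,196),.110)[0]-.017)
im=cv2.imread('pics/w20f.png').astype(int); b=im[...,0]-im[...,2]
for rr in(178,190): 
    q=np.nonzero(b[rr,180:330]>20)[0]+180; print(rr,q.min(),q.max())
print([int(v) for v in im[198,200:312].max(1)])
E
```

```text
[ 0.47412629 -0.14654725  0.1299068 ]
pad [ 0.47406581 -0.14597919  0.083     ] [ 0.48914395 -0.11846872  0.083     ] [ 0.49165792 -0.17454697  0.083     ] bat 0.4724983018696633
178 216 295
190 216 295
[170, 169, 171, 171, 171, 172, 170, 171, 169, 170, 171, 168, 171, 170, 171, 83, 88, 93, 92, 49, 29, 27, 27, 26, 27, 25, 26, 29, 25, 24, 27, 27, 24, 23, 24, 22, 26, 25, 23, 24, 25, 22, 27, 23, 25, 23, 26, 27, 22, 25, 24, 22, 25, 21, 20, 23, 24, 24, 26, 22, 24, 28, 23, 20, 24, 21, 26, 23, 23, 23, 26, 22, 24, 23, 27, 25, 24, 24, 26, 27, 26, 24, 26, 26, 29, 28, 30, 28, 29, 28, 29, 32, 51, 94, 93, 80, 154, 165, 165, 163, 163, 164, 163, 165, 167, 165, 165, 165, 165, 166, 163, 163]
```

Emit:
play_rows:
  rows:
    - {"x": 0.006,"y": 0,"z": 0.03,"twist": 0,"claw": -1}
    - {"x": 0.006,"y": 0,"z": 0.06,"twist": 0,"claw": -1}
    - {"x": 0.006,"y": 0,"z": 0.085,"twist": 0,"claw": -1}
    - {"x": 0.006,"y": 0,"z": 0.094,"twist": 0,"claw": -1}
    - {"x": 0.006,"y": 0,"z": 0.094,"twist": 0,"claw": -1}
    - {"x": 0.006,"y": 0,"z": 0.094,"twist": 0,"claw": -1}

```text
clock: 58.37
tcp_pos: [0.4747, -0.1466, 0.1051]
eef_rot: [-3.142, 0.001, 0.043]
force: [-0.0, -0.0, -0.5]
gripper_width: 0.0456
grasp_force: 45.0
```

Emit:
play_rows:
  rows:
    - {"x": 0,"y": 0,"z": 0.006,"twist": 0,"claw": -1}
    - {"x": 0,"y": 0,"z": 0.006,"twist": 0,"claw": -1}
    - {"x": 0,"y": 0,"z": 0.006,"twist": 0,"claw": -1}

```text
clock: 58.62
tcp_pos: [0.4751, -0.1466, 0.104]
eef_rot: [3.141, -0.0, 0.044]
force: [-0.4, -0.9, -0.6]
gripper_width: 0.0453
grasp_force: 45.0
```

Emit:
play_rows:
  rows:
    - {"x": 0,"y": 0,"z": 0.005,"twist": 0,"claw": -1}
    - {"x": 0,"y": 0,"z": 0.005,"twist": 0,"claw": -1}
    - {"x": 0,"y": 0,"z": 0.005,"twist": 0,"claw": -1}

```text
clock: 58.87
tcp_pos: [0.4751, -0.1466, 0.1039]
eef_rot: [-3.141, -0.002, 0.043]
force: [-4.7, 2.2, 22.5]
gripper_width: 0.0455
grasp_force: 45.0
```

Emit:
play_rows:
  rows:
    - {"x": 0,"y": 0,"z": 0.003,"twist": 0,"claw": -1}
    - {"x": 0,"y": 0,"z": 0.003,"twist": 0,"claw": -1}
    - {"x": 0,"y": 0,"z": 0.003,"twist": 0,"claw": -1}

```text
clock: 59.12
tcp_pos: [0.4751, -0.1466, 0.1039]
eef_rot: [-3.14, -0.003, 0.043]
force: [-6.9, 3.9, 35.7]
gripper_width: 0.0454
grasp_force: 45.0
```

Emit:
play_rows:
  rows:
    - {"x": 0,"y": 0,"z": -0.008,"twist": 0,"claw": -1}
    - {"x": 0,"y": 0,"z": -0.008,"twist": 0,"claw": -1}
    - {"x": 0,"y": 0,"z": -0.008,"twist": 0,"claw": 0.3}
    - {"x": 0,"y": 0,"z": -0.008,"twist": 0,"claw": 0.3}
    - {"x": 0,"y": 0,"z": -0.008,"twist": 0,"claw": 0.3}
    - {"x": 0,"y": 0,"z": -0.1,"twist": 0,"claw": 0.3}
    - {"x": 0,"y": 0,"z": -0.25,"twist": 0,"claw": 0.3}
    - {"x": 0,"y": 0,"z": -0.45,"twist": 0,"claw": 0.3}
    - {"x": 0,"y": -0.0,"z": -0.6,"twist": 0,"claw": 0.3}
    - {"x": 0,"y": 0,"z": -0.6,"twist": 0,"claw": 0.3}

```text
clock: 59.95
tcp_pos: [0.477, -0.1482, 0.2571]
eef_rot: [3.14, -0.007, 0.043]
force: [1.1, -0.2, 0.5]
gripper_width: 0.0602
grasp_force: 0.0
```

Emit:
play_rows:
  rows:
    - {"x": 0.02,"y": 0.35,"z": 0,"twist": 0,"claw": 0.3}
    - {"x": 0.02,"y": 0.35,"z": 0,"twist": 0,"claw": 0.3}
    - {"x": 0.02,"y": 0.35,"z": 0,"twist": 0,"claw": 0.3}
    - {"x": 0.02,"y": 0.35,"z": 0,"twist": 0,"claw": 0.3}
    - {"x": 0.02,"y": 0.35,"z": 0,"twist": 0,"claw": 0.3}
    - {"x": 0.02,"y": 0.35,"z": 0,"twist": 0,"claw": 0.3}

```text
clock: 60.45
tcp_pos: [0.4835, -0.2323, 0.2513]
eef_rot: [-3.141, 0.001, 0.045]
force: [-0.2, 0.2, -0.0]
gripper_width: 0.0604
grasp_force: 0.0
```

```bash
python3 - <<'E'
from h import *
s=ctrl.state();print(s['clock'],s['tcp_pos'],s['eef_rot'][2])
Z=dict(ZS,coarse_1=.095,fine_1=.095)
c,im=look(['coarse_1','fine_1','battery','charge_pad'],Z); cv2.imwrite('pics/w21f.png',im); rect('battery',.115,c); rect('charge_pad',.083,c)
z0={'tape_roll':.078,'gold_tin':.078,'pink_vial':.078,'white_eraser':.078,'battery':.083,'coarse_1':.095,'fine_1':.095}
for n in('scene','side'): print(n); look(list(z0),z0,n)
E
```

```text
60.45 [ 0.48354784 -0.2323469   0.2512713 ] 0.044573307597053136
pin coarse_1 0.75 [237.  76.] [ 0.5838 -0.2095  0.095 ]
pin coarse_1 0.7 [281.  74.] [ 0.5879 -0.2529  0.095 ]
pin coarse_1 0.63 [195.  74.] [ 0.5844 -0.1685  0.095 ]
pin coarse_1 0.57 [324. 301.] [ 0.3387 -0.3195  0.095 ]
pin fine_1 0.79 [359.  92.] [ 0.575  -0.3315  0.095 ]
pin fine_1 0.68 [401.  89.] [ 0.5789 -0.3729  0.095 ]
pin fine_1 0.65 [350.  95.] [ 0.5711 -0.3232  0.095 ]
pin battery 0.63 [182. 178.] [ 0.4758 -0.151   0.083 ]
pin charge_pad 0.76 [184. 181.] [ 0.4729 -0.1541  0.083 ]
battery 0.94 ((0.4759029746055603, -0.15014459192752838), (0.03810010105371475, 0.05267099663615227), 2.6129696369171143)
charge_pad 0.62 ((0.4744989275932312, -0.14691941440105438), (0.04803362488746643, 0.05785653367638588), 0.3127577006816864)
scene
pin gold_tin 0.97 [307. 285.] [ 0.6275 -0.4668  0.078 ]
pin pink_vial 0.57 [260. 138.] [ 0.4154 -0.0724  0.078 ]
pin white_eraser 0.47 [329. 222.] [ 0.6449 -0.2936  0.078 ]
pin battery 0.82 [272. 159.] [ 0.4667 -0.1429  0.083 ]
pin battery 0.49 [300. 223.] [ 0.5813 -0.3184  0.083 ]
p
[... 194 characters left out ...]
] [ 0.5896 -0.2554  0.095 ]
pin coarse_1 0.48 [316. 144.] [ 0.5672 -0.0686  0.095 ]
pin fine_1 0.65 [293. 239.] [ 0.5759 -0.3723  0.095 ]
pin fine_1 0.5 [298. 224.] [ 0.5766 -0.3305  0.095 ]
side
pin tape_roll 0.51 [276. 267.] [ 0.4333 -0.0183  0.078 ]
pin gold_tin 0.78 [197. 163.] [ 0.6379 -0.4937  0.078 ]
pin pink_vial 0.47 [277. 247.] [ 0.4264 -0.0839  0.078 ]
pin white_eraser 0.47 [191. 202.] [ 0.6428 -0.2848  0.078 ]
pin battery 0.63 [258. 230.] [ 0.4681 -0.1453  0.083 ]
pin coarse_1 0.54 [212. 227.] [ 0.5827 -0.1529  0.095 ]
pin coarse_1 0.45 [209. 205.] [ 0.5931 -0.2458  0.095 ]
pin fine_1 0.67 [214. 178.] [ 0.5811 -0.3764  0.095 ]
pin fine_1 0.64 [219. 186.] [ 0.5669 -0.3335  0.095 ]
```

```bash
python3 -c "
from workcell import ctrl
print(ctrl.finish_job())"
```

```text
the job is handed in; nothing more can be done
None
```

The job is handed in at about 61 s on the robot's clock: all five bolts are seated, the jog button was held down for over 4 s with the battery plugged in, and the battery is back in the middle of its pad with the four bystanders where they were.

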